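# Load the vial tray, feed it in and hook the clamp spring

### The job

Fold both carton flaps right back, stand every bottle that is in the carton in the steel tray, one to a pocket, and slide the loaded tray by its handle fully home into the feeder. Then use the spring puller, not your fingers, to stretch the clamp's spring and catch its hook on the brass anchor post, so that the clamp holds the tray, and lay the puller back flat on the blue mat. Knock no bottle over and leave the jar, the case and the cup where they are.

Things in the scene. Friction and masses are not known exactly. Their poses are not given: they have to be found in the camera images.
- carton: Cardboard carton fixed to the bench, 158 mm (its x) by 132 mm (its y) by 104 mm high, walls and floor 4 mm, holding 2 to 4 bottles that stand near (+-32, +-30) mm from its centre. Origin: middle of its underside, z up. Two long flaps (150 by 58 by 3 mm) are hinged along the tops of its +y and -y walls, 64 mm from the middle. Two short flaps hang outside its x ends, already folded down.
- flap_left (a joint): Flap on the carton's +y side, rad: 0 flat shut, 1.57 upright, 2.7 its stop; folded back means over 1.8. Starts half raised (0.75 to 1.0), sloping up and inward, at least 35 mm clear between the two free edges: closed fingers let down into the gap and moved outward with their tips 20 mm above the rim push it over. Stiff crease: it stays where it is left.
- flap_right (a joint): The same for the flap on the carton's -y side.
- bottle1: Upright glass bottle, 92 mm tall: body 46 mm in diameter up to 50 mm, shoulder up to 62 mm, then a blue cap 32 mm in diameter from 66 to 92 mm, about 90 g. Grip it by the cap. Origin: middle of its underside, z up. Absent (None from the start) in some runs.
- bottle2: Upright glass bottle, 92 mm tall: body 46 mm in diameter up to 50 mm, shoulder up to 62 mm, then a blue cap 32 mm in diameter from 66 to 92 mm, about 90 g. Grip it by the cap. Origin: middle of its underside, z up. Absent (None from the start) in some runs.
- bottle3: Upright glass bottle, 92 mm tall: body 46 mm in diameter up to 50 mm, shoulder up to 62 mm, then a blue cap 32 mm in diameter from 66 to 92 mm, about 90 g. Grip it by the cap. Origin: middle of its underside, z up. Absent (None from the start) in some runs.
- bottle4: Upright glass bottle, 92 mm tall: body 46 mm in diameter up to 50 mm, shoulder up to 62 mm, then a blue cap 32 mm in diameter from 66 to 92 mm, about 90 g. Grip it by the cap. Origin: middle of its underside, z up. Absent (None from the start) in some runs.
- tray: Steel tray, 124 by 124 by 40 mm, walls and floor 3 mm, 0.4 kg, loose. Cross walls 25 mm high make four pockets 57 mm wide centred at (+-30, +-30) mm. Its x axis points away from its handle, into the feeder: the handle, a dark bar 16 mm wide and 16 mm tall, its middle 24 mm up, runs along x from 62 to 147 mm behind the centre. Origin: middle of its underside. Slide it, do not lift it.
- feeder: Steel tray feeder, fixed. Origin: bench level, under the middle of its mouth; x into the mouth, y left. Mouth 129 mm wide, 115 mm high, level with the bench, with 19 mm high flared ears from 40 mm before it. The tray is fully home against the back stop with its origin at (47, 0) mm here and equal yaw. On the left a deck 20 mm high (x -99 to 146, y 77 to 227 mm) carries clamp, spring and post.
- clamp (a joint): Angle of the bell crank on the deck, rad: 0 at rest with its white roller clear of the tray; the hooked spring turns it to about 0.04 to 0.2, where the roller presses on the side of a tray that is home. If the spring is hooked first, the roller blocks the tray's way.
- anchor_post: Upright brass post on the feeder's deck, 8 mm in diameter with a 10 mm head, top 45 mm above the bench. Origin at its foot (20 mm above the bench), at (-67, 155) mm in the feeder's frame.
- post_groove (a point): Point on the post's axis at the height of the spring's wire, 36 mm above the bench.
- spring_hook: Free end of the spring, a level flat hook of 3.5 mm wire, 36 mm above the bench. Origin: the seat in its round bend (14.5 mm clear inside) where the post's axis comes to lie. x points along the spring away from the coils, z up. Inner side of the bend at x = 4 mm; wire back to the coils on the -y side; beak on the +y side ends at (-15, 12.5) mm; from there to the coils (x = -43) it is open to +y.
- spring_stretch (a joint): Stretch, m: 0 slack, about 0.02 hooked, 0.085 at most. Pull 3 N + 160 N/m. The spring (coils 18 mm thick) lies level and its far end pivots on a pin on the clamp at (80, 155) mm in the feeder's frame (up to 10 mm nearer the post as the clamp turns), 119 mm from the slack hook's origin. It swings freely sideways only, and starts 0.2 to 0.35 rad to the feeder's +y side, clear of the post.
- puller: Spring puller lying flat, hook tip down: orange handle 60 mm long, 24 mm wide, 28 mm tall between black end flanges (34 mm wide, 30 mm tall); from its +x end a 5.5 mm steel rod runs along +x, 26 mm above the underside, and 130 mm from the handle's middle bends straight down to a blunt tip level with the underside. Origin: under the middle of the handle, z up. 150 g.
- puller_tip (a point): Lower end of the puller's tip, 130 mm along x from its origin, level with its underside. In use: let it down inside the hook's bend to 26 mm above the bench (below the wire, clear of the deck), pull away from the pin some 30 mm beyond the post, passing 28 mm to its +y side, swing it in line with post and pin so that the post enters the hook's open side, let back, lift out.
- mat: Blue tool mat fixed to the bench, 260 (x) by 140 (y) by 3 mm. Origin: middle of its underside. The puller starts on it and belongs on it.
- jar: Bystander: amber jar, 54 mm in diameter, 80 mm tall. Leave it alone.
- case: Bystander: small white case with a green lid, 60 by 50 by 40 mm. Leave it alone.
- cup: Bystander: steel cup, 54 mm in diameter, 60 mm tall. Leave it alone.

How it is judged (in metres and radians):
On the way, in this order (a step that is already met when the one before it is completed fails the run):
1. both carton flaps are folded back past upright (value of joint each of flap_left, flap_right above 1.8 rad), for 0.2 s.
2. every bottle stands in the tray (x of bottle1 in the frame of tray between -0.055 and 0.055 m and y of bottle1 in the frame of tray between -0.055 and 0.055 m and z of each of bottle1, bottle2, bottle3, bottle4 in the frame of tray below 0.012 m and angle between each of bottle1, bottle2, bottle3, bottle4's own z axis and vertical below 0.2 rad and x of bottle2 in the frame of tray between -0.055 and 0.055 m and y of bottle2 in the frame of tray between -0.055 and 0.055 m and x of bottle3 in the frame of tray between -0.055 and 0.055 m and y of bottle3 in the frame of tray between -0.055 and 0.055 m and x of bottle4 in the frame of tray between -0.055 and 0.055 m and y of bottle4 in the frame of tray between -0.055 and 0.055 m), for 0.2 s.
3. the loaded tray is fully home in the feeder (all of step 2 and x of tray in the frame of feeder above 0.042 m and y of tray in the frame of feeder between -0.008 and 0.008 m and height (world z) of tray below 0.006 m), for 0.2 s.
4. the puller stretches the spring by its hook (contact force between puller and spring_hook above 1.5 N and value of joint spring_stretch above 0.015 m), for 0.1 s.
5. the hook is caught on the post and the puller is clear of it (distance between spring_hook and post_groove below 0.006 m and contact force between spring_hook and anchor_post above 2 N and contact force between puller and spring_hook below 0.3 N), for 0.2 s.
At the end, for the whole second after the job is handed in: Flaps folded back (over 1.8 rad); every bottle upright on the floor of the tray; tray home within 5 mm; hook within 6 mm of its place on the post, pulling over 2 N, clamp turned over 0.02 rad; puller free of the hook, lying flat and still with its handle's middle over the mat (all of step 1 and all of step 3 and all of step 5 and value of joint clamp above 0.02 rad and x of puller in the frame of mat between -0.13 and 0.13 m and y of puller in the frame of mat between -0.07 and 0.07 m and z of puller in the frame of mat between 0 and 0.012 m and angle between puller's own z axis and vertical below 0.2 rad and linear speed of puller below 0.02 m/s); the robot touches nothing.
It fails at once if the jar is knocked over or moved more than 40 mm (distance of jar from where it was at the start of the episode above 0.04 m or angle between jar's own z axis and vertical above 0.5 rad).
It fails at once if the case is knocked over or moved more than 40 mm (distance of case from where it was at the start of the episode above 0.04 m or angle between case's own z axis and vertical above 0.5 rad).
It fails at once if the cup is knocked over or moved more than 40 mm (distance of cup from where it was at the start of the episode above 0.04 m or angle between cup's own z axis and vertical above 0.5 rad).
It fails at once if a bottle is knocked over (angle between any of bottle1, bottle2, bottle3, bottle4's own z axis and vertical above 0.8 rad).
It fails at once if the spring's hook is handled with the fingers instead of the puller (contact force between the fingers and spring_hook above 1 N).
Of bottle1, bottle2, bottle3, bottle4 only 2 to 4 are there at a start; the rules pass over those that are not, and their reading is None.
At some moment in a run one of tray, puller may be knocked a few centimetres aside while the robot is not near it.
It also fails if it takes over 208 s, if anything falls off the work surface, if the arm or the gripper's body presses on something with over 40 N, if the wrist force passes 120 N, or if a joint passes its speed limit or range.

### The arm

A 7-joint arm with a two-finger parallel gripper is mounted at the origin on the work surface. World frame = base frame: x ahead of the robot, y to its left, z up, the work surface at z = 0. Lengths are in mm, angles in rad, forces in N, time in s.
With the tool pointing down it reaches from about 425 to 950 mm from the base axis. Payload 16.7 kg.
Tool frame: the origin (TCP) lies at the very end of the fingers, on their centre line; the grasp point (between the pads) lies 19 mm behind it; z points along the fingers, y is the direction in which the jaws open and shut (so a half turn about z gives the same grasp; the last joint's range is limited). The gripper opens to 94 mm and grips with 3 to 60 N. Pads are 16 mm wide; open, the fingers measure 119 mm over their backs; the gripper's body (75 mm by 177 mm) begins 78 mm behind the grasp point.
Start: joints at [-1.474, 0.426, 0.074, 1.606, -0.034, 1.111, -0.067], TCP at [164.256, 654.671, 205.467] pointing down, gripper open.
Joint ranges: [-2.85, 2.85], [-0.5, 2.14], [-1.23, 1.37], [0.21, 2.46], [-1.02, 4.16], [0.16, 2.05], [-2.73, 2.73]. Speed limits (rad/s): [1.89, 1.89, 2.39, 2.39, 3.01, 3.01, 3.01].

### API

Orientations are given as a unit quaternion [x, y, z, w].
In Python, from workcell import env gives the robot as it stands.
- The arm moves only by the tool servo_tool, never from a script. Its argument "moves" is a list of rows, each an object with "linear": the shift along the tool's x, y, z in m, a list of three; "dr": the turn, a rotation vector about the tool's x, y, z in rad, a list of three; "jaw": the closure, from 0 (fully open) to 1 (shut). In form: [{"linear": [dx, dy, dz], "dr": [ax, ay, az], "jaw": jaw}, ...]. A call has exactly 10 rows; each row shifts and turns the commanded pose from where the row before left it, along the tool's axes as they then stand; what a row does not reach is not made up. A row lasts 1/12 s, in which the tool goes at most 41.7 mm and 7.16 degrees, less where a joint would pass 70% of its speed; a pose out of reach is approached as far as the arm can. A call with a gripper value outside its range is refused whole. The fingers move at their own pace and stop on an object; the grip force is fixed at half the most. Time passes only in rows, so rows that do not move let the fingers close, or fill a call up. It gives the time, the measured TCP pose, the force and the opening at its end, in the units of the state.
- env.get_obs(): the state, without advancing time (a new reading comes with each control period).
- env.snapshot(name): name is "side" or "top" or "wrist"; returns the picture (384x512x3 uint8, blue, green, red); there is no depth.
- env.camera_info(name): a dict with "fov_y" (degrees; the focal length in pixels is half the picture's height over the tangent of half this angle, whatever the lens; pixels are square), "cx", "cy" (the principal point, pixels), "k1" (the pictures are not rectified: a ray, as slopes to the right and down, at radius r is drawn at 1 + k1 r^2 times it, then the intrinsics apply), "R" (3x3) and "t" (3): a world point X has camera coordinates R X + t; the wrist camera has in their place "tool_from_camera" (4x4, takes a point from camera to tool coordinates, whose origin is the TCP and whose axes are the flange's). Camera axes: x right, y down, z forward; pixel columns grow to the right and rows downward; lengths in mm; the calibration is good to about 2 mm. A picture is of the moment at which its call begins: read the wrist's pose just before it. camera_info takes no time and is no camera call.
- env.hand_in(): hands the job in, once; it reports no verdict.
The state is a dict: "time": time; "qpos": joint angles; "qvel": joint speeds; "effort": joint torques, N m; "tool_pos": TCP position; "eef_rot": TCP orientation; "wrist_force": force on the tool from outside, world axes, zero at the start; "torque": the same for the moment, N m; "opening": opening from 0.0 (shut) to 1.0 (fully open).
Only numpy, scipy, OpenCV 4.12 (cv2) and the standard library are available. Lean on these libraries where they do the work, as an engineer would, in place of code of your own. Each camera call takes 0.05 s, during which the arm holds its last target.

## Working session

There is one attempt and no reset: what is moved stays moved. The work goes in short steps, Python scripts to look and compute and a tool call to move; the robot and the scene stay as the last step left them, time stands still between calls to the robot, and variables do not carry over. Pictures are saved under pics/ and viewed, and the job is handed in when it is done.

Besides the shell and the picture viewer there is one more tool, called after "Request:" as name([rows], argument=value, ...), one row to a line, values as JSON. servo_tool: Moves the arm, as the interface text tells. Its arguments: {"type":"object","properties":{"moves":{"type":"array","items":{"type":"object","properties":{"linear":{"type":"array","items":{"type":"number"}},"dr":{"type":"array","items":{"type":"number"}},"jaw":{"type":"number"}}}}},"required":["moves"]}

I'll start by looking at the scene.

```bash
ls; mkdir -p pics; python3 - <<'E'
from workcell import env
import cv2,json
o=env.get_obs(); print(o)
for n in ["side","top","wrist"]:
    print(n,env.camera_info(n))
for n in ["side","top","wrist"]:
    cv2.imwrite(f"pics/a_{n}.png",env.snapshot(n))
E
```

```text
pics
{'time': 0.0, 'qpos': array([-1.47451847,  0.42674419,  0.07386706,  1.60656246, -0.03409723,
        1.11079339, -0.06709464]), 'qvel': array([ 0.00150431, -0.00163033, -0.00020793,  0.00053326, -0.00024954,
        0.00057203,  0.00052083]), 'effort': array([ 3.20176085e-03, -9.35810494e+01,  3.66818972e+00, -4.54211462e+01,
       -4.87095409e-02,  2.01694574e-02,  1.58705225e-04]), 'tool_pos': array([164.17319762, 654.30467278, 204.7876251 ]), 'eef_rot': array([ 1.22598902e-01,  9.92456105e-01, -6.23232691e-04, -2.55921190e-05]), 'wrist_force': array([-1.02880811, -0.56783698, -0.97109089]), 'torque': array([-0.04169073, -0.03932975, -0.00109924]), 'opening': 1.0006202059898879}
side {'fov_y': 47.15274530049958, 'cx': 262.52655919840106, 'cy': 193.4662974095388, 'k1': -0.1521413146382955, 'R': array([[-0.98980961, -0.14136749,  0.0170929 ],
       [-0.11813056,  0.74816825, -0.65290845],
       [ 0.07951166, -0.64827425, -0.75724394]]), 't': array([ 584.00704602,  150.29643383, 1181.31090715])}
top {'fov_y': 50.547298377668454, 'cx': 253.91565853798394, 'cy': 189.33716812138988, 'k1': -0.08555945324586689, 'R': array([[ 7.35818721e-03, -9.99972551e-01, -8.68927522e-04],
       [-9.98576511e-01, -7.30200278e-03, -5.28358964e-02],
       [ 5.28281012e-02,  1.25646703e-03, -9.98602830e-01]]), 't': array([ -28.94277768,  568.75275333, 1177.90159442])}
wrist {'fov_y': 67.12683861855342, 'cx': 254.75874832686839, 'cy': 189.19251869449798, 'k1': -0.05981920281159325, 'tool_from_camera': array([[-1.79467471e-04, -9.64432891e-01, -2.64327762e-01,
         7.63672285e+01],
       [ 9.99999930e-01, -8.66193728e-05, -3.62916423e-04,
         1.84093910e-01],
       [ 3.27112630e-04, -2.64327809e-01,  9.64432840e-01,
        -1.80098274e+02],
       [ 0.00000000e+00,  0.00000000e+00,  0.00000000e+00,
         1.00000000e+00]])}
```

The top view shows the carton at about (380,222) with two blue caps visible, and the tray at (267,195) with its handle pointing down. The feeder mouth is at about (262,135), the deck at (197,145), and the puller on the mat at about (110,215). Next I'll write helpers and enlarge crops.

```bash
cat > h.py <<'E'
from workcell import env
import numpy as np, cv2
from scipy.spatial.transform import Rotation as Rn
def cam(n,obs=None):
    c=env.camera_info(n); f=192/np.tan(np.radians(c['fov_y']/2))
    if n=='wrist':
        o=obs or env.get_obs()
        T=np.eye(4);T[:3,:3]=Rn.from_quat(o['eef_rot']).as_matrix();T[:3,3]=o['tool_pos']
        W=T@c['tool_from_camera']; R=W[:3,:3].T; t=-R@W[:3,3]
    else: R,t=c['R'],c['t']
    return dict(f=f,cx=c['cx'],cy=c['cy'],k=c['k1'],R=np.array(R),t=np.array(t))
def proj(C,X):
    X=np.atleast_2d(np.array(X,float)); P=X@C['R'].T+C['t']; s=P[:,:2]/P[:,2:]
    r2=(s**2).sum(1,keepdims=True); s=s*(1+C['k']*r2)
    return s*C['f']+[C['cx'],C['cy']]
def ray(C,uv):
    uv=np.atleast_2d(np.array(uv,float)); d=(uv-[C['cx'],C['cy']])/C['f']; s=d.copy()
    for _ in range(30): s=d/(1+C['k']*(s**2).sum(1,keepdims=True))
    D=np.c_[s,np.ones(len(s))]@C['R']; o=-C['R'].T@C['t']
    return o,D/np.linalg.norm(D,axis=1,keepdims=True)
def onz(C,uv,z):
    o,D=ray(C,uv); return o+D*((z-o[2])/D[:,2])[:,None]
def tri(C1,uv1,C2,uv2):
    o1,d1=ray(C1,uv1);o2,d2=ray(C2,uv2);out=[]
    for a,b in zip(d1,d2):
        A=np.c_[a,-b];x=np.linalg.lstsq(A,o2-o1,rcond=None)[0]
        p,q=o1+a*x[0],o2+b*x[1]; out.append(np.r_[(p+q)/2,np.linalg.norm(p-q)])
    return np.array(out)
def save(name,img,box=None,s=1):
    if box: img=img[box[1]:box[3],box[0]:box[2]]
    img=cv2.resize(img,None,fx=s,fy=s,interpolation=cv2.INTER_CUBIC); cv2.imwrite('pics/'+name+'.png',img)
def st():
    o=env.get_obs(); R=Rn.from_quat(o['eef_rot']).as_matrix()
    print('t',round(o['time'],2),'tcp',o['tool_pos'].round(1),'x',R[:,0].round(3),'y',R[:,1].round(3),'z',R[:,2].round(3),'F',o['wrist_force'].round(1),'op',round(o['opening'],3),'q7',o['qpos'].round(2)); return o
E
python3 - <<'E'
from h import *
a=cv2.imread('pics/a_top.png'); b=cv2.imread('pics/a_side.png')
save('a1',a,(330,170,430,270),6); save('a2',a,(160,70,310,220),4);save('a3',a,(90,160,190,270),5)
save('a4',b,(270,80,370,200),5); save('a5',b,(140,120,340,300),4)
C=cam('top');print(-C['R'].T@C['t'])
E
```

```text
[ 505.92980189  -26.26894355 1206.2812786 ]
```

```bash
python3 - <<'E'
from h import *
C=cam('top');S=cam('side')
def pt(l,o,s): return np.array(l,float)/s+o-0.0
r=pt([(135,182),(230,525),(498,445),(405,110)],(330,170),6)
P=onz(C,r,104);print('carton rim',P.round(1)); c=P.mean(0);print(c)
for i in range(4): print(np.linalg.norm(P[i]-P[(i+1)%4]).round(1))
# flap free edges
print('right free edge z 146',onz(C,pt([(345,140),(430,455)],(330,170),6),146).round(1))
print('caps z92+4',onz(C,pt([(345,233),(380,370)],(330,170),6),96).round(1))
print('body left at z54', onz(C,pt([(265,235),(305,375)],(330,170),6),54).round(1))
# tray corners z 40
t=pt([(342,426),(503,416),(516,576),(354,588)],(160,70),4);T=onz(C,t,40);print('tray',T.round(1),T.mean(0))
print('handle end', onz(C,[[269,245]],32))
# anchor post
print('post z45',onz(C,pt([(147,394)],(160,70),4),45), 'tri',)
sp=pt([(397,540)],(140,120),4); print('post side top',onz(S,sp,45),tri(C,pt([(147,394)],(160,70),4),S,sp))
d=pt([(43,150),(54,445),(256,434)],(160,70),4);print('deck',onz(C,d,20).round(1))
print('pin',onz(C,pt([(137,192)],(160,70),4),36),tri(C,pt([(137,192)],(160,70),4),S,pt([(169,530)],(140,120),4)))
print('hook end of bend',onz(C,pt([(95,357)],(160,70),4),36))
print('mat',onz(C,pt([(35,60),(262,55),(270,490),(42,495)],(90,160),5),3).round(1))
print('puller tip',onz(C,pt([(90,133)],(90,160),5),28), 'handle',onz(C,pt([(101,296),(107,412)],(90,160),5),30))
print('roller',tri(C,[[0,0]],S,pt([(272,438)],(140,120),4)), onz(S,pt([(272,438)],(140,120),4),45))
E
```

```text
carton rim [[ 536.2 -293.6  104. ]
 [ 381.2 -336.9  104. ]
 [ 417.2 -461.1  104. ]
 [ 569.9 -418.8  104. ]]
[ 476.13555702 -377.60665714  104.        ]
160.9
129.3
158.4
129.6
right free edge z 146 [[ 554.1 -376.8  146. ]
 [ 416.3 -414.   146. ]]
caps z92+4 [[ 513.6 -393.    96. ]
 [ 450.9 -409.    96. ]]
body left at z54 [[ 512.8 -368.1   54. ]
 [ 446.4 -387.1   54. ]]
tray [[ 6.044e+02 -3.000e-01  4.000e+01]
 [ 6.125e+02 -1.161e+02  4.000e+01]
 [ 4.976e+02 -1.258e+02  4.000e+01]
 [ 4.882e+02 -9.900e+00  4.000e+01]] [550.69245955 -63.04490576  40.        ]
handle end [[408.08030106 -69.34762628  32.        ]]
post z45 [[626.11633075 139.88289025  45.        ]] tri
post side top [[629.30772274 144.73190621  45.        ]] [[628.45147937 140.86669307  38.79732928   3.37139483]]
deck [[810.6 224.4  20. ]
 [590.7 211.4  20. ]
 [599.8  63.   20. ]]
pin [[775.3328767  151.10722531  36.        ]] [[7.76778567e+02 1.51851400e+02 3.13587835e+01 7.37415211e-01]]
hook end of bend [[653.79554508 179.49008411  36.        ]]
mat [[618.4 448.    3. ]
 [622.1 309.2   3. ]
 [363.4 299.5   3. ]
 [358.1 437.6   3. ]]
puller tip [[573.17891787 403.75100082  28.        ]] handle [[477.78774149 394.12407286  30.        ]
 [410.33399055 389.21915792  30.        ]]
roller [[718.56985159 398.41488716 581.4622112  244.42061479]] [[724.34955217  79.4367217   45.        ]]
```

```bash
cat >> h.py <<'E'
def plan(pos,phi_deg,n=10,jaw=1.0,pos0=None,phi0=None,per=None):
    """rows from measured pose to tool-down pose; phi = world angle of tool y"""
    o=env.get_obs(); R=Rn.from_quat(o['eef_rot']).as_matrix()
    p=np.array(o['tool_pos'] if pos0 is None else pos0,float); ph=np.degrees(np.arctan2(R[1,1],R[0,1])) if phi0 is None else phi0
    d=(phi_deg-ph+180)%360-180
    print('from',p.round(1),'phi',round(ph,1),'tilt',np.degrees(np.arccos(-R[2,2])).round(2),'dphi',round(d,1),'dist',np.linalg.norm(np.array(pos)-p).round(1))
    step=(np.array(pos)-p)/n
    for i in range(n):
        a=np.radians(ph+d*i/n); y=np.array([np.cos(a),np.sin(a),0]); x=np.array([-y[1],y[0],0]); z=np.array([0,0,-1.])
        print([round(float(v)/1000,4) for v in (step@x,step@y,step@z)],'drz',round(-np.radians(d/n),4))
E
python3 - <<'E'
from h import *
plan([560,400,215],30,10)
E
```

```text
from [164.2 654.4 205. ] phi 75.9 tilt 0.05 dphi -45.9 dist 470.6
[-0.0446, -0.015, -0.001] drz 0.0801
[-0.0456, -0.0114, -0.001] drz 0.0801
[-0.0464, -0.0077, -0.001] drz 0.0801
[-0.0469, -0.004, -0.001] drz 0.0801
[-0.0471, -0.0002, -0.001] drz 0.0801
[-0.0469, 0.0035, -0.001] drz 0.0801
[-0.0465, 0.0073, -0.001] drz 0.0801
[-0.0458, 0.011, -0.001] drz 0.0801
[-0.0447, 0.0146, -0.001] drz 0.0801
[-0.0434, 0.0181, -0.001] drz 0.0801
```

Request:
servo_tool([
  {"linear": [-0.036, -0.012, -0.001], "dr": [0, 0, 0.08], "jaw": 1},
  {"linear": [-0.037, -0.009, -0.001], "dr": [0, 0, 0.08], "jaw": 1},
  {"linear": [-0.037, -0.006, -0.001], "dr": [0, 0, 0.08], "jaw": 1},
  {"linear": [-0.038, -0.003, -0.001], "dr": [0, 0, 0.08], "jaw": 1},
  {"linear": [-0.038, 0, -0.001], "dr": [0, 0, 0.08], "jaw": 1},
  {"linear": [-0.038, 0.003, -0.001], "dr": [0, 0, 0.08], "jaw": 1},
  {"linear": [-0.038, 0.006, -0.001], "dr": [0, 0, 0.08], "jaw": 1},
  {"linear": [-0.037, 0.009, -0.001], "dr": [0, 0, 0.08], "jaw": 1},
  {"linear": [-0.036, 0.012, -0.001], "dr": [0, 0, 0.08], "jaw": 1},
  {"linear": [-0.036, 0.014, -0.001], "dr": [0, 0, 0.08], "jaw": 1},
])

```text
time: 0.98
tool_pos: [486.3, 448.3, 215.4]
eef_rot: [0.501, 0.865, -0.0, -0.0]
wrist_force: [0.3, 0.4, 0.3]
opening: 0.326
```

```bash
python3 - <<'E'
from h import *
st()
plan([600,0,215],16,10)
plan([476,-378,215],15.5,10,pos0=[600,0,215],phi0=16)
E
```

```text
t 0.98 tcp [486.3 448.3 215.4] x [-0.498  0.867  0.   ] y [ 0.867  0.498 -0.   ] z [-0. -0. -1.] F [0.3 0.4 0.3] op 0.326 q7 [-1.1   0.41  0.35  1.64 -0.15  1.12 -0.19]
from [486.3 448.3 215.4] phi 29.9 tilt 0.01 dphi -13.9 dist 462.5
[-0.0445, -0.0125, 0.0] drz 0.0242
[-0.0448, -0.0114, 0.0] drz 0.0242
[-0.0451, -0.0103, 0.0] drz 0.0242
[-0.0453, -0.0092, 0.0] drz 0.0242
[-0.0455, -0.0081, 0.0] drz 0.0242
[-0.0457, -0.007, 0.0] drz 0.0242
[-0.0459, -0.0059, 0.0] drz 0.0242
[-0.046, -0.0048, 0.0] drz 0.0242
[-0.0461, -0.0037, 0.0] drz 0.0242
[-0.0462, -0.0025, 0.0] drz 0.0242
from [600.   0. 215.] phi 16 tilt 0.01 dphi -0.5 dist 397.8
[-0.0329, -0.0223, 0.0] drz 0.0009
[-0.0329, -0.0223, 0.0] drz 0.0009
[-0.033, -0.0223, 0.0] drz 0.0009
[-0.033, -0.0223, 0.0] drz 0.0009
[-0.033, -0.0222, 0.0] drz 0.0009
[-0.033, -0.0222, 0.0] drz 0.0009
[-0.033, -0.0222, 0.0] drz 0.0009
[-0.0331, -0.0221, 0.0] drz 0.0009
[-0.0331, -0.0221, 0.0] drz 0.0009
[-0.0331, -0.0221, 0.0] drz 0.0009
```

Request:
servo_tool([
  {"linear": [-0.039, -0.011, 0], "dr": [0, 0, 0.025], "jaw": 1},
  {"linear": [-0.039, -0.01, 0], "dr": [0, 0, 0.025], "jaw": 1},
  {"linear": [-0.039, -0.009, 0], "dr": [0, 0, 0.025], "jaw": 1},
  {"linear": [-0.04, -0.008, 0], "dr": [0, 0, 0.025], "jaw": 1},
  {"linear": [-0.04, -0.007, 0], "dr": [0, 0, 0.025], "jaw": 1},
  {"linear": [-0.04, -0.006, 0], "dr": [0, 0, 0.025], "jaw": 1},
  {"linear": [-0.04, -0.005, 0], "dr": [0, 0, 0.025], "jaw": 1},
  {"linear": [-0.04, -0.004, 0], "dr": [0, 0, 0.025], "jaw": 1},
  {"linear": [-0.04, -0.003, 0], "dr": [0, 0, 0.025], "jaw": 1},
  {"linear": [-0.04, -0.003, 0], "dr": [0, 0, 0.025], "jaw": 1},
])

```text
time: 1.82
tool_pos: [584.1, 56.5, 215.6]
eef_rot: [0.604, 0.797, 0.0, -0.0]
wrist_force: [0.9, 0.8, 0.6]
opening: 0.003
```

```bash
python3 - <<'E'
from h import *
st()
plan([500,-300,225],15.5,10)
E
```

```text
t 1.82 tcp [584.1  56.5 215.6] x [-0.271  0.963  0.   ] y [0.963 0.271 0.   ] z [ 0.  0. -1.] F [0.9 0.8 0.6] op 0.003 q7 [-0.64  0.3   0.54  1.82 -0.18  1.07  0.24]
from [584.1  56.5 215.6] phi 15.7 tilt 0.01 dphi -0.2 dist 366.4
[-0.032, -0.0177, -0.0009] drz 0.0003
[-0.0321, -0.0177, -0.0009] drz 0.0003
[-0.0321, -0.0177, -0.0009] drz 0.0003
[-0.0321, -0.0177, -0.0009] drz 0.0003
[-0.0321, -0.0177, -0.0009] drz 0.0003
[-0.0321, -0.0177, -0.0009] drz 0.0003
[-0.0321, -0.0177, -0.0009] drz 0.0003
[-0.0321, -0.0177, -0.0009] drz 0.0003
[-0.0321, -0.0177, -0.0009] drz 0.0003
[-0.0321, -0.0176, -0.0009] drz 0.0003
```

Request:
servo_tool([
  {"linear": [-0.032, -0.018, -0.002], "dr": [0, 0, 0], "jaw": 1},
  {"linear": [-0.032, -0.018, -0.002], "dr": [0, 0, 0], "jaw": 1},
  {"linear": [-0.032, -0.018, -0.002], "dr": [0, 0, 0], "jaw": 1},
  {"linear": [-0.032, -0.018, -0.002], "dr": [0, 0, 0], "jaw": 1},
  {"linear": [-0.032, -0.018, -0.002], "dr": [0, 0, 0], "jaw": 1},
  {"linear": [-0.032, -0.018, -0.002], "dr": [0, 0, 0], "jaw": 1},
  {"linear": [-0.032, -0.018, -0.002], "dr": [0, 0, 0], "jaw": 1},
  {"linear": [-0.032, -0.018, -0.002], "dr": [0, 0, 0], "jaw": 1},
  {"linear": [-0.032, -0.018, -0.002], "dr": [0, 0, 0], "jaw": 1},
  {"linear": [-0.032, -0.018, -0.002], "dr": [0, 0, 0], "jaw": 1},
])

```text
time: 2.65
tool_pos: [496.9, -300.0, 235.6]
eef_rot: [0.603, 0.797, 0.0, -0.0]
wrist_force: [1.1, 0.4, -0.4]
opening: 0.008
```

```bash
python3 - <<'E'
from h import *
st()
cv2.imwrite('pics/b_wrist.png',env.snapshot('wrist'))
E
```

```text
t 2.65 tcp [ 496.9 -300.   235.6] x [-0.272  0.962  0.   ] y [0.962 0.272 0.   ] z [ 0.  0. -1.] F [ 1.1  0.4 -0.4] op 0.008 q7 [-0.14  0.29  0.7   1.82 -0.21  1.11  0.92]
```

```bash
python3 - <<'E'
from h import *
C=cam('wrist')
print(onz(C,[(150,184),(291,183)],104).round(1), onz(C,[(143,235),(293,235)],147).round(1))
c=np.array([476,-378]);a=np.radians(15.6);ex=np.array([np.cos(a),np.sin(a)]);ey=np.array([-ex[1],ex[0]])
for y in (64,27,-64): print(y,(c+ey*y),[(c+ey*y+ex*s).round(1) for s in(-75,75)])
plan([*(c+ey*0),200],15.6,5)
plan([*(c+ey*0),124],15.6,5,pos0=[*c,200],phi0=15.6)
E
```

```text
[[ 381.9 -341.6  104. ]
 [ 534.  -298.5  104. ]] [[ 396.6 -381.8  147. ]
 [ 543.9 -340.8  147. ]]
64 [ 458.78913148 -316.35759572] [array([ 386.6, -336.5]), array([ 531. , -296.2])]
27 [ 468.73916484 -351.9946107 ] [array([ 396.5, -372.2]), array([ 541. , -331.8])]
-64 [ 493.21086852 -439.64240428] [array([ 421. , -459.8]), array([ 565.4, -419.5])]
from [ 494.1 -307.2  236.5] phi 15.4 tilt 0.17 dphi 0.2 dist 81.6
[-0.0127, -0.0072, 0.0073] drz -0.0007
[-0.0127, -0.0073, 0.0073] drz -0.0007
[-0.0127, -0.0073, 0.0073] drz -0.0007
[-0.0127, -0.0073, 0.0073] drz -0.0007
[-0.0127, -0.0073, 0.0073] drz -0.0007
from [ 476. -378.  200.] phi 15.6 tilt 0.17 dphi 0.0 dist 76.0
[0.0, 0.0, 0.0152] drz -0.0
[0.0, 0.0, 0.0152] drz -0.0
[0.0, 0.0, 0.0152] drz -0.0
[0.0, 0.0, 0.0152] drz -0.0
[0.0, 0.0, 0.0152] drz -0.0
```

Request:
servo_tool([
  {"linear": [-0.013, -0.007, 0.007], "dr": [0, 0, 0], "jaw": 1},
  {"linear": [-0.013, -0.007, 0.007], "dr": [0, 0, 0], "jaw": 1},
  {"linear": [-0.013, -0.007, 0.007], "dr": [0, 0, 0], "jaw": 1},
  {"linear": [-0.013, -0.007, 0.007], "dr": [0, 0, 0], "jaw": 1},
  {"linear": [-0.013, -0.007, 0.007], "dr": [0, 0, 0], "jaw": 1},
  {"linear": [0, 0, 0.01], "dr": [0, 0, 0], "jaw": 1},
  {"linear": [0, 0, 0.022], "dr": [0, 0, 0], "jaw": 1},
  {"linear": [0, 0, 0.022], "dr": [0, 0, 0], "jaw": 1},
  {"linear": [0, 0, 0.022], "dr": [0, 0, 0], "jaw": 1},
  {"linear": [0, 0, 0], "dr": [0, 0, 0], "jaw": 1},
])

```text
time: 3.53
tool_pos: [480.1, -368.4, 120.6]
eef_rot: [0.603, 0.798, -0.0, -0.003]
wrist_force: [-0.6, 0.2, 0.2]
opening: 0.007
```

```bash
python3 - <<'E'
from h import *
o=st()
c=np.array([476.5,-377]);a=np.radians(15.6);ex=np.array([np.cos(a),np.sin(a)]);ey=np.array([-ex[1],ex[0]])
d=o['tool_pos'][:2]-c; print('carton frame',d@ex,d@ey)
E
```

```text
t 3.53 tcp [ 480.1 -368.4  120.6] x [-0.272  0.962  0.004] y [ 0.962  0.272 -0.004] z [-0.005  0.003 -1.   ] F [-0.6  0.2  0.2] op 0.007 q7 [ 0.06  0.47  0.65  1.87 -0.35  0.92  1.14]
carton frame 5.80626899772732 7.2944044561031225
```

Request:
servo_tool([
  {"linear": [0.008, 0, -0.003], "dr": [0, 0, 0], "jaw": 1},
  {"linear": [0.008, 0, 0], "dr": [0, 0, 0], "jaw": 1},
  {"linear": [0.008, 0, 0], "dr": [0, 0, 0], "jaw": 1},
  {"linear": [0.008, 0, 0], "dr": [0, 0, 0], "jaw": 1},
  {"linear": [0.008, 0, 0], "dr": [0, 0, 0], "jaw": 1},
  {"linear": [0.008, 0, 0], "dr": [0, 0, 0], "jaw": 1},
  {"linear": [0.008, 0, 0], "dr": [0, 0, 0], "jaw": 1},
  {"linear": [0.008, 0, 0], "dr": [0, 0, 0], "jaw": 1},
  {"linear": [0.008, 0, 0], "dr": [0, 0, 0], "jaw": 1},
  {"linear": [0.005, 0, 0], "dr": [0, 0, 0], "jaw": 1},
])

```text
time: 4.37
tool_pos: [460.4, -295.3, 127.4]
eef_rot: [0.603, 0.797, 0.0, -0.0]
wrist_force: [0.4, -1.4, 0.4]
opening: 0.005
```

```bash
python3 - <<'E'
from h import *
o=st()
c=np.array([476.5,-377]);a=np.radians(15.6);ex=np.array([np.cos(a),np.sin(a)]);ey=np.array([-ex[1],ex[0]])
d=o['tool_pos'][:2]-c; print('carton frame',d@ex,d@ey)
save('c_top',env.snapshot('top'),(330,150,450,270),5)
E
```

```text
t 4.37 tcp [ 460.4 -295.3  127.4] x [-0.272  0.962  0.   ] y [ 0.962  0.272 -0.   ] z [-0.  0. -1.] F [ 0.4 -1.4  0.4] op 0.005 q7 [-0.09  0.37  0.67  2.   -0.29  0.87  1.02]
carton frame 6.479824937122232 83.04976403791731
```

Request:
servo_tool([
  {"linear": [-0.02, 0, 0], "dr": [0, 0, 0], "jaw": 1},
  {"linear": [-0.02, 0, 0.001], "dr": [0, 0, 0], "jaw": 1},
  {"linear": [-0.02, 0, 0.002], "dr": [0, 0, 0], "jaw": 1},
  {"linear": [-0.02, 0, 0], "dr": [0, 0, 0], "jaw": 1},
  {"linear": [-0.014, 0, 0], "dr": [0, 0, 0], "jaw": 1},
  {"linear": [-0.014, 0, 0], "dr": [0, 0, 0], "jaw": 1},
  {"linear": [-0.014, 0, 0], "dr": [0, 0, 0], "jaw": 1},
  {"linear": [-0.014, 0, 0], "dr": [0, 0, 0], "jaw": 1},
  {"linear": [-0.014, 0, 0], "dr": [0, 0, 0], "jaw": 1},
  {"linear": [-0.015, 0, 0], "dr": [0, 0, 0], "jaw": 1},
])

```text
time: 5.25
tool_pos: [505.5, -455.5, 124.1]
eef_rot: [0.603, 0.797, 0.0, -0.0]
wrist_force: [-0.2, 0.0, -0.3]
opening: 0.005
```

```bash
python3 - <<'E'
from h import *
env.snapshot('top')
o=st()
c=np.array([476.5,-377]);a=np.radians(15.6);ex=np.array([np.cos(a),np.sin(a)]);ey=np.array([-ex[1],ex[0]])
d=o['tool_pos'][:2]-c; print('carton frame',d@ex,d@ey)
E
```

```text
t 5.3 tcp [ 505.6 -458.2  124.3] x [-0.27   0.963 -0.001] y [ 0.963  0.27  -0.001] z [-0.    -0.001 -1.   ] F [-2.4  0.9  0.4] op 0.006 q7 [ 0.21  0.59  0.63  1.69 -0.4   1.    1.25]
carton frame 6.194694386517606 -86.08690036810178
```

Request:
servo_tool([
  {"linear": [0.004, 0, -0.03], "dr": [0, 0, 0], "jaw": 0.5},
  {"linear": [0.01, 0, -0.03], "dr": [0, 0, 0], "jaw": 0.5},
  {"linear": [0.03, 0, -0.025], "dr": [0, 0, 0], "jaw": 0.5},
  {"linear": [0.03, 0, -0.025], "dr": [0, 0, 0], "jaw": 0.5},
  {"linear": [0.03, 0, -0.01], "dr": [0, 0, 0], "jaw": 0.5},
  {"linear": [0.03, 0, 0], "dr": [0, 0, 0], "jaw": 0.5},
  {"linear": [0.03, 0, 0], "dr": [0, 0, 0], "jaw": 0.5},
  {"linear": [0.03, 0, 0], "dr": [0, 0, 0], "jaw": 0.5},
  {"linear": [0, 0, 0], "dr": [0, 0, 0], "jaw": 0.5},
  {"linear": [0, 0, 0], "dr": [0, 0, 0], "jaw": 0.5},
])

```text
time: 6.13
tool_pos: [452.9, -266.8, 244.7]
eef_rot: [0.602, 0.798, 0.001, 0.0]
wrist_force: [1.0, -0.5, 0.0]
opening: 0.498
```

```bash
python3 - <<'E'
from h import *
o=st()
im=env.snapshot('wrist'); cv2.imwrite('pics/d_wrist.png',im); save('d_w2',im,(80,150,400,384),2.4)
np.save('d_pose.npy',np.r_[o['tool_pos'],o['eef_rot']])
t=env.snapshot('top');save('d_top',t,(330,150,450,270),5);cv2.imwrite('pics/d_topfull.png',t)
E
```

```text
t 6.13 tcp [ 452.9 -266.8  244.7] x [-0.274  0.962  0.001] y [0.962 0.274 0.001] z [ 0.001  0.001 -1.   ] F [ 1.  -0.5  0. ] op 0.498 q7 [-0.22  0.16  0.71  1.92 -0.12  1.1   0.82]
```

The wrist view shows both flaps lying open and four blue caps, at about (355,215), (467,222), (348,317) and (464,318) in the crop. I'll measure the cap tops next.

```bash
python3 - <<'E'
from h import *
im=cv2.imread('pics/d_wrist.png'); p=np.load('d_pose.npy')
C=cam('wrist',dict(tool_pos=p[:3],eef_rot=p[3:]))
b=im.astype(int); m=((b[...,0]>170)&(b[...,2]<60)).astype(np.uint8)
n,l,s,ce=cv2.connectedComponentsWithStats(m)
c=np.array([476.5,-377]);a=np.radians(15.6);ex=np.array([np.cos(a),np.sin(a)]);ey=np.array([-ex[1],ex[0]])
for i in range(1,n):
    if s[i,4]>60:
        P=onz(C,[ce[i]],96)[0]; d=P[:2]-c
        x0,y0,w,h=s[i,:4]; E=onz(C,[(x0,ce[i][1]),(x0+w,ce[i][1])],96)
        print(s[i],ce[i].round(1),P.round(1),'carton',(d@ex).round(1),(d@ey).round(1),'diam',np.linalg.norm(E[1]-E[0]).round(1))
plan([452.9,-266.8,244.7],15.6,1)
E
```

```text
[218 229  19  23 321] [226.6 240.4] [ 441.6 -352.3   96. ] carton -27.0 33.2 diam 23.6
[262 233  25  22 424] [274.4 243.4] [ 499.9 -340.1   96. ] carton 32.4 29.3 diam 31.2
[213 272  23  20 376] [224.1 281.9] [ 453.  -410.6   96. ] carton -31.7 -26.1 diam 30.0
[262 276  24  16 320] [273.3 284.2] [ 515.6 -396.3   96. ] carton 32.4 -29.1 diam 31.3
from [ 453.  -268.9  244.7] phi 15.8 tilt 0.03 dphi -0.2 dist 2.1
[0.002, 0.0005, -0.0] drz 0.0027
```

Request:
servo_tool([
  {"linear": [0.016, 0.017, -0.007], "dr": [0, 0, 0], "jaw": 0.5},
  {"linear": [0.016, 0.017, -0.007], "dr": [0, 0, 0], "jaw": 0.5},
  {"linear": [0.016, 0.017, -0.007], "dr": [0, 0, 0], "jaw": 0.5},
  {"linear": [0.016, 0.017, -0.007], "dr": [0, 0, 0], "jaw": 0.5},
  {"linear": [0.016, 0.017, -0.007], "dr": [0, 0, 0], "jaw": 0.5},
  {"linear": [0.016, 0.017, -0.007], "dr": [0, 0, 0], "jaw": 0.5},
  {"linear": [0.016, 0.017, -0.007], "dr": [0, 0, 0], "jaw": 0.5},
  {"linear": [0.016, 0.017, -0.007], "dr": [0, 0, 0], "jaw": 0.5},
  {"linear": [0.014, 0.014, 0], "dr": [0, 0, 0], "jaw": 0.5},
  {"linear": [0, 0, 0], "dr": [0, 0, 0], "jaw": 0.5},
])

```text
time: 7.07
tool_pos: [560.8, -88.3, 300.0]
eef_rot: [0.602, 0.798, -0.0, -0.0]
wrist_force: [-0.4, 0.3, -0.0]
opening: 0.501
```

```bash
python3 - <<'E'
from h import *
o=st()
im=env.snapshot('wrist'); cv2.imwrite('pics/e_wrist.png',im)
np.save('e_pose.npy',np.r_[o['tool_pos'],o['eef_rot']])
E
```

```text
t 7.07 tcp [560.8 -88.3 300. ] x [-0.274  0.962 -0.   ] y [ 0.962  0.274 -0.   ] z [-0. -0. -1.] F [-0.4  0.3 -0. ] op 0.501 q7 [-0.46  0.19  0.59  1.76 -0.11  1.23  0.44]
```

```bash
python3 - <<'E'
from h import *
im=cv2.imread('pics/e_wrist.png')
save('e1',im,(155,80,325,200),4.6); save('e2',im,(300,0,512,160),3.7)
E
python3 - <<'E'
from h import *
p=np.load('e_pose.npy'); C=cam('wrist',dict(tool_pos=p[:3],eef_rot=p[3:])); print('cam',(-C['R'].T@C['t']).round(0))
e1=lambda l:np.array(l,float)/4.6+(155,80); e2=lambda l:np.array(l,float)/3.7+(300,0)
cr=onz(C,e1([(463,282),(296,250),(632,316),(489,112),(428,450)]),25);print('cross',cr.round(1))
for a,b in((1,2),(4,3)):
    d=cr[b]-cr[a];print('len',np.linalg.norm(d).round(1),'ang',np.degrees(np.arctan2(d[1],d[0])).round(2))
h=onz(C,e1([(38,207),(277,250)]),32);print('handle',h.round(1),np.linalg.norm(h[1]-h[0]),np.degrees(np.arctan2(*(h[1]-h[0])[1::-1])))
f=onz(C,e1([(258,430),(597,492),(676,150)]),0);print('bottom corners',f.round(1),np.linalg.norm(f[1]-f[0]),np.linalg.norm(f[2]-f[1]))
t=onz(C,e1([(322,78),(676,150)]),40);print('top',t.round(1),np.linalg.norm(t[1]-t[0]))
po=onz(C,e2([(186,57)]),45);print('post top',po, onz(C,e2([(166,80)]),20))
pi=onz(C,e2([(535,165)]),40);print('pin',pi)
dk=onz(C,e2([(38,262),(95,0),(185,302),]),20);print('deck',dk.round(1))
E
```

```text
cam [540. -14. 480.]
cross [[ 554.5  -59.5   25. ]
 [ 497.3  -64.5   25. ]
 [ 613.3  -54.7   25. ]
 [ 547.4   -3.4   25. ]
 [ 558.8 -119.1   25. ]]
len 116.4 ang 4.85
len 116.3 ang 95.63
handle [[411.7 -73.2  32. ]
 [491.8 -65.5  32. ]] 80.46878868980761 5.496728194014038
bottom corners [[ 497.4 -134.8    0. ]
 [ 624.8 -123.1    0. ]
 [ 614.4    3.     0. ]] 127.92989072585745 126.49417879179146
top [[493.3  -8.2  40. ]
 [608.2   1.5  40. ]] 115.35935667574559
post top [[631.26226126 144.87453396  45.        ]] [[631.67920312 143.70063189  20.        ]]
pin [[777.53087015 152.77272166  40.        ]]
deck [[604.4  64.   20. ]
 [595.5 163.   20. ]
 [667.4  66.6  20. ]]
```

Request:
servo_tool([
  {"linear": [-0.032, -0.018, 0.012], "dr": [0, 0, 0], "jaw": 0.5},
  {"linear": [-0.032, -0.018, 0.012], "dr": [0, 0, 0], "jaw": 0.5},
  {"linear": [-0.032, -0.018, 0.012], "dr": [0, 0, 0], "jaw": 0.5},
  {"linear": [-0.032, -0.018, 0.012], "dr": [0, 0, 0], "jaw": 0.5},
  {"linear": [-0.032, -0.018, 0.012], "dr": [0, 0, 0], "jaw": 0.5},
  {"linear": [-0.033, -0.018, 0.012], "dr": [0, 0, 0], "jaw": 0.5},
  {"linear": [-0.033, -0.019, 0.012], "dr": [0, 0, 0], "jaw": 0.5},
  {"linear": [0, 0, 0.04], "dr": [0, 0, 0], "jaw": 0.5},
  {"linear": [0, 0, 0.04], "dr": [0, 0, 0], "jaw": 0.5},
  {"linear": [0, 0, 0.02], "dr": [0, 0, 0], "jaw": 0.5},
])

```text
time: 7.95
tool_pos: [494.5, -344.7, 112.3]
eef_rot: [0.605, 0.796, -0.001, -0.002]
wrist_force: [-0.6, 1.0, -0.4]
opening: 0.498
```

```bash
cat >> h.py <<'E'
def go(pos,phi=15.6):
    "total tool-frame shift from measured pose to world pos"
    o=env.get_obs(); R=Rn.from_quat(o['eef_rot']).as_matrix(); d=np.array(pos,float)-o['tool_pos']
    ph=np.degrees(np.arctan2(R[1,1],R[0,1])); print('tcp',o['tool_pos'].round(1),'F',o['wrist_force'].round(1),'op',round(o['opening'],3),'t',round(o['time'],2),'-> tool shift mm',(R.T@d).round(1),'drz',round(float(-np.radians((phi-ph+180)%360-180)),3))
E
python3 - <<'E'
from h import *
go([500,-340,72])
save('f_w',env.snapshot('wrist'))
E
```

```text
tcp [ 494.5 -344.7  112.3] F [-0.6  1.  -0.4] op 0.498 t 7.95 -> tool shift mm [ 3.   6.7 40.3] drz -0.001
```

```bash
cat >> h.py <<'E'
def caps(im,C,z=96):
    b=im.astype(int); m=((b[...,0]>170)&(b[...,2]<60)).astype(np.uint8)
    n,l,s,ce=cv2.connectedComponentsWithStats(m)
    for i in range(1,n):
        if s[i,4]>60: print(s[i],ce[i].round(1),onz(C,[ce[i]],z)[0].round(1))
E
python3 - <<'E'
from h import *
im=cv2.imread('pics/f_w.png'); o=dict(tool_pos=np.array([494.5,-344.7,112.3]),eef_rot=env.get_obs()['eef_rot'])
C=cam('wrist',o); caps(im,C); print(proj(C,[494.5,-344.7,112.3]))
st()
E
```

```text
[ 156  191   42   39 1309] [176.5 209.9] [ 438.3 -352.8   96. ]
[ 242  196   43   39 1314] [263.  215.2] [ 499.6 -339.7   96. ]
[243 271  40  21 671] [262.6 282.5] [ 514.7 -393.2   96. ]
[[254.15487231 228.47583036]]
t 8.0 tcp [ 493.8 -343.5  110.1] x [-0.269  0.963  0.004] y [ 0.963  0.269 -0.006] z [-0.007  0.002 -1.   ] F [-1.7  2.  -4.7] op 0.498 q7 [ 0.02  0.48  0.62  1.88 -0.35  0.9   1.09]
```

Request:
servo_tool([
  {"linear": [0.005, 0.005, 0], "dr": [0, 0, 0], "jaw": 0.5},
  {"linear": [0, 0, 0.01], "dr": [0, 0, 0], "jaw": 0.5},
  {"linear": [0, 0, 0.01], "dr": [0, 0, 0], "jaw": 0.5},
  {"linear": [0, 0, 0.01], "dr": [0, 0, 0], "jaw": 0.5},
  {"linear": [0, 0, 0.008], "dr": [0, 0, 0], "jaw": 0.5},
  {"linear": [0, 0, 0], "dr": [0, 0, 0], "jaw": 0.5},
  {"linear": [0, 0, 0], "dr": [0, 0, 0], "jaw": 0.5},
  {"linear": [0, 0, 0], "dr": [0, 0, 0], "jaw": 1},
  {"linear": [0, 0, 0], "dr": [0, 0, 0], "jaw": 1},
  {"linear": [0, 0, 0], "dr": [0, 0, 0], "jaw": 1},
])

```text
time: 8.83
tool_pos: [501.4, -337.1, 78.9]
eef_rot: [0.604, 0.797, 0.0, 0.0]
wrist_force: [-0.2, 0.7, -0.4]
opening: 0.335
```

```bash
python3 - <<'E'
from h import *
go([582,-27,210])
E
```

```text
tcp [ 501.4 -337.1   78.9] F [-0.2  0.7 -0.4] op 0.335 t 8.83 -> tool shift mm [ 276.6  161.8 -131.1] drz 0.003
```

Request:
servo_tool([
  {"linear": [0, 0, -0.02], "dr": [0, 0, 0], "jaw": 1},
  {"linear": [0, 0, -0.035], "dr": [0, 0, 0], "jaw": 1},
  {"linear": [0, 0, -0.035], "dr": [0, 0, 0], "jaw": 1},
  {"linear": [0, 0, -0.035], "dr": [0, 0, 0], "jaw": 1},
  {"linear": [0, 0, -0.035], "dr": [0, 0, 0], "jaw": 1},
  {"linear": [0.02, 0.01, 0], "dr": [0, 0, 0], "jaw": 1},
  {"linear": [0.03, 0.018, 0], "dr": [0, 0, 0], "jaw": 1},
  {"linear": [0.03, 0.018, 0], "dr": [0, 0, 0], "jaw": 1},
  {"linear": [0.03, 0.018, 0], "dr": [0, 0, 0], "jaw": 1},
  {"linear": [0.03, 0.018, 0], "dr": [0, 0, 0], "jaw": 1},
])

```text
time: 9.67
tool_pos: [542.3, -178.4, 238.9]
eef_rot: [0.604, 0.797, 0.0, 0.0]
wrist_force: [0.3, -0.3, -0.9]
opening: 0.335
```

```bash
python3 - <<'E'
from h import *
go([582,-27,210])
save('g_w',env.snapshot('wrist'))
E
```

```text
tcp [ 542.3 -178.4  238.9] F [ 0.3 -0.3 -0.9] op 0.335 t 9.67 -> tool shift mm [135.   79.3  29. ] drz 0.002
```

```bash
python3 - <<'E'
from h import *
o=env.get_obs(); 
C=cam('wrist',dict(tool_pos=np.array([542.3,-178.4,238.9]),eef_rot=o['eef_rot']));print(onz(C,[(290,85),(244,78),(333,93),(298,38),(281,130)],25).round(1), onz(C,[(176,63)],32))
st()
E
```

```text
[[ 556.6  -60.6   25. ]
 [ 497.   -68.9   25. ]
 [ 613.7  -54.1   25. ]
 [ 549.1   -3.6   25. ]
 [ 562.5 -119.    25. ]] [[410.18123971 -75.39380558  32.        ]]
t 9.72 tcp [ 544.6 -171.1  238.3] x [-0.278  0.961  0.002] y [0.961 0.278 0.001] z [ 0.     0.003 -1.   ] F [ 5.5  7.  -1.2] op 0.337 q7 [-0.34  0.26  0.65  1.83 -0.18  1.11  0.65]
```

Request:
servo_tool([
  {"linear": [0.026, 0.015, 0], "dr": [0, 0, 0], "jaw": 1},
  {"linear": [0.026, 0.015, 0], "dr": [0, 0, 0], "jaw": 1},
  {"linear": [0.026, 0.015, 0], "dr": [0, 0, 0], "jaw": 1},
  {"linear": [0.026, 0.015, 0], "dr": [0, 0, 0], "jaw": 1},
  {"linear": [0.02, 0.012, 0.01], "dr": [0, 0, 0], "jaw": 1},
  {"linear": [0.014, 0.008, 0.03], "dr": [0, 0, 0], "jaw": 1},
  {"linear": [0, 0, 0.035], "dr": [0, 0, 0], "jaw": 1},
  {"linear": [0, 0, 0.025], "dr": [0, 0, 0], "jaw": 1},
  {"linear": [0, 0, 0], "dr": [0, 0, 0], "jaw": 1},
  {"linear": [0, 0, 0], "dr": [0, 0, 0], "jaw": 1},
])

```text
time: 10.55
tool_pos: [581.2, -25.9, 138.4]
eef_rot: [0.604, 0.797, -0.001, -0.001]
wrist_force: [-0.0, 0.1, 0.6]
opening: 0.335
```

```bash
python3 - <<'E'
from h import *
go([582,-25.5,80])
save('g_w2',env.snapshot('wrist'))
E
```

```text
tcp [581.2 -25.9 138.4] F [-0.   0.1  0.6] op 0.335 t 10.55 -> tool shift mm [ 0.2  1.  58.4] drz 0.002
```

Request:
servo_tool([
  {"linear": [0, 0.001, 0.018], "dr": [0, 0, 0], "jaw": 1},
  {"linear": [0, 0, 0.018], "dr": [0, 0, 0], "jaw": 1},
  {"linear": [0, 0, 0.012], "dr": [0, 0, 0], "jaw": 1},
  {"linear": [0, 0, 0.007], "dr": [0, 0, 0], "jaw": 1},
  {"linear": [0, 0, 0.004], "dr": [0, 0, 0], "jaw": 1},
  {"linear": [0, 0, 0], "dr": [0, 0, 0], "jaw": 1},
  {"linear": [0, 0, 0], "dr": [0, 0, 0], "jaw": 1},
  {"linear": [0, 0, 0], "dr": [0, 0, 0], "jaw": 0.5},
  {"linear": [0, 0, 0], "dr": [0, 0, 0], "jaw": 0.5},
  {"linear": [0, 0, 0], "dr": [0, 0, 0], "jaw": 0.5},
])

```text
time: 11.43
tool_pos: [583.0, -25.1, 80.0]
eef_rot: [0.604, 0.797, 0.0, 0.0]
wrist_force: [0.2, -0.2, -0.5]
opening: 0.488
```

```bash
python3 - <<'E'
from h import *
go([439,-352,240])
save('g_w3',env.snapshot('wrist'))
caps(cv2.imread('pics/g_w3.png'),cam('wrist'),95)
E
```

```text
tcp [583.  -25.1  80. ] F [ 0.2 -0.2 -0.5] op 0.488 t 11.43 -> tool shift mm [-275.5 -227.2 -160.1] drz 0.003
[ 226  220   50   44 1714] [250.6 241.3] [581.4 -27.9  95. ]
```

Request:
servo_tool([
  {"linear": [0, 0, -0.03], "dr": [0, 0, 0], "jaw": 0.5},
  {"linear": [0, 0, -0.04], "dr": [0, 0, 0], "jaw": 0.5},
  {"linear": [-0.01, -0.008, -0.04], "dr": [0, 0, 0], "jaw": 0.5},
  {"linear": [-0.02, -0.016, -0.03], "dr": [0, 0, 0], "jaw": 0.5},
  {"linear": [-0.03, -0.025, -0.01], "dr": [0, 0, 0], "jaw": 0.5},
  {"linear": [-0.03, -0.025, 0], "dr": [0, 0, 0], "jaw": 0.5},
  {"linear": [-0.03, -0.025, 0], "dr": [0, 0, 0], "jaw": 0.5},
  {"linear": [-0.03, -0.025, 0], "dr": [0, 0, 0], "jaw": 0.5},
  {"linear": [-0.03, -0.025, 0], "dr": [0, 0, 0], "jaw": 0.5},
  {"linear": [-0.03, -0.025, 0], "dr": [0, 0, 0], "jaw": 0.5},
])

```text
time: 12.32
tool_pos: [471.2, -275.9, 229.6]
eef_rot: [0.603, 0.797, 0.0, 0.0]
wrist_force: [0.7, -0.4, 0.5]
opening: 0.5
```

Request:
servo_tool([
  {"linear": [-0.03, -0.025, 0], "dr": [0, 0, 0], "jaw": 0.5},
  {"linear": [-0.026, -0.021, 0.01], "dr": [0, 0, 0], "jaw": 0.5},
  {"linear": [-0.01, -0.008, 0.02], "dr": [0, 0, 0], "jaw": 0.5},
  {"linear": [0, 0, 0.035], "dr": [0, 0, 0], "jaw": 0.5},
  {"linear": [0, 0, 0.035], "dr": [0, 0, 0], "jaw": 0.5},
  {"linear": [0, 0, 0.015], "dr": [0, 0, 0], "jaw": 0.5},
  {"linear": [0, 0, 0], "dr": [0, 0, 0], "jaw": 0.5},
  {"linear": [0, 0, 0], "dr": [0, 0, 0], "jaw": 0.5},
  {"linear": [0, 0, 0], "dr": [0, 0, 0], "jaw": 0.5},
  {"linear": [0, 0, 0], "dr": [0, 0, 0], "jaw": 0.5},
])

```text
time: 13.15
tool_pos: [439.0, -353.1, 115.8]
eef_rot: [0.603, 0.797, 0.0, 0.001]
wrist_force: [-0.0, -0.9, 0.2]
opening: 0.501
```

```bash
python3 - <<'E'
from h import *
go([438.5,-352.5,72]);C=cam('wrist')
im=env.snapshot('wrist');save('h_w',im)
caps(im,C,96)
E
```

```text
tcp [ 439.  -353.1  115.8] F [-0.  -0.9  0.2] op 0.501 t 13.15 -> tool shift mm [ 0.8 -0.4 43.8] drz 0.003
[ 233  198   42   39 1259] [253.5 217.1] [ 438.4 -352.7   96. ]
[232 271  40  21 665] [251.5 282.4] [ 451.9 -406.3   96. ]
```

Request:
servo_tool([
  {"linear": [0, 0, 0.012], "dr": [0, 0, 0], "jaw": 0.5},
  {"linear": [0, 0, 0.012], "dr": [0, 0, 0], "jaw": 0.5},
  {"linear": [0, 0, 0.012], "dr": [0, 0, 0], "jaw": 0.5},
  {"linear": [0, 0, 0.005], "dr": [0, 0, 0], "jaw": 0.5},
  {"linear": [0, 0, 0], "dr": [0, 0, 0], "jaw": 0.5},
  {"linear": [0, 0, 0], "dr": [0, 0, 0], "jaw": 1},
  {"linear": [0, 0, 0], "dr": [0, 0, 0], "jaw": 1},
  {"linear": [0, 0, 0], "dr": [0, 0, 0], "jaw": 1},
  {"linear": [0, 0, 0], "dr": [0, 0, 0], "jaw": 1},
  {"linear": [0, 0, -0.01], "dr": [0, 0, 0], "jaw": 1},
])

```text
time: 14.03
tool_pos: [437.6, -352.0, 82.4]
eef_rot: [0.603, 0.797, -0.0, -0.001]
wrist_force: [-0.3, 1.1, -0.6]
opening: 0.337
```

```bash
python3 - <<'E'
from h import *
go([522.4,-32.8,240])
E
```

```text
tcp [ 437.6 -352.    82.4] F [-0.3  1.1 -0.6] op 0.337 t 14.03 -> tool shift mm [ 284.3  168.2 -157.4] drz 0.003
```

Request:
servo_tool([
  {"linear": [0, 0, -0.036], "dr": [0, 0, 0], "jaw": 1},
  {"linear": [0, 0, -0.04], "dr": [0, 0, 0], "jaw": 1},
  {"linear": [0, 0, -0.04], "dr": [0, 0, 0], "jaw": 1},
  {"linear": [0, 0, -0.04], "dr": [0, 0, 0], "jaw": 1},
  {"linear": [0.02, 0.012, 0], "dr": [0, 0, 0], "jaw": 1},
  {"linear": [0.032, 0.019, 0], "dr": [0, 0, 0], "jaw": 1},
  {"linear": [0.032, 0.019, 0], "dr": [0, 0, 0], "jaw": 1},
  {"linear": [0.032, 0.019, 0], "dr": [0, 0, 0], "jaw": 1},
  {"linear": [0.032, 0.019, 0], "dr": [0, 0, 0], "jaw": 1},
  {"linear": [0.032, 0.019, 0], "dr": [0, 0, 0], "jaw": 1},
])

```text
time: 14.87
tool_pos: [492.3, -148.8, 240.2]
eef_rot: [0.604, 0.797, 0.0, 0.0]
wrist_force: [1.2, -0.1, -1.9]
opening: 0.336
```

Request:
servo_tool([
  {"linear": [0.032, 0.019, 0], "dr": [0, 0, 0], "jaw": 1},
  {"linear": [0.032, 0.019, 0], "dr": [0, 0, 0], "jaw": 1},
  {"linear": [0.027, 0.015, 0], "dr": [0, 0, 0], "jaw": 1},
  {"linear": [0.014, 0.008, 0.01], "dr": [0, 0, 0], "jaw": 1},
  {"linear": [0, 0, 0.03], "dr": [0, 0, 0], "jaw": 1},
  {"linear": [0, 0, 0.03], "dr": [0, 0, 0], "jaw": 1},
  {"linear": [0, 0, 0.03], "dr": [0, 0, 0], "jaw": 1},
  {"linear": [0, 0, 0], "dr": [0, 0, 0], "jaw": 1},
  {"linear": [0, 0, 0], "dr": [0, 0, 0], "jaw": 1},
  {"linear": [0, 0, 0], "dr": [0, 0, 0], "jaw": 1},
])

```text
time: 15.7
tool_pos: [523.2, -33.3, 140.7]
eef_rot: [0.604, 0.797, 0.0, 0.001]
wrist_force: [0.6, -0.7, -1.0]
opening: 0.333
```

```bash
python3 - <<'E'
from h import *
go([522.4,-32.8,75]);C=cam('wrist')
im=env.snapshot('wrist');save('i_w',im)
caps(im,C,95)
print('cross centre & handle end & pocket pts',proj(C,[[555.3,-60,25],[409,-74,32],[582.4,-27.5,95]]).round(0))
E
```

```text
tcp [523.2 -33.3 140.7] F [ 0.6 -0.7 -1. ] op 0.333 t 15.7 -> tool shift mm [ 0.7 -0.7 65.7] drz 0.002
[305 202  37  34 972] [323.  218.5] [581.5 -28.   95. ]
[ 229  221   52   46 1877] [254.6 243.4] [532.5 -65.2  95. ]
cross centre & handle end & pocket pts [[276. 216.]
 [139. 195.]
 [324. 218.]]
```

Tray hasn't moved: the handle end is at (139,193), where it was predicted. I'll place the second bottle.

Request:
servo_tool([
  {"linear": [0, 0, 0.02], "dr": [0, 0, 0], "jaw": 1},
  {"linear": [0, 0, 0.02], "dr": [0, 0, 0], "jaw": 1},
  {"linear": [0, 0, 0.014], "dr": [0, 0, 0], "jaw": 1},
  {"linear": [0, 0, 0.007], "dr": [0, 0, 0], "jaw": 1},
  {"linear": [0, 0, 0.004], "dr": [0, 0, 0], "jaw": 1},
  {"linear": [0, 0, 0], "dr": [0, 0, 0], "jaw": 1},
  {"linear": [0, 0, 0], "dr": [0, 0, 0], "jaw": 1},
  {"linear": [0, 0, 0], "dr": [0, 0, 0], "jaw": 0.53},
  {"linear": [0, 0, 0], "dr": [0, 0, 0], "jaw": 0.53},
  {"linear": [0, 0, 0], "dr": [0, 0, 0], "jaw": 0.53},
])

```text
time: 16.58
tool_pos: [522.9, -32.6, 74.8]
eef_rot: [0.604, 0.797, 0.0, 0.0]
wrist_force: [0.4, -0.1, 0.5]
opening: 0.465
```

```bash
python3 - <<'E'
from h import *
go([516,-398,240]);C=cam('wrist')
im=env.snapshot('wrist');save('i_w2',im)
caps(im,C,95)
E
```

```text
tcp [522.9 -32.6  74.8] F [ 0.4 -0.1  0.5] op 0.465 t 16.58 -> tool shift mm [-349.8 -105.7 -165.3] drz 0.003
[ 230  219   51   46 1831] [254.9 241.7] [523.4 -32.5  95. ]
[325 237  47  30 945] [348.3 250.1] [580.2 -22.6  95. ]
```

Request:
servo_tool([
  {"linear": [0, 0, -0.03], "dr": [0, 0, 0], "jaw": 0.53},
  {"linear": [0, 0, -0.04], "dr": [0, 0, 0], "jaw": 0.5},
  {"linear": [-0.01, -0.003, -0.04], "dr": [0, 0, 0], "jaw": 0.5},
  {"linear": [-0.03, -0.009, -0.03], "dr": [0, 0, 0], "jaw": 0.5},
  {"linear": [-0.037, -0.011, -0.01], "dr": [0, 0, 0], "jaw": 0.5},
  {"linear": [-0.037, -0.011, 0], "dr": [0, 0, 0], "jaw": 0.5},
  {"linear": [-0.037, -0.011, 0], "dr": [0, 0, 0], "jaw": 0.5},
  {"linear": [-0.037, -0.011, 0], "dr": [0, 0, 0], "jaw": 0.5},
  {"linear": [-0.037, -0.011, 0], "dr": [0, 0, 0], "jaw": 0.5},
  {"linear": [-0.037, -0.011, 0], "dr": [0, 0, 0], "jaw": 0.5},
])

```text
time: 17.47
tool_pos: [518.3, -306.5, 223.3]
eef_rot: [0.603, 0.797, 0.0, 0.0]
wrist_force: [1.3, 0.2, 0.1]
opening: 0.499
```

Request:
servo_tool([
  {"linear": [-0.037, -0.011, 0], "dr": [0, 0, 0], "jaw": 0.5},
  {"linear": [-0.037, -0.011, 0], "dr": [0, 0, 0], "jaw": 0.5},
  {"linear": [-0.014, -0.006, 0.01], "dr": [0, 0, 0], "jaw": 0.5},
  {"linear": [0, 0, 0.03], "dr": [0, 0, 0], "jaw": 0.5},
  {"linear": [0, 0, 0.04], "dr": [0, 0, 0], "jaw": 0.5},
  {"linear": [0, 0, 0.03], "dr": [0, 0, 0], "jaw": 0.5},
  {"linear": [0, 0, 0], "dr": [0, 0, 0], "jaw": 0.5},
  {"linear": [0, 0, 0], "dr": [0, 0, 0], "jaw": 0.5},
  {"linear": [0, 0, 0], "dr": [0, 0, 0], "jaw": 0.5},
  {"linear": [0, 0, 0], "dr": [0, 0, 0], "jaw": 0.5},
])

```text
time: 18.3
tool_pos: [516.5, -397.9, 115.4]
eef_rot: [0.604, 0.797, 0.0, 0.002]
wrist_force: [0.4, 0.9, 1.1]
opening: 0.503
```

```bash
python3 - <<'E'
from h import *
go([516,-398,74]);C=cam('wrist')
im=env.snapshot('wrist');save('j_w',im)
caps(im,C,96)
E
```

```text
tcp [ 516.5 -397.9  115.4] F [0.4 0.9 1.1] op 0.503 t 18.3 -> tool shift mm [ 0.1 -0.6 41.4] drz 0.003
[ 146  192   42   39 1284] [166.5 211.2] [ 453.2 -410.3   96. ]
[ 233  199   42   38 1273] [253.5 217.5] [ 516.  -397.6   96. ]
```

Request:
servo_tool([
  {"linear": [0, 0, 0.012], "dr": [0, 0, 0], "jaw": 0.5},
  {"linear": [0, 0, 0.012], "dr": [0, 0, 0], "jaw": 0.5},
  {"linear": [0, 0, 0.012], "dr": [0, 0, 0], "jaw": 0.5},
  {"linear": [0, 0, 0.005], "dr": [0, 0, 0], "jaw": 0.5},
  {"linear": [0, 0, 0], "dr": [0, 0, 0], "jaw": 0.5},
  {"linear": [0, 0, 0], "dr": [0, 0, 0], "jaw": 1},
  {"linear": [0, 0, 0], "dr": [0, 0, 0], "jaw": 1},
  {"linear": [0, 0, 0], "dr": [0, 0, 0], "jaw": 1},
  {"linear": [0, 0, 0], "dr": [0, 0, 0], "jaw": 1},
  {"linear": [0, 0, -0.01], "dr": [0, 0, 0], "jaw": 1},
])

```text
time: 19.18
tool_pos: [514.9, -396.5, 81.1]
eef_rot: [0.604, 0.797, -0.0, -0.001]
wrist_force: [-0.4, 0.7, -1.5]
opening: 0.334
```

```bash
python3 - <<'E'
from h import *
go([587.6,-87.2,240])
E
```

```text
tcp [ 514.9 -396.5   81.1] F [-0.4  0.7 -1.5] op 0.334 t 19.18 -> tool shift mm [ 278.2  153.8 -158.7] drz 0.003
```

Request:
servo_tool([
  {"linear": [0, 0, -0.036], "dr": [0, 0, 0], "jaw": 1},
  {"linear": [0, 0, -0.04], "dr": [0, 0, 0], "jaw": 1},
  {"linear": [0, 0, -0.04], "dr": [0, 0, 0], "jaw": 1},
  {"linear": [0, 0, -0.04], "dr": [0, 0, 0], "jaw": 1},
  {"linear": [0.02, 0.011, 0], "dr": [0, 0, 0], "jaw": 1},
  {"linear": [0.032, 0.018, 0], "dr": [0, 0, 0], "jaw": 1},
  {"linear": [0.032, 0.018, 0], "dr": [0, 0, 0], "jaw": 1},
  {"linear": [0.032, 0.018, 0], "dr": [0, 0, 0], "jaw": 1},
  {"linear": [0.032, 0.018, 0], "dr": [0, 0, 0], "jaw": 1},
  {"linear": [0.032, 0.018, 0], "dr": [0, 0, 0], "jaw": 1},
])

```text
time: 20.02
tool_pos: [563.9, -194.8, 239.0]
eef_rot: [0.604, 0.797, 0.0, 0.0]
wrist_force: [1.6, -0.6, -0.6]
opening: 0.335
```

Request:
servo_tool([
  {"linear": [0.032, 0.018, 0], "dr": [0, 0, 0], "jaw": 1},
  {"linear": [0.032, 0.017, 0], "dr": [0, 0, 0], "jaw": 1},
  {"linear": [0.022, 0.011, 0], "dr": [0, 0, 0], "jaw": 1},
  {"linear": [0.014, 0.006, 0.01], "dr": [0, 0, 0], "jaw": 1},
  {"linear": [0, 0, 0.03], "dr": [0, 0, 0], "jaw": 1},
  {"linear": [0, 0, 0.03], "dr": [0, 0, 0], "jaw": 1},
  {"linear": [0, 0, 0.03], "dr": [0, 0, 0], "jaw": 1},
  {"linear": [0, 0, 0], "dr": [0, 0, 0], "jaw": 1},
  {"linear": [0, 0, 0], "dr": [0, 0, 0], "jaw": 1},
  {"linear": [0, 0, 0], "dr": [0, 0, 0], "jaw": 1},
])

```text
time: 20.85
tool_pos: [587.3, -87.0, 139.5]
eef_rot: [0.604, 0.797, 0.0, 0.001]
wrist_force: [0.5, 0.7, -0.8]
opening: 0.335
```

```bash
python3 - <<'E'
from h import *
go([587.6,-87.2,75]);C=cam('wrist')
im=env.snapshot('wrist');save('k_w',im)
caps(im,C,95)
print('handle end',proj(C,[[409,-74,32]]).round(0))
E
```

```text
tcp [587.3 -87.  139.5] F [ 0.5  0.7 -0.8] op 0.335 t 20.85 -> tool shift mm [-0.2  0.2 64.5] drz 0.002
[ 173  100   41   41 1303] [192.6 120. ] [523.5 -32.6  95. ]
[ 248  115   40   41 1262] [267.6 134.7] [581.5 -28.   95. ]
[ 229  222   52   46 1894] [254.6 244.7] [ 596.8 -119.6   95. ]
handle end [[ 85. 128.]]
```

Request:
servo_tool([
  {"linear": [0, 0, 0.02], "dr": [0, 0, 0], "jaw": 1},
  {"linear": [0, 0, 0.02], "dr": [0, 0, 0], "jaw": 1},
  {"linear": [0, 0, 0.014], "dr": [0, 0, 0], "jaw": 1},
  {"linear": [0, 0, 0.006], "dr": [0, 0, 0], "jaw": 1},
  {"linear": [0, 0, 0.004], "dr": [0, 0, 0], "jaw": 1},
  {"linear": [0, 0, 0], "dr": [0, 0, 0], "jaw": 1},
  {"linear": [0, 0, 0], "dr": [0, 0, 0], "jaw": 1},
  {"linear": [0, 0, 0], "dr": [0, 0, 0], "jaw": 0.53},
  {"linear": [0, 0, 0], "dr": [0, 0, 0], "jaw": 0.53},
  {"linear": [0, 0, 0], "dr": [0, 0, 0], "jaw": 0.53},
])

```text
time: 21.73
tool_pos: [587.1, -86.1, 74.6]
eef_rot: [0.604, 0.797, 0.0, 0.0]
wrist_force: [0.2, 0.1, 0.2]
opening: 0.461
```

```bash
python3 - <<'E'
from h import *
go([453.2,-410.3,240]);C=cam('wrist')
im=env.snapshot('wrist');save('k_w2',im)
caps(im,C,95)
E
```

```text
tcp [587.1 -86.1  74.6] F [0.2 0.1 0.2] op 0.461 t 21.73 -> tool shift mm [-275.7 -216.8 -165.5] drz 0.003
[ 141   98   56   57 2483] [168.2 125.6] [523.5 -32.5  95. ]
[ 245  119   56   55 2425] [272.7 146.1] [581.4 -27.9  95. ]
[ 230  220   51   46 1829] [255.1 242.7] [587.9 -86.5  95. ]
```

Request:
servo_tool([
  {"linear": [0, 0, -0.03], "dr": [0, 0, 0], "jaw": 0.53},
  {"linear": [0, 0, -0.04], "dr": [0, 0, 0], "jaw": 0.5},
  {"linear": [-0.01, -0.008, -0.04], "dr": [0, 0, 0], "jaw": 0.5},
  {"linear": [-0.02, -0.016, -0.03], "dr": [0, 0, 0], "jaw": 0.5},
  {"linear": [-0.03, -0.024, -0.01], "dr": [0, 0, 0], "jaw": 0.5},
  {"linear": [-0.03, -0.024, 0], "dr": [0, 0, 0], "jaw": 0.5},
  {"linear": [-0.03, -0.024, 0], "dr": [0, 0, 0], "jaw": 0.5},
  {"linear": [-0.03, -0.024, 0], "dr": [0, 0, 0], "jaw": 0.5},
  {"linear": [-0.03, -0.024, 0], "dr": [0, 0, 0], "jaw": 0.5},
  {"linear": [-0.03, -0.024, 0], "dr": [0, 0, 0], "jaw": 0.5},
])

```text
time: 22.62
tool_pos: [481.2, -335.2, 224.1]
eef_rot: [0.603, 0.797, 0.0, 0.0]
wrist_force: [1.4, 0.5, -0.1]
opening: 0.501
```

Request:
servo_tool([
  {"linear": [-0.03, -0.024, 0], "dr": [0, 0, 0], "jaw": 0.5},
  {"linear": [-0.025, -0.018, 0.01], "dr": [0, 0, 0], "jaw": 0.5},
  {"linear": [-0.01, -0.006, 0.02], "dr": [0, 0, 0], "jaw": 0.5},
  {"linear": [0, 0, 0.03], "dr": [0, 0, 0], "jaw": 0.5},
  {"linear": [0, 0, 0.03], "dr": [0, 0, 0], "jaw": 0.5},
  {"linear": [0, 0, 0.02], "dr": [0, 0, 0], "jaw": 0.5},
  {"linear": [0, 0, 0], "dr": [0, 0, 0], "jaw": 0.5},
  {"linear": [0, 0, 0], "dr": [0, 0, 0], "jaw": 0.5},
  {"linear": [0, 0, 0], "dr": [0, 0, 0], "jaw": 0.5},
  {"linear": [0, 0, 0], "dr": [0, 0, 0], "jaw": 0.5},
])

```text
time: 23.45
tool_pos: [454.3, -409.9, 115.4]
eef_rot: [0.603, 0.797, 0.0, 0.001]
wrist_force: [0.1, 0.5, 0.6]
opening: 0.504
```

```bash
python3 - <<'E'
from h import *
go([453.2,-410.3,74]);C=cam('wrist')
im=env.snapshot('wrist');save('l_w',im)
caps(im,C,96)
E
```

```text
tcp [ 454.3 -409.9  115.4] F [0.1 0.5 0.6] op 0.504 t 23.45 -> tool shift mm [ 0.  -1.2 41.4] drz 0.003
[ 232  199   42   39 1280] [252.3 218.1] [ 453.  -410.4   96. ]
```

Request:
servo_tool([
  {"linear": [0, -0.001, 0.012], "dr": [0, 0, 0], "jaw": 0.5},
  {"linear": [0, 0, 0.012], "dr": [0, 0, 0], "jaw": 0.5},
  {"linear": [0, 0, 0.012], "dr": [0, 0, 0], "jaw": 0.5},
  {"linear": [0, 0, 0.005], "dr": [0, 0, 0], "jaw": 0.5},
  {"linear": [0, 0, 0], "dr": [0, 0, 0], "jaw": 0.5},
  {"linear": [0, 0, 0], "dr": [0, 0, 0], "jaw": 1},
  {"linear": [0, 0, 0], "dr": [0, 0, 0], "jaw": 1},
  {"linear": [0, 0, 0], "dr": [0, 0, 0], "jaw": 1},
  {"linear": [0, 0, 0], "dr": [0, 0, 0], "jaw": 1},
  {"linear": [0, 0, -0.01], "dr": [0, 0, 0], "jaw": 1},
])

```text
time: 24.33
tool_pos: [452.1, -408.9, 81.9]
eef_rot: [0.603, 0.797, -0.0, -0.001]
wrist_force: [-0.3, 0.1, 0.3]
opening: 0.335
```

```bash
python3 - <<'E'
from h import *
go([527.8,-92.6,240])
E
```

```text
tcp [ 452.1 -408.9   81.9] F [-0.3  0.1  0.3] op 0.335 t 24.33 -> tool shift mm [ 284.1  158.6 -157.9] drz 0.003
```

Request:
servo_tool([
  {"linear": [0, 0, -0.036], "dr": [0, 0, 0], "jaw": 1},
  {"linear": [0, 0, -0.04], "dr": [0, 0, 0], "jaw": 1},
  {"linear": [0, 0, -0.04], "dr": [0, 0, 0], "jaw": 1},
  {"linear": [0, 0, -0.04], "dr": [0, 0, 0], "jaw": 1},
  {"linear": [0.02, 0.011, 0], "dr": [0, 0, 0], "jaw": 1},
  {"linear": [0.032, 0.018, 0], "dr": [0, 0, 0], "jaw": 1},
  {"linear": [0.032, 0.018, 0], "dr": [0, 0, 0], "jaw": 1},
  {"linear": [0.032, 0.018, 0], "dr": [0, 0, 0], "jaw": 1},
  {"linear": [0.032, 0.018, 0], "dr": [0, 0, 0], "jaw": 1},
  {"linear": [0.032, 0.018, 0], "dr": [0, 0, 0], "jaw": 1},
])

```text
time: 25.17
tool_pos: [500.9, -207.4, 239.6]
eef_rot: [0.604, 0.797, 0.0, 0.0]
wrist_force: [0.8, 0.2, -1.5]
opening: 0.336
```

Request:
servo_tool([
  {"linear": [0.032, 0.018, 0], "dr": [0, 0, 0], "jaw": 1},
  {"linear": [0.032, 0.018, 0], "dr": [0, 0, 0], "jaw": 1},
  {"linear": [0.026, 0.013, 0], "dr": [0, 0, 0], "jaw": 1},
  {"linear": [0.015, 0.008, 0.01], "dr": [0, 0, 0], "jaw": 1},
  {"linear": [0, 0, 0.03], "dr": [0, 0, 0], "jaw": 1},
  {"linear": [0, 0, 0.03], "dr": [0, 0, 0], "jaw": 1},
  {"linear": [0, 0, 0.03], "dr": [0, 0, 0], "jaw": 1},
  {"linear": [0, 0, 0], "dr": [0, 0, 0], "jaw": 1},
  {"linear": [0, 0, 0], "dr": [0, 0, 0], "jaw": 1},
  {"linear": [0, 0, 0], "dr": [0, 0, 0], "jaw": 1},
])

```text
time: 26.0
tool_pos: [528.1, -92.8, 140.5]
eef_rot: [0.604, 0.797, 0.0, 0.001]
wrist_force: [0.6, -0.3, -1.0]
opening: 0.333
```

```bash
python3 - <<'E'
from h import *
go([527.8,-92.6,75]);C=cam('wrist')
im=env.snapshot('wrist');save('m_w',im)
caps(im,C,95)
print('handle end',proj(C,[[409,-74,32]]).round(0))
E
```

```text
tcp [528.1 -92.8 140.5] F [ 0.6 -0.3 -1. ] op 0.333 t 26.0 -> tool shift mm [ 0.3 -0.3 65.5] drz 0.002
[ 250  114   40   40 1258] [269.5 133.6] [523.4 -32.7  95. ]
[ 323  130   39   38 1169] [342.1 148.4] [581.4 -28.1  95. ]
[307 202  37  34 970] [325.1 218.1] [587.8 -86.7  95. ]
[ 229  222   52   46 1879] [254.6 244.6] [ 537.7 -125.8   95. ]
handle end [[144. 138.]]
```

Request:
servo_tool([
  {"linear": [0, 0, 0.02], "dr": [0, 0, 0], "jaw": 1},
  {"linear": [0, 0, 0.02], "dr": [0, 0, 0], "jaw": 1},
  {"linear": [0, 0, 0.014], "dr": [0, 0, 0], "jaw": 1},
  {"linear": [0, 0, 0.007], "dr": [0, 0, 0], "jaw": 1},
  {"linear": [0, 0, 0.004], "dr": [0, 0, 0], "jaw": 1},
  {"linear": [0, 0, 0], "dr": [0, 0, 0], "jaw": 1},
  {"linear": [0, 0, 0], "dr": [0, 0, 0], "jaw": 1},
  {"linear": [0, 0, 0], "dr": [0, 0, 0], "jaw": 0.53},
  {"linear": [0, 0, 0], "dr": [0, 0, 0], "jaw": 0.53},
  {"linear": [0, 0, 0], "dr": [0, 0, 0], "jaw": 0.53},
])

```text
time: 26.88
tool_pos: [527.7, -92.3, 74.3]
eef_rot: [0.604, 0.797, 0.0, 0.0]
wrist_force: [-0.1, -0.3, 0.4]
opening: 0.467
```

```bash
python3 - <<'E'
from h import *
go([430,-90,240],95);C=cam('wrist')
im=env.snapshot('wrist');save('m_w2',im)
caps(im,C,95)
E
```

```text
tcp [527.7 -92.3  74.3] F [-0.1 -0.3  0.4] op 0.467 t 26.88 -> tool shift mm [  28.8  -93.2 -165.8] drz -1.383
[ 248  117   57   55 2451] [276.  144.1] [523.4 -32.6  95. ]
[ 350  138   54   54 2220] [376.5 164.6] [581.4 -28.   95. ]
[ 230  221   51   46 1828] [255.  243.2] [528.4 -93.   95. ]
[327 236  48  30 996] [351.2 249.8] [586.4 -81.5  95. ]
```

```bash
python3 - <<'E'
from h import *
plan([441,-70,150],95.2,12,pos0=[527.7,-92.3,215],phi0=15.65)
E
```

```text
from [527.7 -92.3 215. ] phi 15.7 tilt 0.04 dphi 79.6 dist 110.6
[0.0037, -0.0065, 0.0054] drz -0.1157
[0.0045, -0.006, 0.0054] drz -0.1157
[0.0051, -0.0054, 0.0054] drz -0.1157
[0.0057, -0.0048, 0.0054] drz -0.1157
[0.0062, -0.0041, 0.0054] drz -0.1157
[0.0067, -0.0034, 0.0054] drz -0.1157
[0.007, -0.0026, 0.0054] drz -0.1157
[0.0073, -0.0017, 0.0054] drz -0.1157
[0.0074, -0.0009, 0.0054] drz -0.1157
[0.0075, -0.0, 0.0054] drz -0.1157
[0.0074, 0.0008, 0.0054] drz -0.1157
[0.0073, 0.0017, 0.0054] drz -0.1157
```

Request:
servo_tool([
  {"linear": [0, 0, -0.03], "dr": [0, 0, 0], "jaw": 0.53},
  {"linear": [0, 0, -0.04], "dr": [0, 0, 0], "jaw": 0.5},
  {"linear": [0, 0, -0.04], "dr": [0, 0, 0], "jaw": 0.5},
  {"linear": [0, 0, -0.031], "dr": [0, 0, 0], "jaw": 0.5},
  {"linear": [0, 0, 0], "dr": [0, 0, -0.115], "jaw": 0.5},
  {"linear": [0, 0, 0], "dr": [0, 0, -0.115], "jaw": 0.5},
  {"linear": [0, 0, 0], "dr": [0, 0, -0.115], "jaw": 0.5},
  {"linear": [0, 0, 0], "dr": [0, 0, -0.115], "jaw": 0.5},
  {"linear": [0, 0, 0], "dr": [0, 0, -0.115], "jaw": 0.5},
  {"linear": [0, 0, 0], "dr": [0, 0, -0.115], "jaw": 0.5},
])

```text
time: 27.77
tool_pos: [527.3, -92.4, 214.9]
eef_rot: [0.296, 0.955, 0.0, 0.0]
wrist_force: [0.5, 0.1, 0.5]
opening: 0.501
```

Request:
servo_tool([
  {"linear": [0, 0, 0], "dr": [0, 0, -0.115], "jaw": 0.5},
  {"linear": [0, 0, 0], "dr": [0, 0, -0.115], "jaw": 0.5},
  {"linear": [0, 0, 0], "dr": [0, 0, -0.115], "jaw": 0.5},
  {"linear": [0, 0, 0], "dr": [0, 0, -0.115], "jaw": 0.5},
  {"linear": [0, 0, 0], "dr": [0, 0, -0.115], "jaw": 0.5},
  {"linear": [0, 0, 0], "dr": [0, 0, -0.115], "jaw": 0.5},
  {"linear": [0.03, 0, 0], "dr": [0, 0, 0], "jaw": 0.5},
  {"linear": [0.03, 0, 0], "dr": [0, 0, 0], "jaw": 0.5},
  {"linear": [0, 0, 0], "dr": [0, 0, 0], "jaw": 0.5},
  {"linear": [0, 0, 0], "dr": [0, 0, 0], "jaw": 0.5},
])

```text
time: 28.6
tool_pos: [466.7, -97.6, 215.2]
eef_rot: [-0.042, 0.999, 0.0, 0.0]
wrist_force: [1.1, 0.1, 0.3]
opening: 0.502
```

```bash
python3 - <<'E'
from h import *
o=st();go([441,-70,150],95.2);C=cam('wrist',o)
im=env.snapshot('wrist');save('n_w',im,None,1.5)
caps(im,C,95)
E
```

```text
t 28.6 tcp [466.7 -97.6 215.2] x [-0.997 -0.083 -0.001] y [-0.083  0.997  0.001] z [ 0.001  0.001 -1.   ] F [1.1 0.1 0.3] op 0.502 q7 [-0.36  0.08  0.46  2.05 -0.04  1.02  1.78]
tcp [466.7 -97.6 215.2] F [1.1 0.1 0.3] op 0.502 t 28.6 -> tool shift mm [23.4 29.6 65.2] drz -0.007
[241 225  27  24 517] [253.8 236.7] [528.2 -93.5  95. ]
[506 236   6  21  66] [509.5 248.1] [520.7 216.2  95. ]
[243 272  26  20 416] [255.1 282.2] [587.  -87.1  95. ]
[292 273  11  19 132] [297.  283.2] [584.2 -37.2  95. ]
```

```bash
python3 - <<'E'
from h import *
o=env.get_obs();C=cam('wrist',dict(tool_pos=np.array([466.7,-97.6,215.2]),eef_rot=o['eef_rot']))
h=onz(C,np.array([(417.5,190),(416.5,283)])/1.5,32);print(h.round(1),np.linalg.norm(h[1]-h[0]),np.degrees(np.arctan2(*(h[1]-h[0])[1::-1])))
print(onz(C,np.array([(345,285),(488,285)])/1.5,40).round(1))
go([441,-70,10],95.2)
E
```

```text
[[408.  -73.4  32. ]
 [486.9 -66.   32. ]] 79.21806858599754 5.357085904117323
[[ 491.6 -127.2   40. ]
 [ 481.4   -5.9   40. ]]
tcp [467.7 -97.4 215.2] F [0.7 0.3 0.5] op 0.498 t 28.65 -> tool shift mm [ 24.6  29.4 205.2] drz -0.007
```

Request:
servo_tool([
  {"linear": [0.012, 0.015, 0.01], "dr": [0, 0, -0.007], "jaw": 0.5},
  {"linear": [0.013, 0.0145, 0.03], "dr": [0, 0, 0], "jaw": 0.5},
  {"linear": [0, 0, 0.04], "dr": [0, 0, 0], "jaw": 0.5},
  {"linear": [0, 0, 0.04], "dr": [0, 0, 0], "jaw": 0.5},
  {"linear": [0, 0, 0.04], "dr": [0, 0, 0], "jaw": 0.5},
  {"linear": [0, 0, 0.025], "dr": [0, 0, 0], "jaw": 0.5},
  {"linear": [0, 0, 0.015], "dr": [0, 0, 0], "jaw": 0.5},
  {"linear": [0, 0, 0.005], "dr": [0, 0, 0], "jaw": 0.5},
  {"linear": [0, 0, 0], "dr": [0, 0, 0], "jaw": 0.5},
  {"linear": [0, 0, 0], "dr": [0, 0, 0], "jaw": 0.5},
])

```text
time: 29.48
tool_pos: [440.8, -70.3, 10.1]
eef_rot: [-0.046, 0.999, -0.0, 0.0]
wrist_force: [0.8, -0.3, 0.4]
opening: 0.499
```

```bash
python3 - <<'E'
from h import *
o=st();go([441,-70,10],95.2)
im=env.snapshot('wrist');save('n_w2',im)
E
```

```text
t 29.48 tcp [440.8 -70.3  10.1] x [-0.996 -0.091 -0.   ] y [-0.091  0.996 -0.   ] z [ 0. -0. -1.] F [ 0.8 -0.3  0.4] op 0.499 q7 [-0.28  0.38  0.35  2.28 -0.26  0.52  1.93]
tcp [440.8 -70.3  10.1] F [ 0.8 -0.3  0.4] op 0.499 t 29.48 -> tool shift mm [-0.3  0.3  0.1] drz 0.0
```

Request:
servo_tool([
  {"linear": [0, 0, 0], "dr": [0, 0, 0], "jaw": 0.8},
  {"linear": [0, 0, 0], "dr": [0, 0, 0], "jaw": 1},
  {"linear": [0, 0, 0], "dr": [0, 0, 0], "jaw": 1},
  {"linear": [0, 0, 0], "dr": [0, 0, 0], "jaw": 1},
  {"linear": [0, 0, 0], "dr": [0, 0, 0], "jaw": 1},
  {"linear": [0, 0, 0], "dr": [0, 0, 0], "jaw": 1},
  {"linear": [0, 0, 0], "dr": [0, 0, 0], "jaw": 1},
  {"linear": [0, 0, 0], "dr": [0, 0, 0], "jaw": 1},
  {"linear": [0, 0, 0], "dr": [0, 0, 0], "jaw": 1},
  {"linear": [0, 0, 0], "dr": [0, 0, 0], "jaw": 1},
])

```text
time: 30.37
tool_pos: [440.2, -70.2, 9.9]
eef_rot: [-0.045, 0.999, 0.0, 0.0]
wrist_force: [-1.3, 1.4, 8.1]
opening: 0.168
```

```bash
python3 - <<'E'
from h import *
st()
a=cv2.imread('pics/i_w.png');save('p1',a,(340,0,512,120),4.6)
a=cv2.imread('pics/m_w.png');save('p2',a,(330,20,512,300),2.1)
a=cv2.imread('pics/g_w2.png');save('p3',a,(290,0,512,160),3.5)
E
```

```text
t 30.37 tcp [440.2 -70.2   9.9] x [-0.996 -0.091 -0.   ] y [-0.091  0.996  0.   ] z [ 0.  0. -1.] F [-1.3  1.4  8.1] op 0.168 q7 [-0.28  0.38  0.35  2.28 -0.26  0.52  1.93]
```

```bash
python3 - <<'E'
from h import *
def mk(p,phi=15.65):
    y=np.array([np.cos(np.radians(phi)),np.sin(np.radians(phi)),0]);x=np.array([-y[1],y[0],0]);R=np.c_[x,y,[0,0,-1]]
    return cam('wrist',dict(tool_pos=np.array(p),eef_rot=Rn.from_matrix(R).as_quat()))
i=mk([523.2,-33.3,140.7]);g=mk([581.2,-25.9,138.4]);m=mk([528.1,-92.8,140.5])
f=lambda o,s:(lambda *l:np.array(l,float)/s+o)
a=f((340,0),4.6);b=f((290,0),3.5);c=f((330,20),2.1)
print('post top i,g',onz(i,a((385,172)),45),onz(g,b((255,84)),45),'foot',onz(i,a((325,196)),20),onz(g,b((222,107)),21))
print('tri',tri(i,a((385,172)),g,b((255,84))))
print('screw',onz(i,a((138,490)),20),onz(g,b((85,340)),20),onz(m,c((119,51)),20))
print('deck corner',onz(i,a((78,522)),20),onz(g,b((38,370)),20),onz(m,c((85,72)),20), onz(m,c((80,76)),0))
e=onz(i,a((220,0),(78,522)),20);d=e[0]-e[1];print('edge ang',np.degrees(np.arctan2(d[1],d[0]))-90)
e=onz(g,b((127,0),(38,370)),20);d=e[0]-e[1];print('edge ang',np.degrees(np.arctan2(d[1],d[0]))-90)
print('pin g',onz(g,b((748,240)),38))
print('hook end beak i (z36)',onz(i,a((592,138)),36),'g',onz(g,b((430,52)),36))
print('ears bottom inner R', onz(m,c((150,385),(330,428)),19).round(1),onz(m,c((86,405)),19))
print('L ear',onz(m,c((238,143),(382,187)),19).round(1))
E
```

```text
post top i,g [[630.53822202 143.86965422  45.        ]] [[631.10302939 144.19481004  45.        ]] foot [[631.30165642 144.76545164  20.        ]] [[630.55931412 144.52105942  21.        ]]
tri [[6.31809712e+02 1.45028628e+02 4.22674852e+01 2.48709570e-01]]
screw [[613.77103817  75.9565687   20.        ]] [[613.90508378  75.8951085   20.        ]] [[613.70403003  76.55138481  20.        ]]
deck corner [[603.28375527  65.71313122  20.        ]] [[603.57463526  64.34674409  20.        ]] [[601.53426511  63.1996795   20.        ]] [[606.02036655  66.19196225   0.        ]]
edge ang 3.8398803500376175
edge ang 3.5454272416960464
pin g [[777.97574003 152.70532538  38.        ]]
hook end beak i (z36) [[674.22671806 167.13653884  36.        ]] g [[674.7728829  168.53537719  36.        ]]
ears bottom inner R [[691.3 -70.6  19. ]
 [802.5 -66.   19. ]] [[662.05174317 -90.27036814  19.        ]]
L ear [[685.9  55.7  19. ]
 [768.8  59.7  19. ]]
```

Request:
servo_tool([
  {"linear": [-0.003, 0.002, 0], "dr": [0, 0, 0.003], "jaw": 1},
  {"linear": [-0.005, 0.005, 0], "dr": [0, 0, 0.003], "jaw": 1},
  {"linear": [-0.005, 0.005, 0], "dr": [0, 0, 0.003], "jaw": 1},
  {"linear": [-0.005, 0.005, 0], "dr": [0, 0, 0.003], "jaw": 1},
  {"linear": [-0.005, 0.005, 0], "dr": [0, 0, 0.003], "jaw": 1},
  {"linear": [-0.005, 0.005, 0], "dr": [0, 0, 0.003], "jaw": 1},
  {"linear": [-0.005, 0.005, 0], "dr": [0, 0, 0.003], "jaw": 1},
  {"linear": [-0.005, 0.006, 0], "dr": [0, 0, 0.003], "jaw": 1},
  {"linear": [-0.005, 0.006, 0], "dr": [0, 0, 0.003], "jaw": 1},
  {"linear": [-0.003, 0.003, 0], "dr": [0, 0, 0.004], "jaw": 1},
])

```text
time: 31.2
tool_pos: [481.5, -20.6, 9.7]
eef_rot: [-0.029, 1.0, -0.0, -0.001]
wrist_force: [-7.8, -8.8, 13.3]
opening: 0.167
```

```bash
python3 - <<'E'
from h import *
o=st();go([482,-19.7,10],93.4)
im=env.snapshot('wrist');save('q_w',im)
t=env.snapshot('top');save('q_t',t,(160,70,330,260),4); cv2.imwrite('pics/q_top.png',t)
s=env.snapshot('side');save('q_s',s,(140,80,400,300),3); cv2.imwrite('pics/q_side.png',s)
E
```

```text
t 31.2 tcp [481.5 -20.6   9.7] x [-0.998 -0.058  0.002] y [-0.058  0.998 -0.001] z [-0.002 -0.001 -1.   ] F [-7.8 -8.8 13.3] op 0.167 q7 [-0.39  0.43  0.35  2.2  -0.27  0.56  1.8 ]
tcp [481.5 -20.6   9.7] F [-7.8 -8.8 13.3] op 0.167 t 31.2 -> tool shift mm [-0.5  0.8 -0.3] drz -0.001
```

```bash
cat >> h.py <<'E'
def topcaps(img,z=95):
    C=cam('top'); b=img.astype(int); m=((b[...,0]>150)&(b[...,2]<80)&(b[...,1]<120)).astype(np.uint8)
    n,l,s,ce=cv2.connectedComponentsWithStats(m); out=[]
    for i in range(1,n):
        if s[i,4]>40: P=onz(C,[ce[i]],z)[0]; out.append(P); print(s[i],ce[i].round(1),P.round(1))
    return np.array(out)
E
python3 - <<'E'
from h import *
t=cv2.imread('pics/q_top.png'); P=topcaps(t)
C=cam('top')
f=lambda *l:np.array(l,float)/4+(160,70)
e=onz(C,f((285,364),(449,359)),40);d=e[0]-e[1];print('front edge',e.round(1),np.degrees(np.arctan2(d[1],d[0]))-90)
e=onz(C,f((230,265),(597,240)),115);d=e[0]-e[1];print('mouth plate',e.round(1),np.degrees(np.arctan2(d[1],d[0]))-90)
e=onz(C,f((54,444),(253,434)),20);d=e[0]-e[1];print('deck',e.round(1),np.degrees(np.arctan2(d[1],d[0]))-90)
print('ears',onz(C,f((268,285),(444,283)),19).round(1))
st()
E
```

```text
[235 163  11  11  97] [239.8 167.9] [623.3  14.2  95. ]
[256 162  11  11  97] [261.3 166.9] [626.5 -44.6  95. ]
[257 183  11  12  97] [262.3 188.5] [567.1 -47.8  95. ]
[235 184  11  11  93] [240.4 188.8] [565.9  12.2  95. ]
front edge [[649.   41.2  40. ]
 [653.5 -77.1  40. ]] 2.1685168225949383
mouth plate [[ 707.1   74.9  115. ]
 [ 726.2 -174.1  115. ]] 4.387481824100746
deck [[591.5 211.4  20. ]
 [599.8  65.2  20. ]] 3.262169825471119
ears [[710.1  55.6  19. ]
 [712.5 -74.1  19. ]]
t 31.35 tcp [482.1 -20.2   9.8] x [-0.998 -0.059  0.001] y [-0.059  0.998 -0.   ] z [-0. -0. -1.] F [-3.4 -2.9 10.2] op 0.172 q7 [-0.39  0.43  0.35  2.2  -0.27  0.56  1.8 ]
```

Request:
servo_tool([
  {"linear": [-0.003, 0, -0.001], "dr": [0, 0, -0.005], "jaw": 1},
  {"linear": [-0.006, 0, 0], "dr": [0, 0, -0.005], "jaw": 1},
  {"linear": [-0.007, 0, 0], "dr": [0, 0, 0], "jaw": 1},
  {"linear": [-0.007, 0, 0], "dr": [0, 0, 0], "jaw": 1},
  {"linear": [-0.007, 0, 0], "dr": [0, 0, 0], "jaw": 1},
  {"linear": [-0.007, 0, 0], "dr": [0, 0, 0], "jaw": 1},
  {"linear": [-0.007, 0, 0], "dr": [0, 0, 0], "jaw": 1},
  {"linear": [-0.007, 0, 0], "dr": [0, 0, 0], "jaw": 1},
  {"linear": [-0.007, 0, 0], "dr": [0, 0, 0], "jaw": 1},
  {"linear": [-0.006, 0, 0], "dr": [0, 0, 0], "jaw": 1},
])

```text
time: 32.18
tool_pos: [546.9, -15.3, 10.6]
eef_rot: [-0.035, 0.999, -0.0, 0.0]
wrist_force: [-2.3, -0.7, -3.2]
opening: 0.169
```

```bash
python3 - <<'E'
from h import *
o=st();go([639,-10.4,10],93.4)
t=env.snapshot('top');save('r_t',t,(160,70,330,260),4); cv2.imwrite('pics/r_top.png',t); topcaps(t)
E
```

```text
t 32.18 tcp [546.9 -15.3  10.6] x [-0.998 -0.07  -0.   ] y [-0.07   0.998 -0.   ] z [ 0. -0. -1.] F [-2.3 -0.7 -3.2] op 0.169 q7 [-0.37  0.5   0.34  2.06 -0.28  0.63  1.81]
tcp [546.9 -15.3  10.6] F [-2.3 -0.7 -3.2] op 0.169 t 32.18 -> tool shift mm [-92.2  -1.6   0.6] drz 0.011
[253 138  11  11  96] [257.9 142.9] [693.  -34.9  95. ]
[231 140  12  11  96] [236.5 144.8] [687.3  24.1  95. ]
[255 159  11   9  79] [259.8 163.4] [636.3 -40.4  95. ]
```

Request:
servo_tool([
  {"linear": [-0.004, -0.001, 0], "dr": [0, 0, 0.005], "jaw": 1},
  {"linear": [-0.005, 0, 0], "dr": [0, 0, 0.006], "jaw": 1},
  {"linear": [-0.005, 0, 0], "dr": [0, 0, 0], "jaw": 1},
  {"linear": [-0.005, 0, 0], "dr": [0, 0, 0], "jaw": 1},
  {"linear": [-0.005, 0, 0], "dr": [0, 0, 0], "jaw": 1},
  {"linear": [-0.005, 0, 0], "dr": [0, 0, 0], "jaw": 1},
  {"linear": [-0.005, 0, 0], "dr": [0, 0, 0], "jaw": 1},
  {"linear": [-0.005, 0, 0], "dr": [0, 0, 0], "jaw": 1},
  {"linear": [-0.005, 0, 0], "dr": [0, 0, 0], "jaw": 1},
  {"linear": [-0.004, 0, 0], "dr": [0, 0, 0], "jaw": 1},
])

```text
time: 33.07
tool_pos: [594.7, -13.4, 10.7]
eef_rot: [-0.03, 1.0, -0.0, 0.0]
wrist_force: [-2.9, 0.4, -3.8]
opening: 0.166
```

```bash
python3 - <<'E'
from h import *
o=st();go([639,-10.4,10],93.4)
t=env.snapshot('top');save('r_t2',t,(160,70,330,260),4); topcaps(t)
E
```

```text
t 33.07 tcp [594.7 -13.4  10.7] x [-0.998 -0.059 -0.   ] y [-0.059  0.998 -0.   ] z [ 0. -0. -1.] F [-2.9  0.4 -3.8] op 0.166 q7 [-0.35  0.56  0.34  1.95 -0.29  0.68  1.8 ]
tcp [594.7 -13.4  10.7] F [-2.9  0.4 -3.8] op 0.166 t 33.07 -> tool shift mm [-44.4   0.4   0.7] drz -0.0
```

Request:
servo_tool([
  {"linear": [-0.004, 0, 0], "dr": [0, 0, 0], "jaw": 1},
  {"linear": [-0.005, 0, 0], "dr": [0, 0, 0], "jaw": 1},
  {"linear": [-0.005, 0, 0], "dr": [0, 0, 0], "jaw": 1},
  {"linear": [-0.005, 0, 0], "dr": [0, 0, 0], "jaw": 1},
  {"linear": [-0.005, 0, 0], "dr": [0, 0, 0], "jaw": 1},
  {"linear": [-0.005, 0, 0], "dr": [0, 0, 0], "jaw": 1},
  {"linear": [-0.004, 0, 0], "dr": [0, 0, 0], "jaw": 1},
  {"linear": [-0.003, 0, 0], "dr": [0, 0, 0], "jaw": 1},
  {"linear": [-0.003, 0, 0], "dr": [0, 0, 0], "jaw": 1},
  {"linear": [-0.002, 0, 0], "dr": [0, 0, 0], "jaw": 1},
])

```text
time: 33.95
tool_pos: [635.3, -11.1, 10.6]
eef_rot: [-0.03, 1.0, -0.0, -0.0]
wrist_force: [-3.2, 0.3, -3.0]
opening: 0.164
```

```bash
python3 - <<'E'
from h import *
o=st();go([639,-10.4,10],93.4)
E
```

```text
t 33.95 tcp [635.3 -11.1  10.6] x [-0.998 -0.059  0.   ] y [-0.059  0.998 -0.   ] z [-0. -0. -1.] F [-3.2  0.3 -3. ] op 0.164 q7 [-0.34  0.61  0.34  1.85 -0.3   0.73  1.8 ]
tcp [635.3 -11.1  10.6] F [-3.2  0.3 -3. ] op 0.164 t 33.95 -> tool shift mm [-3.7  0.4  0.6] drz -0.0
```

Request:
servo_tool([
  {"linear": [-0.001, 0, 0], "dr": [0, 0, 0], "jaw": 1},
  {"linear": [-0.001, 0, 0], "dr": [0, 0, 0], "jaw": 1},
  {"linear": [-0.001, 0, 0], "dr": [0, 0, 0], "jaw": 1},
  {"linear": [-0.001, 0, 0], "dr": [0, 0, 0], "jaw": 1},
  {"linear": [-0.001, 0, 0], "dr": [0, 0, 0], "jaw": 1},
  {"linear": [-0.001, 0, 0], "dr": [0, 0, 0], "jaw": 1},
  {"linear": [0, 0, 0], "dr": [0, 0, 0], "jaw": 1},
  {"linear": [0, 0, 0], "dr": [0, 0, 0], "jaw": 1},
  {"linear": [0, 0, 0], "dr": [0, 0, 0], "jaw": 1},
  {"linear": [0, 0, 0], "dr": [0, 0, 0], "jaw": 1},
])

```text
time: 34.78
tool_pos: [639.1, -11.2, 10.1]
eef_rot: [-0.029, 1.0, -0.0, -0.002]
wrist_force: [-10.7, -1.6, -1.6]
opening: 0.168
```

```bash
python3 - <<'E'
from h import *
o=st();go([639,-10.4,10],93.4)
E
```

```text
t 34.78 tcp [639.1 -11.2  10.1] x [-0.998 -0.059  0.004] y [-0.059  0.998 -0.   ] z [-0.004 -0.    -1.   ] F [-10.7  -1.6  -1.6] op 0.168 q7 [-0.34  0.62  0.34  1.84 -0.3   0.74  1.8 ]
tcp [639.1 -11.2  10.1] F [-10.7  -1.6  -1.6] op 0.168 t 34.78 -> tool shift mm [0.  0.8 0.1] drz -0.001
```

Request:
servo_tool([
  {"linear": [-0.001, 0, 0], "dr": [0, 0, 0], "jaw": 1},
  {"linear": [-0.001, 0, 0], "dr": [0, 0, 0], "jaw": 1},
  {"linear": [-0.001, 0, 0], "dr": [0, 0, 0], "jaw": 1},
  {"linear": [0, 0, 0], "dr": [0, 0, 0], "jaw": 1},
  {"linear": [0, 0, 0], "dr": [0, 0, 0], "jaw": 1},
  {"linear": [0, 0, 0], "dr": [0, 0, 0], "jaw": 1},
  {"linear": [0, 0, 0], "dr": [0, 0, 0], "jaw": 1},
  {"linear": [0, 0, 0], "dr": [0, 0, 0], "jaw": 1},
  {"linear": [0, 0, 0], "dr": [0, 0, 0], "jaw": 1},
  {"linear": [0, 0, 0], "dr": [0, 0, 0], "jaw": 1},
])

```text
time: 35.62
tool_pos: [639.7, -11.2, 9.9]
eef_rot: [-0.029, 1.0, 0.0, -0.004]
wrist_force: [-26.4, -2.8, 11.9]
opening: 0.165
```

```bash
python3 - <<'E'
from h import *
o=st()
s=env.snapshot('side');save('s_s',s,(140,80,400,300),3)
t=env.snapshot('top');save('s_t',t,(160,70,330,260),4); topcaps(t)
E
```

```text
t 35.62 tcp [639.7 -11.2   9.9] x [-0.998 -0.058  0.008] y [-0.058  0.998  0.   ] z [-0.008  0.    -1.   ] F [-26.4  -2.8  11.9] op 0.165 q7 [-0.34  0.62  0.34  1.83 -0.3   0.74  1.8 ]
```

Request:
servo_tool([
  {"linear": [0.001, 0, 0], "dr": [0, 0, 0], "jaw": 1},
  {"linear": [0, 0, 0], "dr": [0, 0, 0], "jaw": 0.6},
  {"linear": [0, 0, 0], "dr": [0, 0, 0], "jaw": 0.5},
  {"linear": [0, 0, 0], "dr": [0, 0, 0], "jaw": 0.5},
  {"linear": [0, 0, 0], "dr": [0, 0, 0], "jaw": 0.5},
  {"linear": [0.004, 0, -0.01], "dr": [0, 0, 0], "jaw": 0.5},
  {"linear": [0.004, 0, -0.03], "dr": [0, 0, 0], "jaw": 0.5},
  {"linear": [0, 0, -0.03], "dr": [0, 0, 0], "jaw": 0.5},
  {"linear": [0.01, 0, -0.03], "dr": [0, 0, 0], "jaw": 0.5},
  {"linear": [0.02, 0, -0.03], "dr": [0, 0, 0], "jaw": 0.5},
])

```text
time: 36.55
tool_pos: [605.9, -12.8, 142.7]
eef_rot: [-0.03, 1.0, -0.0, 0.001]
wrist_force: [-0.5, 0.7, 1.0]
opening: 0.501
```

Request:
servo_tool([
  {"linear": [0.03, 0.01, -0.03], "dr": [0, 0, 0.12], "jaw": 0.5},
  {"linear": [0.03, 0.01, -0.03], "dr": [0, 0, 0.12], "jaw": 0.5},
  {"linear": [0.02, 0, -0.02], "dr": [0, 0, 0.12], "jaw": 0.5},
  {"linear": [0, 0, -0.02], "dr": [0, 0, 0.12], "jaw": 0.5},
  {"linear": [0, 0, 0], "dr": [0, 0, 0.12], "jaw": 0.5},
  {"linear": [0, 0, 0], "dr": [0, 0, 0.12], "jaw": 0.5},
  {"linear": [0, 0, 0], "dr": [0, 0, 0.12], "jaw": 0.5},
  {"linear": [0, 0, 0], "dr": [0, 0, 0.12], "jaw": 0.5},
  {"linear": [0, 0, 0], "dr": [0, 0, 0.12], "jaw": 0.5},
  {"linear": [0, 0, 0], "dr": [0, 0, 0.12], "jaw": 0.5},
])

```text
time: 37.38
tool_pos: [528.0, 9.8, 238.8]
eef_rot: [0.543, 0.84, 0.001, 0.0]
wrist_force: [0.7, -0.4, -0.7]
opening: 0.5
```

```bash
python3 - <<'E'
from h import *
o=st()
plan([500,200,260],-86.6,16)
E
```

```text
t 37.38 tcp [528.    9.8 238.8] x [-0.411  0.912  0.   ] y [0.912 0.411 0.001] z [ 0.001  0.001 -1.   ] F [ 0.7 -0.4 -0.7] op 0.5 q7 [-0.7   0.17  0.63  1.92 -0.11  1.08  0.41]
from [528.    9.8 238.8] phi 24.3 tilt 0.06 dphi -110.9 dist 193.4
[0.0116, 0.0033, -0.0013] drz 0.121
[0.0119, 0.0019, -0.0013] drz 0.121
[0.012, 0.0004, -0.0013] drz 0.121
[0.012, -0.001, -0.0013] drz 0.121
[0.0118, -0.0025, -0.0013] drz 0.121
[0.0114, -0.0039, -0.0013] drz 0.121
[0.0108, -0.0052, -0.0013] drz 0.121
[0.0101, -0.0065, -0.0013] drz 0.121
[0.0093, -0.0076, -0.0013] drz 0.121
[0.0083, -0.0087, -0.0013] drz 0.121
[0.0072, -0.0096, -0.0013] drz 0.121
[0.0059, -0.0104, -0.0013] drz 0.121
[0.0046, -0.0111, -0.0013] drz 0.121
[0.0033, -0.0116, -0.0013] drz 0.121
[0.0019, -0.0119, -0.0013] drz 0.121
[0.0004, -0.012, -0.0013] drz 0.121
```

Request:
servo_tool([
  {"linear": [0.012, 0.003, -0.001], "dr": [0, 0, 0.121], "jaw": 0.5},
  {"linear": [0.012, 0.002, -0.001], "dr": [0, 0, 0.121], "jaw": 0.5},
  {"linear": [0.012, 0, -0.001], "dr": [0, 0, 0.121], "jaw": 0.5},
  {"linear": [0.012, -0.001, -0.001], "dr": [0, 0, 0.121], "jaw": 0.5},
  {"linear": [0.012, -0.002, -0.001], "dr": [0, 0, 0.121], "jaw": 0.5},
  {"linear": [0.011, -0.004, -0.001], "dr": [0, 0, 0.121], "jaw": 0.5},
  {"linear": [0.011, -0.005, -0.001], "dr": [0, 0, 0.121], "jaw": 0.5},
  {"linear": [0.01, -0.006, -0.001], "dr": [0, 0, 0.121], "jaw": 0.5},
  {"linear": [0.009, -0.008, -0.001], "dr": [0, 0, 0.121], "jaw": 0.5},
  {"linear": [0.008, -0.009, -0.001], "dr": [0, 0, 0.121], "jaw": 0.5},
])

```text
time: 38.22
tool_pos: [509.0, 129.0, 248.7]
eef_rot: [0.924, 0.382, 0.0, -0.0]
wrist_force: [-0.3, -0.2, -0.3]
opening: 0.5
```

Request:
servo_tool([
  {"linear": [0.007, -0.01, -0.001], "dr": [0, 0, 0.121], "jaw": 0.5},
  {"linear": [0.006, -0.01, -0.001], "dr": [0, 0, 0.121], "jaw": 0.5},
  {"linear": [0.005, -0.011, -0.001], "dr": [0, 0, 0.121], "jaw": 0.5},
  {"linear": [0.003, -0.012, -0.001], "dr": [0, 0, 0.121], "jaw": 0.5},
  {"linear": [0.002, -0.012, -0.001], "dr": [0, 0, 0.121], "jaw": 0.5},
  {"linear": [0, -0.012, -0.001], "dr": [0, 0, 0.121], "jaw": 0.5},
  {"linear": [0, 0, 0], "dr": [0, 0, 0], "jaw": 0.5},
  {"linear": [0, 0, 0], "dr": [0, 0, 0], "jaw": 0.5},
  {"linear": [0, 0, 0], "dr": [0, 0, 0], "jaw": 0.5},
  {"linear": [0, 0, 0], "dr": [0, 0, 0], "jaw": 0.5},
])

```text
time: 39.05
tool_pos: [498.0, 199.3, 254.2]
eef_rot: [0.999, 0.033, 0.0, -0.0]
wrist_force: [0.3, -0.4, 1.2]
opening: 0.5
```

```bash
python3 - <<'E'
from h import *
o=st(); np.save('u_pose.npy',np.r_[o['tool_pos'],o['eef_rot']])
im=env.snapshot('wrist');save('u_w',im)
t=env.snapshot('top');cv2.imwrite('pics/u_top.png',t)
E
```

```text
t 39.05 tcp [498.  199.3 254.2] x [0.998 0.067 0.   ] y [ 0.067 -0.998 -0.   ] z [ 0.  0. -1.] F [ 0.3 -0.4  1.2] op 0.5 q7 [-1.17  0.18  0.77  1.89 -0.14  1.12 -1.85]
```

```bash
python3 - <<'E'
from h import *
im=cv2.imread('pics/u_w.png')
save('u1',im,(80,60,200,250),3.1); save('u2',im,(240,0,480,110),3.3)
E
python3 - <<'E'
from h import *
p=np.load('u_pose.npy');C=cam('wrist',dict(tool_pos=p[:3],eef_rot=p[3:]))
a=lambda *l:np.array(l,float)/3.1+(80,60); b=lambda *l:np.array(l,float)/3.3+(240,0)
print('mat z3',onz(C,a((15,28),(314,30),(332,554),(73,547)),3).round(1))
print('rod z29 start, bend',onz(C,a((181,343),(181,135)),29).round(1),'tip z3',onz(C,a((203,140)),3).round(1))
print('flange tops z33',onz(C,a((190,337),(191,478)),33).round(1))
print('orange top face z31 corners',onz(C,a((160,360),(222,362),(162,482),(208,480)),31).round(1))
print('tray handle end z32',onz(C,b((585,318),(600,118)),32).round(1))
print('post top',onz(C,b((212,233)),45).round(1), onz(C,b((207,238)),20).round(1))
h=onz(C,b((122,157),(160,110),(100,120),(137,25),(164,118)),36);print('hook bottom, beak',h.round(1))
E
```

```text
mat z3 [[619.  450.8   3. ]
 [624.5 311.2   3. ]
 [366.7 300.9   3. ]
 [360.3 439.9   3. ]]
rod z29 start, bend [[481.  366.1  29. ]
 [574.7 363.3  29. ]] tip z3 [[573. 363.   3.]]
flange tops z33 [[485.  360.2  33. ]
 [416.  362.3  33. ]]
orange top face z31 corners [[472.8 375.6  31. ]
 [473.7 346.3  31. ]
 [412.1 377.5  31. ]
 [414.8 354.8  31. ]]
tray handle end z32 [[610.5 -14.5  32. ]
 [686.9  -6.6  32. ]]
post top [[628.6 145.1  45. ]] [[630.  143.1  20. ]]
hook bottom, beak [[655.2 181.3  36. ]
 [673.2 168.2  36. ]
 [668.  190.8  36. ]
 [702.6 179.5  36. ]
 [670.4 166.4  36. ]]
```

```bash
python3 - <<'E'
from h import *
plan([460,364.6,110],-91.3,8)
E
```

```text
from [498.1 199.4 254.1] phi -86.2 tilt 0.01 dphi -5.1 dist 222.5
[-0.0034, -0.0209, 0.018] drz 0.011
[-0.0036, -0.0209, 0.018] drz 0.011
[-0.0039, -0.0208, 0.018] drz 0.011
[-0.0041, -0.0208, 0.018] drz 0.011
[-0.0043, -0.0207, 0.018] drz 0.011
[-0.0045, -0.0207, 0.018] drz 0.011
[-0.0048, -0.0206, 0.018] drz 0.011
[-0.005, -0.0206, 0.018] drz 0.011
```

Request:
servo_tool([
  {"linear": [-0.003, -0.021, 0.018], "dr": [0, 0, 0.011], "jaw": 0.5},
  {"linear": [-0.004, -0.021, 0.018], "dr": [0, 0, 0.011], "jaw": 0.5},
  {"linear": [-0.004, -0.021, 0.018], "dr": [0, 0, 0.011], "jaw": 0.5},
  {"linear": [-0.004, -0.021, 0.018], "dr": [0, 0, 0.011], "jaw": 0.5},
  {"linear": [-0.004, -0.021, 0.018], "dr": [0, 0, 0.011], "jaw": 0.5},
  {"linear": [-0.005, -0.021, 0.018], "dr": [0, 0, 0.011], "jaw": 0.5},
  {"linear": [-0.005, -0.02, 0.018], "dr": [0, 0, 0.011], "jaw": 0.5},
  {"linear": [-0.005, -0.02, 0.018], "dr": [0, 0, 0.011], "jaw": 0.5},
  {"linear": [0, 0, 0], "dr": [0, 0, 0], "jaw": 0.5},
  {"linear": [0, 0, 0], "dr": [0, 0, 0], "jaw": 0.5},
])

```text
time: 39.98
tool_pos: [459.0, 365.3, 109.0]
eef_rot: [1.0, -0.01, -0.001, 0.001]
wrist_force: [1.3, -1.2, 0.6]
opening: 0.502
```

```bash
python3 - <<'E'
from h import *
o=st(); np.save('v_pose.npy',np.r_[o['tool_pos'],o['eef_rot']])
im=env.snapshot('wrist');save('v_w',im,None,1.5)
E
```

```text
t 39.98 tcp [459.  365.3 109. ] x [ 1.    -0.021 -0.001] y [-0.021 -1.     0.002] z [-0.001 -0.002 -1.   ] F [ 1.3 -1.2  0.6] op 0.502 q7 [-1.28  0.46  0.64  1.92 -0.35  0.88 -2.05]
```

```bash
python3 - <<'E'
from h import *
p=np.load('v_pose.npy');C=cam('wrist',dict(tool_pos=p[:3],eef_rot=p[3:]))
a=lambda *l:np.array(l,float)/1.5
print('rod z29',onz(C,a((381,255),(380,95)),29).round(1),'flange z33',onz(C,a((381,254),(382,350)),33).round(1))
print('orange top z31',onz(C,a((363,272),(400,272),(363,358),(400,358)),31).round(1))
E
```

```text
rod z29 [[483.2 365.3  29. ]
 [574.7 363.9  29. ]] flange z33 [[484.6 365.3  33. ]
 [422.2 366.   33. ]]
orange top z31 [[473.2 376.5  31. ]
 [472.7 353.9  31. ]
 [415.9 378.4  31. ]
 [415.4 354.5  31. ]]
```

Request:
servo_tool([
  {"linear": [0, 0, 0.03], "dr": [0, 0, -0.005], "jaw": 0.5},
  {"linear": [0, 0, 0.03], "dr": [0, 0, 0], "jaw": 0.5},
  {"linear": [0, 0, 0.02], "dr": [0, 0, 0], "jaw": 0.5},
  {"linear": [0, 0, 0.015], "dr": [0, 0, 0], "jaw": 0.5},
  {"linear": [0, 0, 0.006], "dr": [0, 0, 0], "jaw": 0.5},
  {"linear": [0, 0, 0], "dr": [0, 0, 0], "jaw": 0.5},
  {"linear": [0, 0, 0], "dr": [0, 0, 0], "jaw": 0.5},
  {"linear": [0, 0, 0], "dr": [0, 0, 0], "jaw": 0.5},
  {"linear": [0, 0, 0], "dr": [0, 0, 0], "jaw": 0.5},
  {"linear": [0, 0, 0], "dr": [0, 0, 0], "jaw": 0.5},
])

```text
time: 40.87
tool_pos: [459.9, 365.8, 9.9]
eef_rot: [1.0, -0.009, 0.0, -0.001]
wrist_force: [-0.9, -0.2, 0.6]
opening: 0.497
```

```bash
python3 - <<'E'
from h import *
o=st()
E
```

```text
t 40.87 tcp [459.9 365.8   9.9] x [ 1.    -0.018  0.001] y [-0.018 -1.    -0.001] z [ 0.001  0.001 -1.   ] F [-0.9 -0.2  0.6] op 0.497 q7 [-1.19  0.59  0.54  1.97 -0.47  0.7  -1.95]
```

Request:
servo_tool([
  {"linear": [0, 0, 0.002], "dr": [0, 0, 0], "jaw": 0.6},
  {"linear": [0, 0, 0], "dr": [0, 0, 0], "jaw": 0.7},
  {"linear": [0, 0, 0], "dr": [0, 0, 0], "jaw": 1},
  {"linear": [0, 0, 0], "dr": [0, 0, 0], "jaw": 1},
  {"linear": [0, 0, 0], "dr": [0, 0, 0], "jaw": 1},
  {"linear": [0, 0, 0], "dr": [0, 0, 0], "jaw": 1},
  {"linear": [0, 0, 0], "dr": [0, 0, 0], "jaw": 1},
  {"linear": [0, 0, 0], "dr": [0, 0, 0], "jaw": 1},
  {"linear": [0, 0, -0.02], "dr": [0, 0, 0], "jaw": 1},
  {"linear": [0, 0, -0.03], "dr": [0, 0, 0], "jaw": 1},
])

```text
time: 41.7
tool_pos: [458.1, 364.0, 55.4]
eef_rot: [1.0, -0.009, -0.001, 0.002]
wrist_force: [-0.6, 0.9, -1.0]
opening: 0.254
```

Request:
servo_tool([
  {"linear": [0, 0, -0.03], "dr": [0, 0, 0], "jaw": 1},
  {"linear": [0, 0, -0.03], "dr": [0, 0, 0], "jaw": 1},
  {"linear": [0, 0, -0.02], "dr": [0, 0, 0], "jaw": 1},
  {"linear": [0, 0, 0], "dr": [0, 0, 0], "jaw": 1},
  {"linear": [0, 0, 0], "dr": [0, 0, 0], "jaw": 1},
  {"linear": [0, 0, 0], "dr": [0, 0, 0], "jaw": 1},
  {"linear": [0, 0, 0], "dr": [0, 0, 0], "jaw": 1},
  {"linear": [0, 0, 0], "dr": [0, 0, 0], "jaw": 1},
  {"linear": [0, 0, 0], "dr": [0, 0, 0], "jaw": 1},
  {"linear": [0, 0, 0], "dr": [0, 0, 0], "jaw": 1},
])

```text
time: 42.53
tool_pos: [459.4, 365.1, 136.5]
eef_rot: [1.0, -0.009, -0.0, 0.0]
wrist_force: [0.4, -0.5, -1.5]
opening: 0.251
```

```bash
python3 - <<'E'
from h import *
o=st(); np.save('w_pose.npy',np.r_[o['tool_pos'],o['eef_rot']])
im=env.snapshot('wrist');save('w_w',im,None,1.5)
s=env.snapshot('side');cv2.imwrite('pics/w_s0.png',s);save('w_s',s,(200,200,460,384),3)
E
```

```text
t 42.53 tcp [459.4 365.1 136.5] x [ 1.    -0.018 -0.   ] y [-0.018 -1.     0.001] z [-0.    -0.001 -1.   ] F [ 0.4 -0.5 -1.5] op 0.251 q7 [-1.3   0.42  0.67  1.9  -0.32  0.93 -2.07]
```

```bash
python3 - <<'E'
from h import *
p=np.load('w_pose.npy');C=cam('wrist',dict(tool_pos=p[:3],eef_rot=p[3:])); R=Rn.from_quat(p[3:]).as_matrix()
a=lambda *l:np.array(l,float)/1.5
P=onz(C,a((383,47),(383,300)),136.5-5+28.7);print('rod outer end, start (top surf)',P.round(1), ((P-p[:3])@R).round(1))
S=cam('side'); b=np.array([(139,374),(141,357)])/3+(200,200)
print('side tip at z131.5',onz(S,b[:1],131.5).round(1),'bend top z160',onz(S,b[1:],160).round(1))
print(((onz(S,b[:1],131.5)-p[:3])@R).round(1))
print('tri bend',tri(C,a((383,50)),S,b[1:]).round(1))
E
```

```text
rod outer end, start (top surf) [[574.8 362.7 160.2]
 [487.4 364.3 160.2]] [[115.4   0.3 -23.8]
 [ 28.    0.3 -23.7]]
side tip at z131.5 [[573.8 364.7 131.5]] bend top z160 [[572.1 364.9 160. ]]
[[114.4  -1.7   4.9]]
tri bend [[573.4 363.1 157.2   2.4]]
```

```bash
python3 - <<'E'
from h import *
plan([553.5,172.2,136.5],-86.6,8)
E
```

```text
from [459.5 365.2 136.7] phi -91.1 tilt 0.03 dphi 4.5 dist 214.7
[0.0122, 0.0239, 0.0] drz -0.0097
[0.012, 0.024, 0.0] drz -0.0097
[0.0117, 0.0241, 0.0] drz -0.0097
[0.0115, 0.0242, 0.0] drz -0.0097
[0.0113, 0.0244, 0.0] drz -0.0097
[0.011, 0.0245, 0.0] drz -0.0097
[0.0108, 0.0246, 0.0] drz -0.0097
[0.0105, 0.0247, 0.0] drz -0.0097
```

Request:
servo_tool([
  {"linear": [0.012, 0.024, 0], "dr": [0, 0, -0.01], "jaw": 1},
  {"linear": [0.012, 0.024, 0], "dr": [0, 0, -0.01], "jaw": 1},
  {"linear": [0.012, 0.024, 0], "dr": [0, 0, -0.01], "jaw": 1},
  {"linear": [0.0115, 0.024, 0], "dr": [0, 0, -0.01], "jaw": 1},
  {"linear": [0.011, 0.0245, 0], "dr": [0, 0, -0.01], "jaw": 1},
  {"linear": [0.011, 0.0245, 0], "dr": [0, 0, -0.01], "jaw": 1},
  {"linear": [0.011, 0.0245, 0], "dr": [0, 0, -0.01], "jaw": 1},
  {"linear": [0.0105, 0.0245, 0], "dr": [0, 0, -0.01], "jaw": 1},
  {"linear": [0, 0, 0.03], "dr": [0, 0, 0], "jaw": 1},
  {"linear": [0, 0, 0.03], "dr": [0, 0, 0], "jaw": 1},
])

```text
time: 43.47
tool_pos: [555.7, 171.4, 77.6]
eef_rot: [1.0, 0.029, 0.002, -0.001]
wrist_force: [-0.3, 1.1, -2.4]
opening: 0.254
```

Request:
servo_tool([
  {"linear": [0, 0, 0], "dr": [0, 0, 0], "jaw": 1},
  {"linear": [0, 0, 0], "dr": [0, 0, 0], "jaw": 1},
  {"linear": [0, 0, 0], "dr": [0, 0, 0], "jaw": 1},
  {"linear": [0, 0, 0], "dr": [0, 0, 0], "jaw": 1},
  {"linear": [0, 0, 0], "dr": [0, 0, 0], "jaw": 1},
  {"linear": [0, 0, 0], "dr": [0, 0, 0], "jaw": 1},
  {"linear": [0, 0, 0], "dr": [0, 0, 0], "jaw": 1},
  {"linear": [0, 0, 0], "dr": [0, 0, 0], "jaw": 1},
  {"linear": [0, 0, 0], "dr": [0, 0, 0], "jaw": 1},
  {"linear": [0, 0, 0], "dr": [0, 0, 0], "jaw": 1},
])

```text
time: 44.3
tool_pos: [553.7, 172.8, 77.1]
eef_rot: [1.0, 0.031, -0.0, 0.0]
wrist_force: [-0.1, -0.0, -0.6]
opening: 0.249
```

```bash
python3 - <<'E'
from h import *
o=st(); np.save('x_pose.npy',np.r_[o['tool_pos'],o['eef_rot']])
im=env.snapshot('wrist');cv2.imwrite('pics/x_w0.png',im);save('x_w',im,(150,0,410,220),3)
s=env.snapshot('side');cv2.imwrite('pics/x_s0.png',s);save('x_s',s,(140,180,300,300),5)
E
```

```text
t 44.3 tcp [553.7 172.8  77.1] x [ 0.998  0.062 -0.   ] y [ 0.062 -0.998  0.   ] z [-0. -0. -1.] F [-0.1 -0.  -0.6] op 0.249 q7 [-0.9   0.49  0.63  1.96 -0.39  0.81 -1.56]
```

```bash
python3 - <<'E'
from h import *
p=np.load('x_pose.npy');C=cam('wrist',dict(tool_pos=p[:3],eef_rot=p[3:])); R=Rn.from_quat(p[3:]).as_matrix(); S=cam('side')
a=lambda *l:np.array(l,float)/3+(150,0); b=lambda *l:np.array(l,float)/5+(140,180)
P=onz(C,a((310,30),(290,100),(266,185),(275,210),(292,224),(338,205),(352,163),(370,151)),36);print(P.round(1))
d=P[0]-P[1];print('leg dir',np.degrees(np.arctan2(*(P[1]-P[0])[1::-1])).round(1))
print('post top',onz(C,a((455,342)),45).round(1))
print('rod end top surf',onz(C,a((316,88)),77.1-5+28.7).round(1),((onz(C,a((316,88)),77.1-5+28.7)-p[:3])@R).round(1))
print('side: tip',onz(S,b((402,398)),72).round(1),'post top z45',onz(S,b((497,384)),45).round(1),'bend outer z36',onz(S,b((432,440)),36).round(1),'beak',onz(S,b((400,408)),36).round(1),'pin',onz(S,b((212,362)),40).round(1))
pin=np.array([777.8,152.7]);
for dl in (.27,.29,.31):
    an=np.radians(183.4)-dl;u=np.array([np.cos(an),np.sin(an)]);v=np.array([-u[1],u[0]]);o=pin+119*u
    print(dl,'O',o.round(1),'apex c',(o+5.75*u).round(1),'beak',(o-15*u+12.5*v).round(1),'left',(o-3.25*u-9*v).round(1))
    print(((proj(C,[[*(o+5.75*u),36],[*(o-15*u+12.5*v),36],[*(o-3.25*u-9*v),36],[*o,36]])-(150,0))*3).round(0).tolist())
E
```

```text
[[698.6 182.7  36. ]
 [683.2 186.5  36. ]
 [664.  191.2  36. ]
 [658.4 188.7  36. ]
 [655.5 184.5  36. ]
 [660.5 173.7  36. ]
 [670.2 171.   36. ]
 [673.1 167.   36. ]]
leg dir 166.3
post top [[630.4 144.   45. ]]
rod end top surf [[669.9 179.7 100.8]] [[116.4   0.3 -23.7]]
side: tip [[668.5 181.9  72. ]] post top z45 [[628.  149.9  45. ]] bend outer z36 [[655.5 181.8  36. ]] beak [[674.9 166.   36. ]] pin [[774.4 156.8  40. ]]
0.27 O [661.4 177.6] apex c [655.8 178.8] beak [673.5 162.2] left [666.5 185.7]
[[316.0, 224.0], [390.0, 151.0], [289.0, 175.0], [322.0, 200.0]]
0.29 O [662.  179.9] apex c [656.4 181.2] beak [673.7 164.3] left [667.2 187.9]
[[306.0, 221.0], [381.0, 149.0], [280.0, 172.0], [313.0, 197.0]]
0.31 O [662.5 182.2] apex c [656.9 183.6] beak [673.9 166.4] left [667.9 190.1]
[[296.0, 218.0], [373.0, 147.0], [271.0, 168.0], [303.0, 194.0]]
```

Request:
servo_tool([
  {"linear": [0, -0.001, 0.01], "dr": [0, 0, 0], "jaw": 1},
  {"linear": [0, 0, 0.01], "dr": [0, 0, 0], "jaw": 1},
  {"linear": [0, 0, 0.01], "dr": [0, 0, 0], "jaw": 1},
  {"linear": [0, 0, 0.005], "dr": [0, 0, 0], "jaw": 1},
  {"linear": [0, 0, 0], "dr": [0, 0, 0], "jaw": 1},
  {"linear": [0, 0, 0], "dr": [0, 0, 0], "jaw": 1},
  {"linear": [0, 0, 0], "dr": [0, 0, 0], "jaw": 1},
  {"linear": [0, 0, 0], "dr": [0, 0, 0], "jaw": 1},
  {"linear": [0, 0, 0], "dr": [0, 0, 0], "jaw": 1},
  {"linear": [0, 0, 0], "dr": [0, 0, 0], "jaw": 1},
])

```text
time: 45.23
tool_pos: [553.8, 174.0, 42.3]
eef_rot: [1.0, 0.031, 0.0, -0.0]
wrist_force: [0.7, -0.8, -1.9]
opening: 0.253
```

```bash
python3 - <<'E'
from h import *
o=st(); np.save('y_pose.npy',np.r_[o['tool_pos'],o['eef_rot']])
im=env.snapshot('wrist');cv2.imwrite('pics/y_w0.png',im);save('y_w',im,(180,0,340,130),4.8)
s=env.snapshot('side');cv2.imwrite('pics/y_s0.png',s);save('y_s',s,(170,230,270,300),8)
E
```

```text
t 45.23 tcp [553.8 174.   42.3] x [0.998 0.062 0.   ] y [ 0.062 -0.998 -0.   ] z [ 0.  0. -1.] F [ 0.7 -0.8 -1.9] op 0.253 q7 [-0.87  0.54  0.59  1.98 -0.44  0.75 -1.53]
```

```bash
python3 - <<'E'
from h import *
p=np.load('y_pose.npy');C=cam('wrist',dict(tool_pos=p[:3],eef_rot=p[3:])); R=Rn.from_quat(p[3:]).as_matrix(); S=cam('side')
a=lambda *l:np.array(l,float)/4.8+(180,0)
P=onz(C,a((340,10),(300,130),(275,230),(285,280),(325,322),(397,305),(432,215),(475,185)),36);print(P.round(1))
e=onz(C,a((362,142)),42.3-5+28.7);print('rod outer end',e.round(1),((e-p[:3])@R).round(1))
tip=p[:3]+R@np.array([113.5,0.3,5]);print('tip',tip.round(1))
print('tip in wrist crop',((proj(C,[[*tip[:2],36]])-(180,0))*4.8).round(0),'side crop',((proj(S,[tip,[*P[7][:2],36],[*P[4][:2],36],[631,144.3,45]])-(170,230))*8).round(0).tolist())
E
```

```text
[[692.2 184.8  36. ]
 [678.3 188.9  36. ]
 [666.6 191.4  36. ]
 [660.8 189.8  36. ]
 [656.1 184.5  36. ]
 [658.7 175.6  36. ]
 [669.5 172.   36. ]
 [673.4 166.9  36. ]]
rod outer end [[669.9 180.8  66. ]] [[116.3   0.3 -23.7]]
tip [667.1 180.7  37.3]
tip in wrist crop [[361. 231.]] side crop [[415.0, 294.0], [404.0, 256.0], [448.0, 311.0], [549.0, 198.0]]
```

Request:
servo_tool([
  {"linear": [0, 0, 0.003], "dr": [0, 0, 0], "jaw": 1},
  {"linear": [0, 0, 0.003], "dr": [0, 0, 0], "jaw": 1},
  {"linear": [0, 0, 0.003], "dr": [0, 0, 0], "jaw": 1},
  {"linear": [0, 0, 0.002], "dr": [0, 0, 0], "jaw": 1},
  {"linear": [0, 0, 0], "dr": [0, 0, 0], "jaw": 1},
  {"linear": [0, 0, 0], "dr": [0, 0, 0], "jaw": 1},
  {"linear": [0, 0, 0], "dr": [0, 0, 0], "jaw": 1},
  {"linear": [0, 0, 0], "dr": [0, 0, 0], "jaw": 1},
  {"linear": [0, 0, 0], "dr": [0, 0, 0], "jaw": 1},
  {"linear": [0, 0, 0], "dr": [0, 0, 0], "jaw": 1},
])

```text
time: 46.17
tool_pos: [553.7, 173.9, 31.1]
eef_rot: [1.0, 0.031, 0.0, -0.0]
wrist_force: [-0.3, 0.2, -1.3]
opening: 0.254
```

```bash
cat >> h.py <<'E'
FP=np.array([631.0,144.3]); FY=np.radians(3.4)
fx=np.array([np.cos(FY),np.sin(FY)]); fy=np.array([-fx[1],fx[0]])
FO=FP-(-67*fx+155*fy)
def tipf(tx=113.5):
    o=env.get_obs();R=Rn.from_quat(o['eef_rot']).as_matrix();t=o['tool_pos']+R@np.array([tx,0.3,5]); d=t[:2]-FO
    print('tip world',t.round(1),'feeder',(d@fx).round(1),(d@fy).round(1),'F feeder',(o['wrist_force'][:2]@fx).round(1),(o['wrist_force'][:2]@fy).round(1),o['wrist_force'][2].round(1),'t',round(o['time'],2)); return d@fx,d@fy
E
python3 - <<'E'
from h import *
st();tipf();print(FO)
E
```

```text
t 46.17 tcp [553.7 173.9  31.1] x [0.998 0.062 0.   ] y [ 0.062 -0.998 -0.   ] z [ 0.  0. -1.] F [-0.3  0.2 -1.3] op 0.254 q7 [-0.86  0.56  0.58  1.98 -0.45  0.73 -1.52]
tip world [667.  180.6  26.1] feeder -28.9 189.1 F feeder -0.3 0.2 -1.3 t 46.17
[707.07455638  -6.4536463 ]
```

Request:
servo_tool([
  {"linear": [-0.004, 0, 0], "dr": [0, 0, 0], "jaw": 1},
  {"linear": [-0.004, 0, 0], "dr": [0, 0, 0], "jaw": 1},
  {"linear": [-0.004, 0, 0], "dr": [0, 0, 0], "jaw": 1},
  {"linear": [-0.004, 0, 0], "dr": [0, 0, 0], "jaw": 1},
  {"linear": [-0.004, 0.001, 0], "dr": [0, 0, 0], "jaw": 1},
  {"linear": [-0.004, 0, 0], "dr": [0, 0, 0], "jaw": 1},
  {"linear": [-0.004, 0.001, 0], "dr": [0, 0, 0], "jaw": 1},
  {"linear": [-0.004, 0, 0], "dr": [0, 0, 0], "jaw": 1},
  {"linear": [0, 0, 0], "dr": [0, 0, 0], "jaw": 1},
  {"linear": [0, 0, 0], "dr": [0, 0, 0], "jaw": 1},
])

```text
time: 47.0
tool_pos: [522.1, 169.9, 31.2]
eef_rot: [1.0, 0.031, 0.0, -0.0]
wrist_force: [5.1, -1.7, -2.5]
opening: 0.251
```

```bash
python3 - <<'E'
from h import *
st();tipf()
im=env.snapshot('wrist');cv2.imwrite('pics/z_w0.png',im);save('z_w',im,(150,0,350,150),4)
s=env.snapshot('side');cv2.imwrite('pics/z_s0.png',s);save('z_s',s,(170,230,270,300),8)
E
```

```text
t 47.0 tcp [522.1 169.9  31.2] x [0.998 0.062 0.001] y [ 0.062 -0.998 -0.   ] z [ 0.001  0.    -1.   ] F [ 5.1 -1.7 -2.5] op 0.251 q7 [-0.89  0.52  0.59  2.05 -0.44  0.69 -1.53]
tip world [635.4 176.6  26.3] feeder -60.7 187.0 F feeder 5.0 -2.0 -2.5 t 47.0
```

Request:
servo_tool([
  {"linear": [-0.004, 0, 0], "dr": [0, 0, 0], "jaw": 1},
  {"linear": [-0.004, 0.001, 0], "dr": [0, 0, 0], "jaw": 1},
  {"linear": [-0.004, 0, 0], "dr": [0, 0, 0], "jaw": 1},
  {"linear": [-0.004, 0.001, 0], "dr": [0, 0, 0], "jaw": 1},
  {"linear": [-0.004, 0, 0], "dr": [0, 0, 0], "jaw": 1},
  {"linear": [-0.004, 0.001, 0], "dr": [0, 0, 0], "jaw": 1},
  {"linear": [-0.004, 0, 0], "dr": [0, 0, 0], "jaw": 1},
  {"linear": [-0.004, 0, 0], "dr": [0, 0, 0], "jaw": 1},
  {"linear": [-0.005, 0, 0], "dr": [0, 0, 0], "jaw": 1},
  {"linear": [0, 0, 0], "dr": [0, 0, 0], "jaw": 1},
])

```text
time: 47.93
tool_pos: [486.1, 164.7, 31.5]
eef_rot: [1.0, 0.031, 0.001, -0.0]
wrist_force: [10.4, -1.5, -2.4]
opening: 0.255
```

```bash
python3 - <<'E'
from h import *
o=st();np.save('aa_pose.npy',np.r_[o['tool_pos'],o['eef_rot']]);tipf()
im=env.snapshot('wrist');cv2.imwrite('pics/aa_w0.png',im);save('aa_w',im,(150,0,350,150),4)
s=env.snapshot('side');save('aa_s',s,(170,230,270,300),8)
E
```

```text
t 47.93 tcp [486.1 164.7  31.5] x [0.998 0.061 0.003] y [ 0.061 -0.998 -0.   ] z [ 0.003  0.    -1.   ] F [10.4 -1.5 -2.4] op 0.255 q7 [-0.93  0.47  0.6   2.13 -0.43  0.65 -1.55]
tip world [599.4 171.3  26.8] feeder -96.9 183.9 F feeder 10.3 -2.1 -2.4 t 47.93
```

```bash
python3 - <<'E'
from h import *
p=np.load('aa_pose.npy');C=cam('wrist',dict(tool_pos=p[:3],eef_rot=p[3:]))
P=onz(C,np.array([(533,53),(425,205),(350,120)])/4+(150,0),36)[:,:2]-FO
print('beak end, apex, leg',np.c_[P@fx,P@fy].round(1))
tipf()
E
```

```text
beak end, apex, leg [[ -80.8  168.5]
 [-100.7  183.3]
 [ -89.5  193.8]]
tip world [600.1 171.4  26.9] feeder -96.3 183.9 F feeder 9.7 -2.0 -1.8 t 48.03
```

Request:
servo_tool([
  {"linear": [0, 0.003, 0], "dr": [0, 0, 0], "jaw": 1},
  {"linear": [0, 0.003, 0], "dr": [0, 0, 0], "jaw": 1},
  {"linear": [0, 0.003, 0], "dr": [0, 0, 0], "jaw": 1},
  {"linear": [-0.001, 0.003, 0], "dr": [0, 0, 0], "jaw": 1},
  {"linear": [0, 0.003, 0], "dr": [0, 0, 0], "jaw": 1},
  {"linear": [0, 0.003, 0], "dr": [0, 0, 0], "jaw": 1},
  {"linear": [0, 0.003, 0], "dr": [0, 0, 0], "jaw": 1},
  {"linear": [0, 0.003, 0], "dr": [0, 0, 0], "jaw": 1},
  {"linear": [0, 0.003, 0], "dr": [0, 0, 0], "jaw": 1},
  {"linear": [0, 0, 0], "dr": [0, 0, 0], "jaw": 1},
])

```text
time: 48.87
tool_pos: [487.7, 137.4, 31.6]
eef_rot: [1.0, 0.031, 0.002, -0.0]
wrist_force: [10.4, 0.3, -2.5]
opening: 0.254
```

```bash
python3 - <<'E'
from h import *
o=st();np.save('ab_pose.npy',np.r_[o['tool_pos'],o['eef_rot']]);tipf()
im=env.snapshot('wrist');cv2.imwrite('pics/ab_w0.png',im);save('ab_w',im,(150,0,350,150),4)
s=env.snapshot('side');save('ab_s',s,(170,220,270,290),8)
tipf()
E
```

```text
t 48.87 tcp [487.7 137.4  31.6] x [0.998 0.061 0.003] y [ 0.061 -0.998 -0.   ] z [ 0.003  0.001 -1.   ] F [10.4  0.3 -2.5] op 0.254 q7 [-0.89  0.46  0.6   2.15 -0.43  0.65 -1.5 ]
tip world [601.  144.1  27. ] feeder -96.9 156.6 F feeder 10.4 -0.3 -2.5 t 48.87
tip world [601.  144.5  27. ] feeder -96.9 157.0 F feeder 9.8 -0.1 -3.3 t 48.97
```

Request:
servo_tool([
  {"linear": [0.001, 0.0015, 0], "dr": [0, 0, 0], "jaw": 1},
  {"linear": [0.003, 0, 0], "dr": [0, 0, 0], "jaw": 1},
  {"linear": [0.003, 0, 0], "dr": [0, 0, 0], "jaw": 1},
  {"linear": [0.003, 0, 0], "dr": [0, 0, 0], "jaw": 1},
  {"linear": [0.003, 0, 0], "dr": [0, 0, 0], "jaw": 1},
  {"linear": [0.003, 0, 0], "dr": [0, 0, 0], "jaw": 1},
  {"linear": [0.002, 0, 0], "dr": [0, 0, 0], "jaw": 1},
  {"linear": [0, 0, 0], "dr": [0, 0, 0], "jaw": 1},
  {"linear": [0, 0, 0], "dr": [0, 0, 0], "jaw": 1},
  {"linear": [0, 0, 0], "dr": [0, 0, 0], "jaw": 1},
])

```text
time: 49.8
tool_pos: [505.0, 137.5, 31.4]
eef_rot: [1.0, 0.031, 0.001, -0.0]
wrist_force: [7.5, 0.4, -2.6]
opening: 0.254
```

```bash
python3 - <<'E'
from h import *
o=st();np.save('ac_pose.npy',np.r_[o['tool_pos'],o['eef_rot']]);tipf()
im=env.snapshot('wrist');cv2.imwrite('pics/ac_w0.png',im);save('ac_w',im,(150,0,350,150),4)
s=env.snapshot('side');save('ac_s',s,(170,220,270,290),8)
tipf()
E
```

```text
t 49.8 tcp [505.  137.5  31.4] x [0.998 0.062 0.002] y [ 0.062 -0.998 -0.   ] z [ 0.002  0.    -1.   ] F [ 7.5  0.4 -2.6] op 0.254 q7 [-0.86  0.48  0.59  2.11 -0.43  0.66 -1.49]
tip world [618.3 144.3  26.6] feeder -79.6 155.7 F feeder 7.5 -0.1 -2.6 t 49.8
tip world [618.3 144.3  26.6] feeder -79.7 155.8 F feeder 8.1 1.0 -1.9 t 49.9
```

Request:
servo_tool([
  {"linear": [0.001, 0.001, 0], "dr": [0, 0, 0], "jaw": 1},
  {"linear": [0.001, 0, 0], "dr": [0, 0, 0], "jaw": 1},
  {"linear": [0.001, 0, 0], "dr": [0, 0, 0], "jaw": 1},
  {"linear": [0.001, 0, 0], "dr": [0, 0, 0], "jaw": 1},
  {"linear": [0.001, 0, 0], "dr": [0, 0, 0], "jaw": 1},
  {"linear": [0, 0, 0], "dr": [0, 0, 0], "jaw": 1},
  {"linear": [0, 0, 0], "dr": [0, 0, 0], "jaw": 1},
  {"linear": [0, 0, 0], "dr": [0, 0, 0], "jaw": 1},
  {"linear": [0, 0, 0], "dr": [0, 0, 0], "jaw": 1},
  {"linear": [0, 0, 0], "dr": [0, 0, 0], "jaw": 1},
])

```text
time: 50.73
tool_pos: [508.9, 136.6, 31.0]
eef_rot: [1.0, 0.031, -0.0, -0.0]
wrist_force: [2.8, 0.7, -0.1]
opening: 0.252
```

```bash
python3 - <<'E'
from h import *
o=st();tipf()
im=env.snapshot('wrist');save('ad_w',im,(150,0,350,150),4)
E
```

```text
t 50.73 tcp [508.9 136.6  31. ] x [ 0.998  0.062 -0.   ] y [ 0.062 -0.998 -0.   ] z [-0.  0. -1.] F [ 2.8  0.7 -0.1] op 0.252 q7 [-0.86  0.49  0.59  2.1  -0.43  0.67 -1.48]
tip world [622.2 143.3  26. ] feeder -75.9 154.6 F feeder 2.8 0.5 -0.1 t 50.73
```

Request:
servo_tool([
  {"linear": [0, 0, -0.004], "dr": [0, 0, 0], "jaw": 1},
  {"linear": [0, 0, -0.004], "dr": [0, 0, 0], "jaw": 1},
  {"linear": [0, 0, -0.004], "dr": [0, 0, 0], "jaw": 1},
  {"linear": [0, 0, -0.004], "dr": [0, 0, 0], "jaw": 1},
  {"linear": [0, 0, -0.006], "dr": [0, 0, 0], "jaw": 1},
  {"linear": [0, 0, -0.01], "dr": [0, 0, 0], "jaw": 1},
  {"linear": [0, 0, -0.015], "dr": [0, 0, 0], "jaw": 1},
  {"linear": [0, 0, -0.02], "dr": [0, 0, 0], "jaw": 1},
  {"linear": [0, 0, -0.02], "dr": [0, 0, 0], "jaw": 1},
  {"linear": [0, 0, 0], "dr": [0, 0, 0], "jaw": 1},
])

```text
time: 51.62
tool_pos: [510.7, 136.6, 120.9]
eef_rot: [1.0, 0.031, 0.002, -0.001]
wrist_force: [10.9, 1.0, -14.3]
opening: 0.252
```

```bash
python3 - <<'E'
from h import *
o=st();tipf()
im=env.snapshot('wrist');save('ae_w',im,(150,0,350,150),4)
s=env.snapshot('side');save('ae_s',s,(170,220,270,290),8)
E
```

```text
t 51.62 tcp [510.7 136.6 120.9] x [0.998 0.061 0.004] y [ 0.061 -0.998 -0.001] z [ 0.004  0.001 -1.   ] F [ 10.9   1.  -14.3] op 0.252 q7 [-0.96  0.35  0.7   2.05 -0.3   0.84 -1.6 ]
tip world [624.  143.2 116.3] feeder -74.1 154.3 F feeder 11.0 0.3 -14.3 t 51.62
```

```bash
python3 - <<'E'
from h import *
C=cam('wrist');S=cam('side');o=st();R=Rn.from_quat(o['eef_rot']).as_matrix()
for th in range(0,75,5):
    t=np.radians(th); c,s=np.cos(t),np.sin(t)
    pv=np.array([0,0.3,-19]); cor=pv+113.5*np.array([c,0,s])+2.75*np.array([c,0,s])-2.75*np.array([s,0,-c])*-1
    corC=pv+113.5*np.array([c,0,s])+ -2*np.array([-s,0,c]); tip=pv+113.5*np.array([c,0,s])+24*np.array([-s,0,c])
    W=lambda q:o['tool_pos']+R@q
    a=((proj(C,[W(corC),W(tip)])-(150,0))*4).round(0);b=((proj(S,[W(corC),W(tip),W(pv)])-(170,220))*8).round(0)
    print(th,'corner',W(corC).round(0),'tip',W(tip).round(0),a.tolist(),b.tolist())
P=onz(C,np.array([(410,385),(475,288),(373,250)])/4+(150,0),36)[:,:2]-FO
print('apex,beak,leg feeder',np.c_[P@fx,P@fy].round(1))
E
```

```text
t 51.72 tcp [509.7 136.6 118.8] x [0.998 0.062 0.002] y [ 0.062 -0.998 -0.   ] z [ 0.002  0.001 -1.   ] F [  9.5   0.4 -12. ] op 0.256 q7 [-0.96  0.35  0.7   2.05 -0.3   0.84 -1.59]
0 corner [623. 143. 140.] tip [623. 143. 114.] [[421.0, 147.0], [421.0, 190.0]] [[568.0, 103.0], [570.0, 153.0], [954.0, 136.0]]
5 corner [623. 143. 130.] tip [621. 143. 104.] [[421.0, 167.0], [421.0, 221.0]] [[570.0, 122.0], [579.0, 173.0], [954.0, 136.0]]
10 corner [622. 143. 120.] tip [617. 143.  95.] [[421.0, 191.0], [421.0, 253.0]] [[574.0, 142.0], [590.0, 191.0], [954.0, 136.0]]
15 corner [620. 143. 111.] tip [613. 143.  85.] [[421.0, 219.0], [421.0, 287.0]] [[581.0, 161.0], [604.0, 209.0], [954.0, 136.0]]
20 corner [617. 143. 101.] tip [608. 142.  77.] [[421.0, 248.0], [421.0, 322.0]] [[591.0, 179.0], [621.0, 227.0], [954.0, 136.0]]
25 corner [613. 143.  92.] tip [602. 142.  68.] [[421.0, 280.0], [420.0, 358.0]] [[603.0, 198.0], [639.0, 243.0], [954.0, 136.0]]
30 corner [609. 142.  83.] tip [596. 142.  60.] [[421.0, 313.0], [420.0, 394.0]] [[618.0, 215.0], [660.0, 259.0], [954.0, 136.0]]
35 corner 
[... 396 characters left out ...]
141.  52.] tip [564. 140.  36.] [[420.0, 455.0], [420.0, 545.0]] [[698.0, 276.0], [760.0, 310.0], [954.0, 136.0]]
55 corner [577. 140.  46.] tip [555. 139.  31.] [[420.0, 492.0], [420.0, 583.0]] [[722.0, 289.0], [788.0, 319.0], [954.0, 136.0]]
60 corner [568. 140.  41.] tip [546. 139.  28.] [[420.0, 529.0], [420.0, 622.0]] [[748.0, 300.0], [818.0, 328.0], [954.0, 136.0]]
65 corner [560. 139.  36.] tip [536. 138.  25.] [[420.0, 566.0], [420.0, 660.0]] [[775.0, 310.0], [848.0, 334.0], [954.0, 136.0]]
70 corner [551. 139.  32.] tip [526. 137.  23.] [[420.0, 604.0], [420.0, 699.0]] [[803.0, 319.0], [879.0, 340.0], [954.0, 136.0]]
apex,beak,leg feeder [[-99.2 156.7]
 [-79.  142.8]
 [-71.4 164.6]]
```

```bash
python3 - <<'E'
from h import *
im=env.snapshot('wrist');cv2.imwrite('pics/af_w0.png',im);save('af_w',im,None,1.5)
s=env.snapshot('side');cv2.imwrite('pics/af_s0.png',s);save('af_s',s,(200,180,340,290),5.5)
C=cam('wrist');S=cam('side');o=st()
print(tri(C,[(255,72.5)],S,[(245.6,253.75)]))
E
```

```text
t 51.82 tcp [509.5 136.5 118.3] x [0.998 0.062 0.001] y [ 0.062 -0.998  0.   ] z [ 0.001 -0.    -1.   ] F [  9.1   0.  -10.5] op 0.25 q7 [-0.96  0.35  0.7   2.05 -0.3   0.84 -1.59]
[[614.76653192 142.83766961  51.87246034   2.8858788 ]]
```

```bash
python3 - <<'E'
from h import *
from scipy.optimize import brentq
C=cam('wrist');S=cam('side');o=st()
c=tri(C,[(382/1.5,108/1.5)],S,[(247/5.5+200,408/5.5+180)])[0];print('corner',c)
og,D=ray(C,[(254.7,178.7)]);D=D[0]
for L in (92,96,100):
    f=lambda t:np.linalg.norm(og+D*t-c[:3])-L
    ts=np.linspace(50,500,4000);v=[f(t) for t in ts]
    for i in range(len(ts)-1):
        if v[i]*v[i+1]<0:
            q=og+D*ts[i];d=c[:3]-q;print(L,q.round(1),'pitch down',np.degrees(np.arcsin(-d[2]/L)).round(1),'side px',(((proj(S,[q])-(200,180))*5.5).round(0)))
E
```

```text
t 51.82 tcp [509.5 136.5 118.3] x [0.998 0.062 0.001] y [ 0.062 -0.998  0.   ] z [ 0.001 -0.    -1.   ] F [  9.1   0.  -10.5] op 0.25 q7 [-0.96  0.35  0.7   2.05 -0.3   0.84 -1.59]
corner [615.94288655 143.14075851  49.86766377   1.76761098]
92 [540.5 138.4 102.4] pitch down 34.8 side px [[415. 355.]]
92 [525.2 137.5  36.3] pitch down -8.5 side px [[443. 439.]]
96 [542.7 138.6 111.8] pitch down 40.2 side px [[411. 343.]]
96 [523.  137.3  26.8] pitch down -13.9 side px [[447. 450.]]
100 [544.6 138.7 119.8] pitch down 44.4 side px [[407. 332.]]
100 [521.1 137.2  18.8] pitch down -18.1 side px [[450. 460.]]
```

Request:
servo_tool([
  {"linear": [0, 0, 0.002], "dr": [0, 0, 0], "jaw": 1},
  {"linear": [0, 0, 0.002], "dr": [0, 0, 0], "jaw": 1},
  {"linear": [0, 0.001, 0.001], "dr": [0, 0, 0], "jaw": 1},
  {"linear": [0, 0.001, 0], "dr": [0, 0, 0], "jaw": 1},
  {"linear": [0, 0.001, 0], "dr": [0, 0, 0], "jaw": 1},
  {"linear": [0, 0.001, 0], "dr": [0, 0, 0], "jaw": 1},
  {"linear": [0, 0.001, 0], "dr": [0, 0, 0], "jaw": 1},
  {"linear": [0, 0.001, 0], "dr": [0, 0, 0], "jaw": 1},
  {"linear": [0, 0, 0], "dr": [0, 0, 0], "jaw": 1},
  {"linear": [0, 0, 0], "dr": [0, 0, 0], "jaw": 1},
])

```text
time: 52.65
tool_pos: [510.3, 130.9, 113.4]
eef_rot: [1.0, 0.031, 0.001, -0.0]
wrist_force: [9.6, 2.9, -7.0]
opening: 0.248
```

```bash
python3 - <<'E'
from h import *
o=st();im=env.snapshot('wrist');save('ag_w',im,(170,0,340,130),4.6)
s=env.snapshot('side');save('ag_s',s,(190,220,290,290),8)
E
```

```text
t 52.65 tcp [510.3 130.9 113.4] x [0.998 0.062 0.002] y [ 0.062 -0.998 -0.   ] z [ 0.002  0.    -1.   ] F [ 9.6  2.9 -7. ] op 0.248 q7 [-0.94  0.36  0.7   2.06 -0.31  0.83 -1.58]
```

Request:
servo_tool([
  {"linear": [0, 0.001, 0], "dr": [0, 0, 0], "jaw": 1},
  {"linear": [0, 0.001, 0], "dr": [0, 0, 0], "jaw": 1},
  {"linear": [0, 0.001, 0.001], "dr": [0, 0, 0], "jaw": 1},
  {"linear": [0.002, 0, 0], "dr": [0, 0, 0], "jaw": 1},
  {"linear": [0.002, 0, 0], "dr": [0, 0, 0], "jaw": 1},
  {"linear": [0.002, 0, 0], "dr": [0, 0, 0], "jaw": 1},
  {"linear": [0.002, 0, 0], "dr": [0, 0, 0], "jaw": 1},
  {"linear": [0.002, 0, 0], "dr": [0, 0, 0], "jaw": 1},
  {"linear": [0, 0, 0], "dr": [0, 0, 0], "jaw": 1},
  {"linear": [0, 0, 0], "dr": [0, 0, 0], "jaw": 1},
])

```text
time: 53.58
tool_pos: [520.1, 129.0, 112.2]
eef_rot: [1.0, 0.031, 0.001, -0.0]
wrist_force: [9.1, 5.7, -8.6]
opening: 0.257
```

```bash
python3 - <<'E'
from h import *
o=st();im=env.snapshot('wrist');save('ah_w',im,(170,0,340,130),4.6)
s=env.snapshot('side');save('ah_s',s,(190,220,290,290),8)
E
```

```text
t 53.58 tcp [520.1 129.  112.2] x [0.998 0.063 0.001] y [ 0.063 -0.998 -0.001] z [ 0.001  0.001 -1.   ] F [ 9.1  5.7 -8.6] op 0.257 q7 [-0.92  0.37  0.69  2.04 -0.32  0.83 -1.56]
```

```bash
python3 - <<'E'
from h import *
C=cam('wrist');S=cam('side')
a=lambda *l:np.array(l,float)/4.6+(170,0); b=lambda *l:np.array(l,float)/8+(190,220)
F=lambda P:np.c_[(np.atleast_2d(P)[:,:2]-FO)@fx,(np.atleast_2d(P)[:,:2]-FO)@fy].round(1)
c=tri(C,a((377,322)),S,b((405,265)));print('corner',c.round(1),F(c))
P=onz(C,a((358,435),(435,312),(415,370),(313,250),(318,385)),36);print('apexish, beak, kink, leg, leg low',F(P))
print('post',F(onz(C,a((343,313)),45)))
print('tip end side px at z 24..', F(onz(S,b((450,292)),28)))
E
```

```text
corner [[627.9 138.1  44.3   1.9]] [[-70.4 149. ]]
apexish, beak, kink, leg, leg low [[-88.2 152.5]
 [-66.6 138.6]
 [-76.7 142.1]
 [-56.1 160.5]
 [-79.4 159.8]]
post [[-68.1 154.9]]
tip end side px at z 24.. [[-85.3 147.5]]
```

Request:
servo_tool([
  {"linear": [0, 0.001, 0], "dr": [0, 0, 0], "jaw": 1},
  {"linear": [0, 0.001, 0], "dr": [0, 0, 0], "jaw": 1},
  {"linear": [0, 0.001, 0], "dr": [0, 0, 0], "jaw": 1},
  {"linear": [0.001, 0, 0], "dr": [0, 0, 0], "jaw": 1},
  {"linear": [0.001, 0, 0], "dr": [0, 0, 0], "jaw": 1},
  {"linear": [0.002, 0, 0], "dr": [0, 0, 0], "jaw": 1},
  {"linear": [0.002, 0, 0], "dr": [0, 0, 0], "jaw": 1},
  {"linear": [0, 0, 0], "dr": [0, 0, 0], "jaw": 1},
  {"linear": [0, 0, 0], "dr": [0, 0, 0], "jaw": 1},
  {"linear": [0, 0, 0], "dr": [0, 0, 0], "jaw": 1},
])

```text
time: 54.52
tool_pos: [525.8, 126.7, 112.1]
eef_rot: [1.0, 0.032, 0.0, -0.0]
wrist_force: [7.1, 6.3, -8.6]
opening: 0.257
```

```bash
python3 - <<'E'
from h import *
o=st();im=env.snapshot('wrist');save('ai_w',im,(170,0,340,130),4.6)
s=env.snapshot('side');save('ai_s',s,(190,220,290,290),8)
E
```

```text
t 54.52 tcp [525.8 126.7 112.1] x [0.998 0.063 0.001] y [ 0.063 -0.998 -0.001] z [ 0.001  0.001 -1.   ] F [ 7.1  6.3 -8.6] op 0.257 q7 [-0.91  0.38  0.69  2.03 -0.32  0.84 -1.55]
```

Request:
servo_tool([
  {"linear": [0.001, 0, 0], "dr": [0, 0, 0], "jaw": 1},
  {"linear": [0.001, 0, 0], "dr": [0, 0, 0], "jaw": 1},
  {"linear": [0.001, 0, 0], "dr": [0, 0, 0], "jaw": 1},
  {"linear": [0.001, 0, 0], "dr": [0, 0, 0], "jaw": 1},
  {"linear": [0.001, 0, 0], "dr": [0, 0, 0], "jaw": 1},
  {"linear": [0.001, 0, 0], "dr": [0, 0, 0], "jaw": 1},
  {"linear": [0, 0, 0], "dr": [0, 0, 0], "jaw": 1},
  {"linear": [0, 0, 0], "dr": [0, 0, 0], "jaw": 1},
  {"linear": [0, 0, 0], "dr": [0, 0, 0], "jaw": 1},
  {"linear": [0, 0, 0], "dr": [0, 0, 0], "jaw": 1},
])

```text
time: 55.45
tool_pos: [531.1, 126.9, 111.8]
eef_rot: [1.0, 0.031, -0.0, -0.0]
wrist_force: [5.0, 5.9, -8.0]
opening: 0.254
```

```bash
python3 - <<'E'
from h import *
o=st();im=env.snapshot('wrist');save('aj_w',im,(170,0,340,130),4.6)
s=env.snapshot('side');save('aj_s',s,(190,220,290,290),8)
E
```

```text
t 55.45 tcp [531.1 126.9 111.8] x [ 0.998  0.063 -0.001] y [ 0.063 -0.998 -0.001] z [-0.001  0.001 -1.   ] F [ 5.   5.9 -8. ] op 0.254 q7 [-0.9   0.39  0.68  2.01 -0.33  0.85 -1.54]
```

Request:
servo_tool([
  {"linear": [0.001, 0, 0], "dr": [0, 0, 0], "jaw": 1},
  {"linear": [0.001, 0, 0], "dr": [0, 0, 0], "jaw": 1},
  {"linear": [0.001, 0, 0], "dr": [0, 0, 0], "jaw": 1},
  {"linear": [0.001, 0, 0], "dr": [0, 0, 0], "jaw": 1},
  {"linear": [0.001, 0, 0], "dr": [0, 0, 0], "jaw": 1},
  {"linear": [0.001, 0, 0], "dr": [0, 0, 0], "jaw": 1},
  {"linear": [0, 0, 0], "dr": [0, 0, 0], "jaw": 1},
  {"linear": [0, 0, 0], "dr": [0, 0, 0], "jaw": 1},
  {"linear": [0, 0, 0], "dr": [0, 0, 0], "jaw": 1},
  {"linear": [0, 0, 0], "dr": [0, 0, 0], "jaw": 1},
])

```text
time: 56.38
tool_pos: [536.5, 127.2, 111.7]
eef_rot: [1.0, 0.031, -0.001, -0.0]
wrist_force: [0.4, 5.8, -4.8]
opening: 0.258
```

```bash
python3 - <<'E'
from h import *
o=st();im=env.snapshot('wrist');save('ak_w',im,(170,0,340,130),4.6)
s=env.snapshot('side');save('ak_s',s,(190,220,290,290),8)
E
```

```text
t 56.38 tcp [536.5 127.2 111.7] x [ 0.998  0.063 -0.002] y [ 0.063 -0.998 -0.001] z [-0.002  0.001 -1.   ] F [ 0.4  5.8 -4.8] op 0.258 q7 [-0.89  0.4   0.68  2.   -0.34  0.85 -1.53]
```

```bash
cat h.py | head -90; python3 - <<'E'
from h import *
import h
st()
E
```

```text
from workcell import env
import numpy as np, cv2
from scipy.spatial.transform import Rotation as Rn
def cam(n,obs=None):
    c=env.camera_info(n); f=192/np.tan(np.radians(c['fov_y']/2))
    if n=='wrist':
        o=obs or env.get_obs()
        T=np.eye(4);T[:3,:3]=Rn.from_quat(o['eef_rot']).as_matrix();T[:3,3]=o['tool_pos']
        W=T@c['tool_from_camera']; R=W[:3,:3].T; t=-R@W[:3,3]
    else: R,t=c['R'],c['t']
    return dict(f=f,cx=c['cx'],cy=c['cy'],k=c['k1'],R=np.array(R),t=np.array(t))
def proj(C,X):
    X=np.atleast_2d(np.array(X,float)); P=X@C['R'].T+C['t']; s=P[:,:2]/P[:,2:]
    r2=(s**2).sum(1,keepdims=True); s=s*(1+C['k']*r2)
    return s*C['f']+[C['cx'],C['cy']]
def ray(C,uv):
    uv=np.atleast_2d(np.array(uv,float)); d=(uv-[C['cx'],C['cy']])/C['f']; s=d.copy()
    for _ in range(30): s=d/(1+C['k']*(s**2).sum(1,keepdims=True))
    D=np.c_[s,np.ones(len(s))]@C['R']; o=-C['R'].T@C['t']
    return o,D/np.linalg.norm(D,axis=1,keepdims=True)
def onz(C,uv,z):
    o,D=ray(C,uv); return o+D*((z-o[2])/D[:,2])[:,None]
def tri(C1,uv1,C2,uv2):
    o1,d1=ray(C1,uv1);o2,d2=ray(C2,uv2);
[... 2466 characters left out ...]

    return np.array(out)
FP=np.array([631.0,144.3]); FY=np.radians(3.4)
fx=np.array([np.cos(FY),np.sin(FY)]); fy=np.array([-fx[1],fx[0]])
FO=FP-(-67*fx+155*fy)
def tipf(tx=113.5):
    o=env.get_obs();R=Rn.from_quat(o['eef_rot']).as_matrix();t=o['tool_pos']+R@np.array([tx,0.3,5]); d=t[:2]-FO
    print('tip world',t.round(1),'feeder',(d@fx).round(1),(d@fy).round(1),'F feeder',(o['wrist_force'][:2]@fx).round(1),(o['wrist_force'][:2]@fy).round(1),o['wrist_force'][2].round(1),'t',round(o['time'],2)); return d@fx,d@fy
t 56.48 tcp [536.5 127.2 111.7] x [ 0.998  0.063 -0.002] y [ 0.063 -0.998 -0.001] z [-0.002  0.001 -1.   ] F [ 1.1  5.5 -4.7] op 0.255 q7 [-0.89  0.4   0.68  2.   -0.34  0.85 -1.53]
```

Request:
servo_tool([
  {"linear": [0.001, 0, 0], "dr": [0, 0, 0], "jaw": 1},
  {"linear": [0.001, 0, 0], "dr": [0, 0, 0], "jaw": 1},
  {"linear": [0.001, 0, 0], "dr": [0, 0, 0], "jaw": 1},
  {"linear": [0.001, 0, 0], "dr": [0, 0, 0], "jaw": 1},
  {"linear": [0.001, 0, 0], "dr": [0, 0, 0], "jaw": 1},
  {"linear": [0.001, 0, 0], "dr": [0, 0, 0], "jaw": 1},
  {"linear": [0, 0, 0], "dr": [0, 0, 0], "jaw": 1},
  {"linear": [0, 0, 0], "dr": [0, 0, 0], "jaw": 1},
  {"linear": [0, 0, 0], "dr": [0, 0, 0], "jaw": 1},
  {"linear": [0, 0, 0], "dr": [0, 0, 0], "jaw": 1},
])

```text
time: 57.32
tool_pos: [542.2, 127.5, 111.7]
eef_rot: [1.0, 0.031, -0.001, -0.0]
wrist_force: [-0.5, 5.2, -3.7]
opening: 0.259
```

```bash
python3 - <<'E'
from h import *
o=env.get_obs();w=env.snapshot('wrist');s=env.snapshot('side')
C=cam('wrist',o);u=proj(C,[[631,144.3,45]])[0];print(u)
S=cam('side');v=proj(S,[[631,144.3,36]])[0];print(v)
def b(u,k): 
    x=int(min(max(u[0]-k,0),512-2*k));y=int(min(max(u[1]-k*.75,0),384-1.5*k));return (x,y,x+2*k,y+int(1.5*k))
save('n1w',w,b(u,130),2.6);save('n1s',s,b(v,80),4.5);print(b(u,130),b(v,80))
E
```

```text
[241.10280915  94.49580922]
[238.7081712  256.70066899]
(111, 0, 371, 195) (158, 196, 318, 316)
```

View pics/n1w.png

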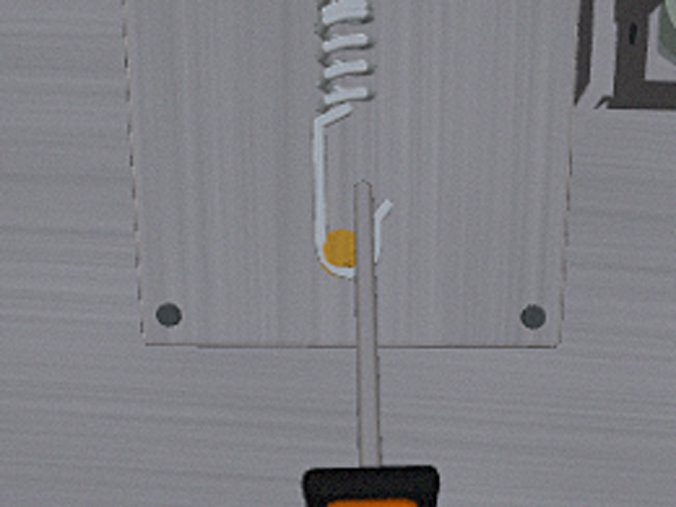

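View pics/n1s.png

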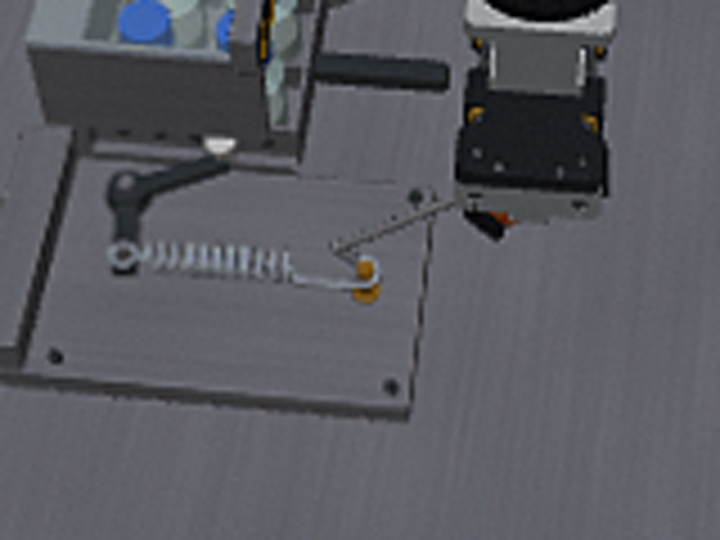

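Request:
servo_tool([
  {"linear": [0.0015, 0, 0], "dr": [0, 0, 0], "jaw": 1},
  {"linear": [0.0015, 0, 0], "dr": [0, 0, 0], "jaw": 1},
  {"linear": [0.0015, 0, 0], "dr": [0, 0, 0], "jaw": 1},
  {"linear": [0.0015, 0, 0], "dr": [0, 0, 0], "jaw": 1},
  {"linear": [0.0015, 0, 0], "dr": [0, 0, 0], "jaw": 1},
  {"linear": [0.0015, 0, 0], "dr": [0, 0, 0], "jaw": 1},
  {"linear": [0, 0, 0], "dr": [0, 0, 0], "jaw": 1},
  {"linear": [0, 0, 0], "dr": [0, 0, 0], "jaw": 1},
  {"linear": [0, 0, 0], "dr": [0, 0, 0], "jaw": 1},
  {"linear": [0, 0, 0], "dr": [0, 0, 0], "jaw": 1},
])

```text
time: 58.25
tool_pos: [552.6, 127.1, 112.0]
eef_rot: [1.0, 0.031, 0.0, 0.0]
wrist_force: [2.4, 3.0, -4.7]
opening: 0.255
```

```bash
python3 - <<'E'
from h import *
o=env.get_obs();w=env.snapshot('wrist');s=env.snapshot('side')
st()
C=cam('wrist',o);u=proj(C,[[631,144.3,45]])[0];print(u)
a=cv2.resize(w[20:180,160:330],None,fx=2.35,fy=2.35,interpolation=cv2.INTER_CUBIC)
b=cv2.resize(s[220:300,175:260],None,fx=4.7,fy=4.7,interpolation=cv2.INTER_CUBIC)
save('n2',np.hstack([a,b[:a.shape[0]]]))
E
```

```text
t 58.35 tcp [552.6 127.1 112. ] x [0.998 0.062 0.   ] y [ 0.062 -0.998  0.   ] z [ 0. -0. -1.] F [ 2.1  3.1 -4.2] op 0.255 q7 [-0.87  0.43  0.68  1.97 -0.35  0.86 -1.52]
[239.77268225 107.79724272]
```

View pics/n2.png

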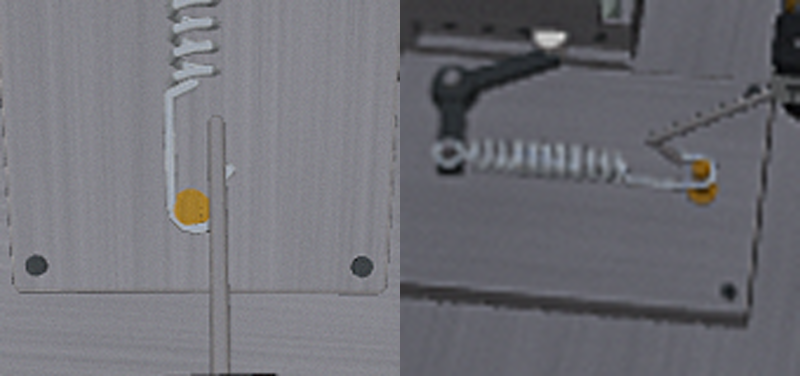

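Request:
servo_tool([
  {"linear": [0.0015, 0, 0], "dr": [0, 0, 0], "jaw": 1},
  {"linear": [0.0015, 0, 0], "dr": [0, 0, 0], "jaw": 1},
  {"linear": [0.0015, 0, 0], "dr": [0, 0, 0], "jaw": 1},
  {"linear": [0.0015, 0, 0], "dr": [0, 0, 0], "jaw": 1},
  {"linear": [0.0015, 0, 0], "dr": [0, 0, 0], "jaw": 1},
  {"linear": [0, 0, 0], "dr": [0, 0, 0], "jaw": 1},
  {"linear": [0, 0, 0], "dr": [0, 0, 0], "jaw": 1},
  {"linear": [0, 0, 0], "dr": [0, 0, 0], "jaw": 1},
  {"linear": [0, 0, 0], "dr": [0, 0, 0], "jaw": 1},
  {"linear": [0, 0, 0], "dr": [0, 0, 0], "jaw": 1},
])

```text
time: 59.18
tool_pos: [560.0, 127.7, 112.0]
eef_rot: [1.0, 0.031, -0.0, -0.0]
wrist_force: [-0.2, 0.3, -1.6]
opening: 0.252
```

```bash
python3 - <<'E'
from h import *
o=env.get_obs();w=env.snapshot('wrist');s=env.snapshot('side')
st()
a=cv2.resize(w[20:180,160:330],None,fx=2.35,fy=2.35,interpolation=cv2.INTER_CUBIC)
b=cv2.resize(s[220:300,175:260],None,fx=4.7,fy=4.7,interpolation=cv2.INTER_CUBIC)
save('n3',np.hstack([a,b[:a.shape[0]]]))
E
```

```text
t 59.28 tcp [560.  127.7 112. ] x [ 0.998  0.062 -0.   ] y [ 0.062 -0.998  0.   ] z [-0. -0. -1.] F [ 0.3  0.3 -2.5] op 0.252 q7 [-0.86  0.44  0.67  1.95 -0.35  0.87 -1.51]
```

View pics/n3.png

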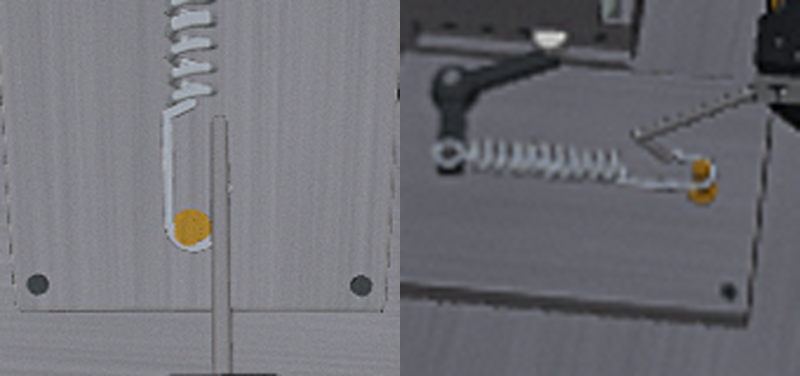

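Request:
servo_tool([
  {"linear": [0.0015, 0, 0], "dr": [0, 0, 0], "jaw": 1},
  {"linear": [0.0015, 0, 0], "dr": [0, 0, 0], "jaw": 1},
  {"linear": [0, 0, 0], "dr": [0, 0, 0], "jaw": 1},
  {"linear": [0, 0, -0.002], "dr": [0, 0, 0], "jaw": 1},
  {"linear": [0, 0, -0.002], "dr": [0, 0, 0], "jaw": 1},
  {"linear": [0, 0, -0.002], "dr": [0, 0, 0], "jaw": 1},
  {"linear": [0, 0, -0.002], "dr": [0, 0, 0], "jaw": 1},
  {"linear": [0, 0, -0.002], "dr": [0, 0, 0], "jaw": 1},
  {"linear": [0, 0, 0], "dr": [0, 0, 0], "jaw": 1},
  {"linear": [0, 0, 0], "dr": [0, 0, 0], "jaw": 1},
])

```text
time: 60.12
tool_pos: [563.1, 127.9, 122.2]
eef_rot: [1.0, 0.031, 0.0, -0.0]
wrist_force: [0.0, 0.2, -1.2]
opening: 0.25
```

```bash
python3 - <<'E'
from h import *
o=env.get_obs();w=env.snapshot('wrist');s=env.snapshot('side')
st()
a=cv2.resize(w[20:180,160:330],None,fx=2.35,fy=2.35,interpolation=cv2.INTER_CUBIC)
b=cv2.resize(s[220:300,175:260],None,fx=4.7,fy=4.7,interpolation=cv2.INTER_CUBIC)
save('n4',np.hstack([a,b[:a.shape[0]]]))
E
```

```text
t 60.22 tcp [563.  127.9 122. ] x [ 0.998  0.062 -0.   ] y [ 0.062 -0.998  0.   ] z [-0. -0. -1.] F [-0.1  0.4 -1.7] op 0.256 q7 [-0.87  0.43  0.68  1.94 -0.34  0.89 -1.52]
```

View pics/n4.png

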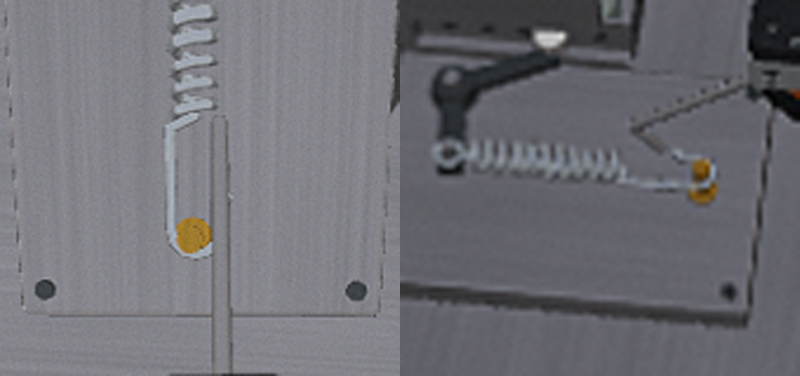

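Free of the hook: the tip rises past the beak (side view tip (660,150), beak (675,153)) and the force is only the puller's weight. I lift on up.

Request:
servo_tool([
  {"linear": [0, 0, -0.003], "dr": [0, 0, 0], "jaw": 1},
  {"linear": [0, 0, -0.003], "dr": [0, 0, 0], "jaw": 1},
  {"linear": [0, 0, -0.004], "dr": [0, 0, 0], "jaw": 1},
  {"linear": [0, 0, -0.006], "dr": [0, 0, 0], "jaw": 1},
  {"linear": [0, 0, -0.01], "dr": [0, 0, 0], "jaw": 1},
  {"linear": [0, 0, -0.015], "dr": [0, 0, 0], "jaw": 1},
  {"linear": [0, 0, -0.015], "dr": [0, 0, 0], "jaw": 1},
  {"linear": [0, 0, -0.015], "dr": [0, 0, 0], "jaw": 1},
  {"linear": [0, 0, 0], "dr": [0, 0, 0], "jaw": 1},
  {"linear": [0, 0, 0], "dr": [0, 0, 0], "jaw": 1},
])

```text
time: 61.05
tool_pos: [563.5, 128.1, 193.9]
eef_rot: [1.0, 0.031, 0.001, -0.001]
wrist_force: [0.0, 0.4, -1.7]
opening: 0.253
```

```bash
python3 - <<'E'
from h import *
o=env.get_obs();w=env.snapshot('wrist');s=env.snapshot('side')
st()
C=cam('wrist',o);print(proj(C,[[631,144.3,45],[631,144.3,36]]))
save('n5s',s,(120,150,320,300),4);save('n5w',w,None,1.5)
E
```

```text
t 61.15 tcp [562.7 127.9 192.6] x [ 0.998  0.062 -0.001] y [ 0.062 -0.998  0.   ] z [-0.001 -0.    -1.   ] F [ 0.2  0.2 -1.8] op 0.253 q7 [-0.92  0.34  0.73  1.87 -0.26  1.02 -1.58]
[[244.02134167 118.76606939]
 [244.30965342 118.56183533]]
```

View pics/n5s.png

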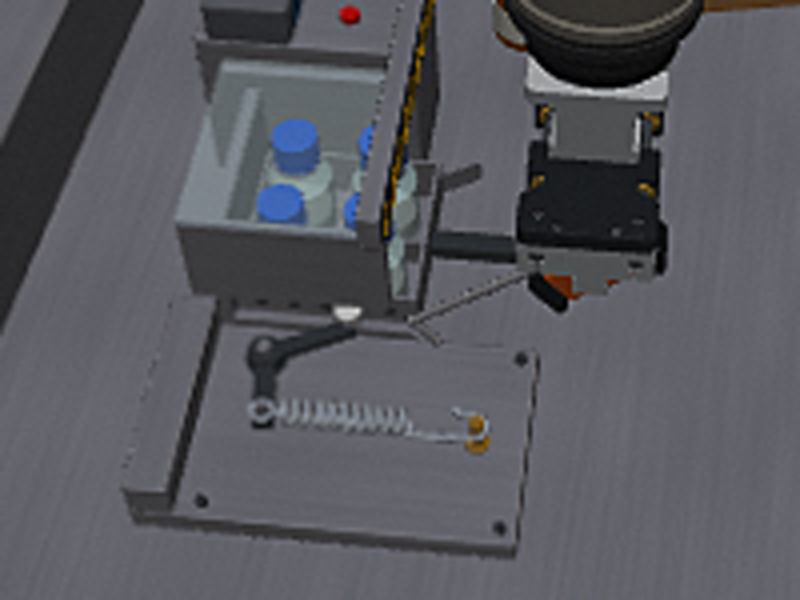

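View pics/n5w.png

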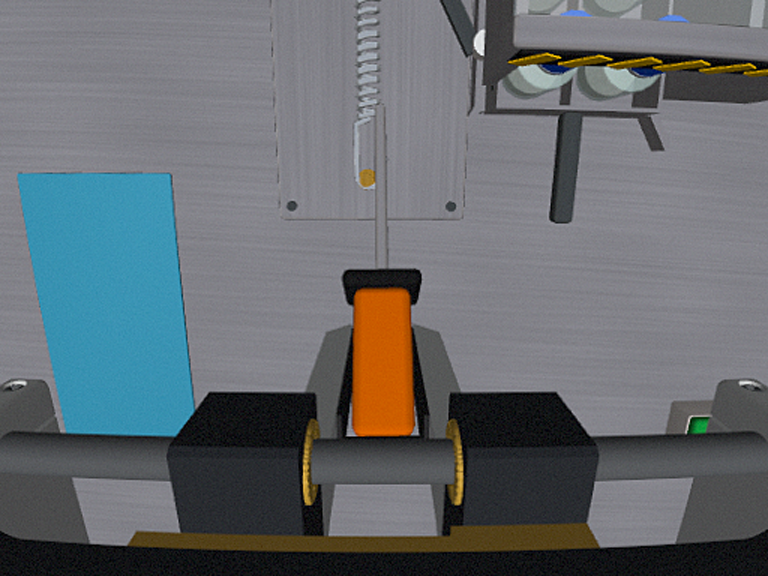

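```bash
python3 - <<'E'
from h import *
o=env.get_obs();C=cam('wrist',o);S=cam('side')
p=tri(C,[[253.3,70]],S,[[222.8,230]])[0];print('corner',p.round(1))
R=Rn.from_quat(o['eef_rot']).as_matrix()
print('tool',(R.T@(p[:3]-o['tool_pos'])).round(1))
# tip end: intersect side ray with vertical plane of puller (tool y = 0)
n=R[:,1];oo,d=ray(S,[[229.2,235.7]]);q=oo+d[0]*(((o['tool_pos']-oo)@n)/(d[0]@n));print('tip tool',(R.T@(q-o['tool_pos'])).round(1))
oo,d=ray(S,[[222.8,230]]);q=oo+d[0]*(((o['tool_pos']-oo)@n)/(d[0]@n));print('corner2 tool',(R.T@(q-o['tool_pos'])).round(1))
# rod near handle : side px (525/4+120, 275/4+150)
oo,d=ray(S,[[120+525/4,150+275/4]]);q=oo+d[0]*(((o['tool_pos']-oo)@n)/(d[0]@n));print('rod tool',(R.T@(q-o['tool_pos'])).round(1))
E
```

```text
corner [669.6 135.6 131.1   1.8]
tool [107.2  -1.1  61.5]
tip tool [92.  -0.  84.6]
corner2 tool [106.5  -0.   63. ]
rod tool [38.  -0.  10.5]
```

Request:
servo_tool([
  {"linear": [-0.004, -0.01, 0], "dr": [0, 0, 0.006], "jaw": 1},
  {"linear": [-0.008, -0.022, 0], "dr": [0, 0, 0.006], "jaw": 1},
  {"linear": [-0.01, -0.03, 0], "dr": [0, 0, 0.006], "jaw": 1},
  {"linear": [-0.011, -0.032, 0], "dr": [0, 0, 0.006], "jaw": 1},
  {"linear": [-0.011, -0.032, 0], "dr": [0, 0, 0.006], "jaw": 1},
  {"linear": [-0.011, -0.032, 0], "dr": [0, 0, 0.006], "jaw": 1},
  {"linear": [-0.011, -0.032, 0], "dr": [0, 0, 0.006], "jaw": 1},
  {"linear": [-0.01, -0.028, 0], "dr": [0, 0, 0.007], "jaw": 1},
  {"linear": [-0.007, -0.018, 0], "dr": [0, 0, 0.007], "jaw": 1},
  {"linear": [-0.003, -0.01, 0], "dr": [0, 0, 0.007], "jaw": 1},
])

```text
time: 61.98
tool_pos: [466.5, 373.2, 191.8]
eef_rot: [1.0, 0.001, -0.001, 0.0]
wrist_force: [-0.5, 1.1, -1.9]
opening: 0.252
```

Request:
servo_tool([
  {"linear": [0, 0, 0], "dr": [0, 0.05, 0], "jaw": 1},
  {"linear": [0, 0, 0], "dr": [0, 0.08, 0], "jaw": 1},
  {"linear": [0, 0, 0], "dr": [0, 0.1, 0], "jaw": 1},
  {"linear": [0, 0, 0], "dr": [0, 0.1, 0], "jaw": 1},
  {"linear": [0, 0, 0], "dr": [0, 0.1, 0], "jaw": 1},
  {"linear": [0, 0, 0], "dr": [0, 0.1, 0], "jaw": 1},
  {"linear": [0, 0, 0], "dr": [0, 0.07, 0], "jaw": 1},
  {"linear": [0, 0, 0], "dr": [0, 0.03, 0], "jaw": 1},
  {"linear": [0, 0, 0], "dr": [0, 0, 0], "jaw": 1},
  {"linear": [0, 0, 0], "dr": [0, 0, 0], "jaw": 1},
])

```text
time: 62.82
tool_pos: [469.0, 369.1, 189.7]
eef_rot: [0.964, -0.001, 0.267, 0.005]
wrist_force: [1.1, -0.6, -1.5]
opening: 0.253
```

```bash
python3 - <<'E'
from h import *
o=env.get_obs();w=env.snapshot('wrist');s=env.snapshot('side')
st()
save('n6s',s,None,1.5);save('n6w',w,None,1.5)
E
```

```text
t 62.92 tcp [469.9 369.  190.1] x [ 0.858 -0.002  0.513] y [-0.006 -1.     0.007] z [ 0.513 -0.009 -0.858] F [ 0.1 -0.  -1.4] op 0.249 q7 [-2.02  0.33  1.16  2.17  0.26  0.52 -2.71]
```

View pics/n6s.png

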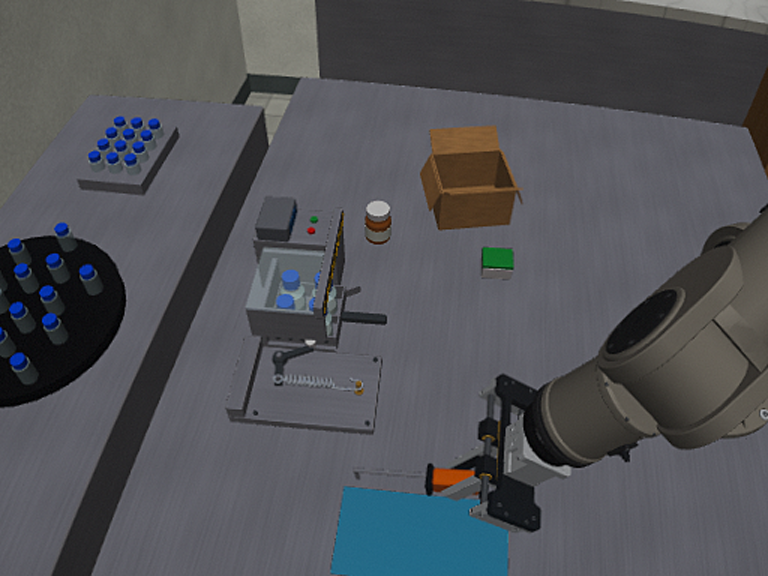

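View pics/n6w.png

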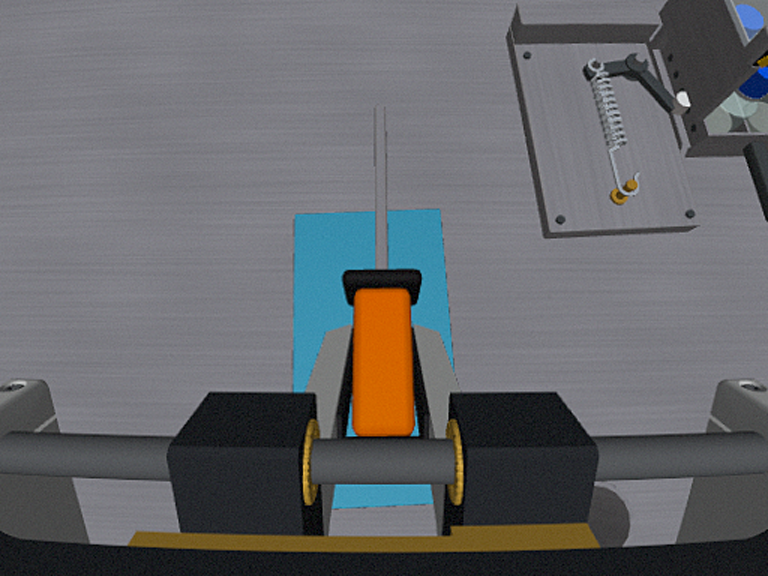

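Request:
servo_tool([
  {"linear": [0, 0, 0], "dr": [-0.025, 0, 0.043], "jaw": 1},
  {"linear": [0, 0, 0], "dr": [-0.025, 0, 0.043], "jaw": 1},
  {"linear": [0, 0, 0], "dr": [-0.025, 0, 0.043], "jaw": 1},
  {"linear": [0, 0, 0], "dr": [-0.025, 0, 0.043], "jaw": 1},
  {"linear": [0, 0, 0], "dr": [-0.025, 0, 0.043], "jaw": 1},
  {"linear": [0, 0, 0], "dr": [-0.025, 0, 0.043], "jaw": 1},
  {"linear": [0, 0, 0], "dr": [0, 0, 0], "jaw": 1},
  {"linear": [0, 0, 0], "dr": [0, 0, 0], "jaw": 1},
  {"linear": [0, 0, 0], "dr": [0, 0, 0], "jaw": 1},
  {"linear": [0, 0, 0], "dr": [0, 0, 0], "jaw": 1},
])

```text
time: 63.75
tool_pos: [469.6, 368.7, 189.9]
eef_rot: [0.953, -0.145, 0.264, 0.041]
wrist_force: [0.0, 0.3, -1.4]
opening: 0.254
```

```bash
python3 - <<'E'
from h import *
st()
E
```

```text
t 63.75 tcp [469.6 368.7 189.9] x [ 0.819 -0.255  0.514] y [-0.299 -0.954  0.002] z [ 0.49  -0.155 -0.858] F [ 0.   0.3 -1.4] op 0.254 q7 [-2.04  0.56  1.27  2.07 -0.05  0.66 -2.72]
```

Request:
servo_tool([
  {"linear": [-0.005, 0, 0.008], "dr": [0, 0, 0], "jaw": 1},
  {"linear": [-0.008, 0, 0.0136], "dr": [0, 0, 0], "jaw": 1},
  {"linear": [-0.008, 0, 0.0136], "dr": [0, 0, 0], "jaw": 1},
  {"linear": [-0.008, 0, 0.0136], "dr": [0, 0, 0], "jaw": 1},
  {"linear": [-0.008, 0, 0.0136], "dr": [0, 0, 0], "jaw": 1},
  {"linear": [-0.008, 0, 0.0136], "dr": [0, 0, 0], "jaw": 1},
  {"linear": [-0.008, 0, 0.0136], "dr": [0, 0, 0], "jaw": 1},
  {"linear": [-0.005, 0, 0.008], "dr": [0, 0, 0], "jaw": 1},
  {"linear": [0, 0, 0], "dr": [0, 0, 0], "jaw": 1},
  {"linear": [0, 0, 0], "dr": [0, 0, 0], "jaw": 1},
])

```text
time: 64.58
tool_pos: [469.9, 368.6, 76.5]
eef_rot: [0.953, -0.145, 0.264, 0.042]
wrist_force: [0.8, 1.3, -0.8]
opening: 0.258
```

```bash
python3 - <<'E'
from h import *
st()
o=env.get_obs();w=env.snapshot('wrist');s=env.snapshot('side')
save('n7s',s,(212,234,412,384),4);save('n7w',w,None,1.2)
E
```

```text
t 64.58 tcp [469.9 368.6  76.5] x [ 0.818 -0.255  0.515] y [-0.299 -0.954  0.003] z [ 0.491 -0.156 -0.857] F [ 0.8  1.3 -0.8] op 0.258 q7 [-1.88  0.7   1.05  2.15 -0.18  0.44 -2.72]
```

View pics/n7s.png

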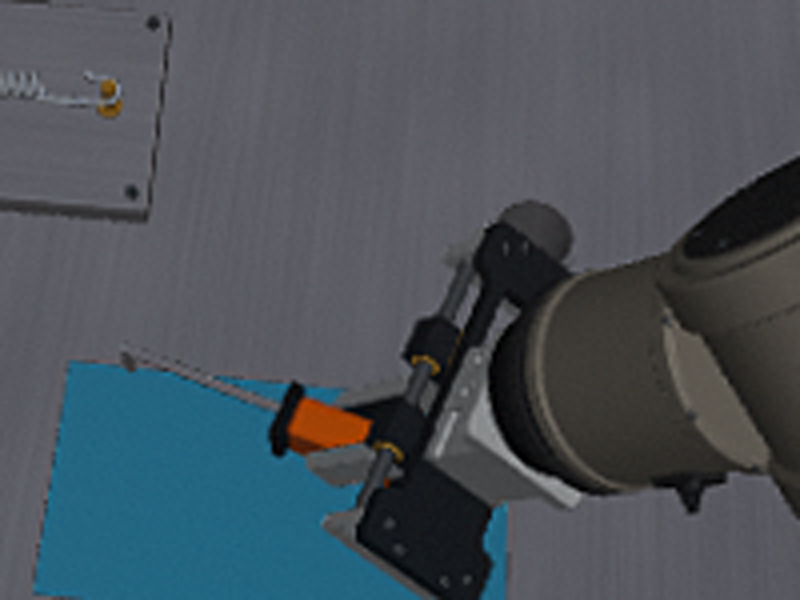

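View pics/n7w.png

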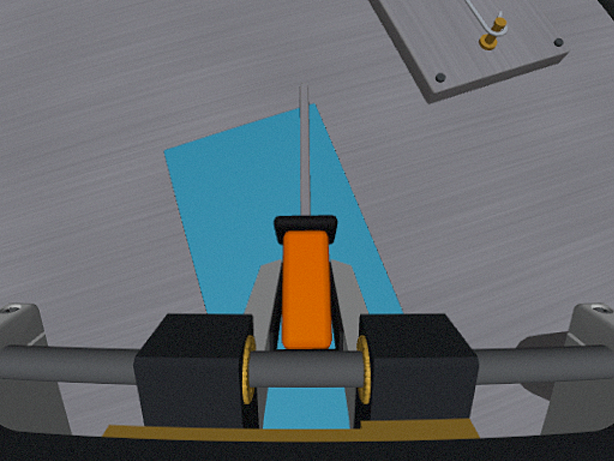

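Request:
servo_tool([
  {"linear": [-0.005, 0, 0.0086], "dr": [0, 0, 0], "jaw": 1},
  {"linear": [-0.005, 0, 0.0086], "dr": [0, 0, 0], "jaw": 1},
  {"linear": [-0.005, 0, 0.0086], "dr": [0, 0, 0], "jaw": 1},
  {"linear": [-0.004, 0, 0.0067], "dr": [0, 0, 0], "jaw": 1},
  {"linear": [-0.002, 0, 0.0034], "dr": [0, 0, 0], "jaw": 1},
  {"linear": [-0.001, 0, 0.0017], "dr": [0, 0, 0], "jaw": 1},
  {"linear": [0, 0, 0], "dr": [0, 0, 0], "jaw": 1},
  {"linear": [0, 0, 0], "dr": [0, 0, 0], "jaw": 1},
  {"linear": [0, 0, 0], "dr": [0, 0, 0], "jaw": 1},
  {"linear": [0, 0, 0], "dr": [0, 0, 0], "jaw": 1},
])

```text
time: 65.52
tool_pos: [470.4, 368.9, 33.3]
eef_rot: [0.953, -0.145, 0.264, 0.041]
wrist_force: [-0.1, -0.7, -1.1]
opening: 0.257
```

```bash
python3 - <<'E'
from h import *
st()
o=env.get_obs();w=env.snapshot('wrist');s=env.snapshot('side')
save('n8s',s,(212,284,372,384),5)
E
```

```text
t 65.52 tcp [470.4 368.9  33.3] x [ 0.818 -0.255  0.515] y [-0.299 -0.954  0.002] z [ 0.491 -0.155 -0.857] F [-0.1 -0.7 -1.1] op 0.257 q7 [-1.82  0.76  0.97  2.16 -0.23  0.36 -2.72]
```

View pics/n8s.png

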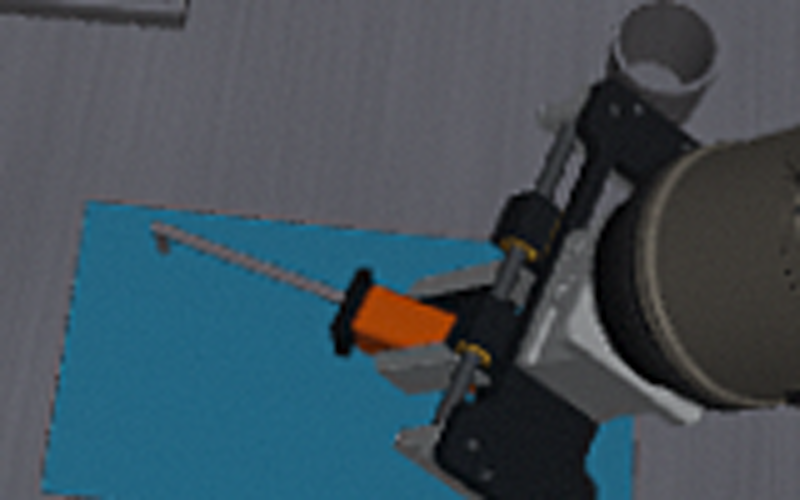

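Request:
servo_tool([
  {"linear": [-0.0005, 0, 0.0009], "dr": [0, 0, 0], "jaw": 1},
  {"linear": [-0.0005, 0, 0.0009], "dr": [0, 0, 0], "jaw": 1},
  {"linear": [-0.0005, 0, 0.0009], "dr": [0, 0, 0], "jaw": 1},
  {"linear": [-0.0005, 0, 0.0009], "dr": [0, 0, 0], "jaw": 1},
  {"linear": [-0.0005, 0, 0.0009], "dr": [0, 0, 0], "jaw": 1},
  {"linear": [-0.0005, 0, 0.0009], "dr": [0, 0, 0], "jaw": 1},
  {"linear": [-0.0005, 0, 0.0009], "dr": [0, 0, 0], "jaw": 1},
  {"linear": [0, 0, 0], "dr": [0, 0, 0], "jaw": 1},
  {"linear": [0, 0, 0], "dr": [0, 0, 0], "jaw": 1},
  {"linear": [0, 0, 0], "dr": [0, 0, 0], "jaw": 1},
])

```text
time: 66.45
tool_pos: [470.6, 368.6, 25.8]
eef_rot: [0.953, -0.145, 0.264, 0.042]
wrist_force: [0.7, 0.4, -1.4]
opening: 0.252
```

Request:
servo_tool([
  {"linear": [-0.0005, 0, 0.0009], "dr": [0, 0, 0], "jaw": 1},
  {"linear": [-0.0005, 0, 0.0009], "dr": [0, 0, 0], "jaw": 1},
  {"linear": [-0.0005, 0, 0.0009], "dr": [0, 0, 0], "jaw": 1},
  {"linear": [-0.0005, 0, 0.0009], "dr": [0, 0, 0], "jaw": 1},
  {"linear": [0, 0, 0], "dr": [0, 0, 0], "jaw": 1},
  {"linear": [0, 0, 0], "dr": [0, 0, 0], "jaw": 1},
  {"linear": [0, 0, 0], "dr": [0, 0, 0], "jaw": 1},
  {"linear": [0, 0, 0], "dr": [0, 0, 0], "jaw": 1},
  {"linear": [0, 0, 0], "dr": [0, 0, 0], "jaw": 1},
  {"linear": [0, 0, 0], "dr": [0, 0, 0], "jaw": 1},
])

```text
time: 67.28
tool_pos: [470.7, 368.6, 21.7]
eef_rot: [0.953, -0.145, 0.264, 0.041]
wrist_force: [-0.3, 1.5, 0.9]
opening: 0.253
```

```bash
python3 - <<'E'
from h import *
o=st();S=cam('side');s=env.snapshot('side')
save('n9s',s,(212,284,372,384),5)
E
```

```text
t 67.28 tcp [470.7 368.6  21.7] x [ 0.818 -0.255  0.515] y [-0.299 -0.954  0.002] z [ 0.491 -0.156 -0.857] F [-0.3  1.5  0.9] op 0.253 q7 [-1.81  0.78  0.95  2.16 -0.24  0.34 -2.72]
```

View pics/n9s.png

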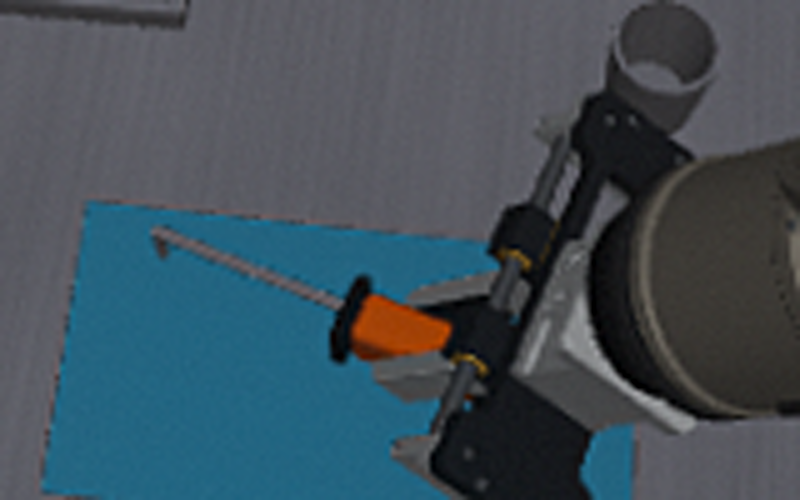

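Request:
servo_tool([
  {"linear": [-0.0005, 0, 0.0009], "dr": [0, 0, 0], "jaw": 1},
  {"linear": [-0.0005, 0, 0.0009], "dr": [0, 0, 0], "jaw": 1},
  {"linear": [-0.0005, 0, 0.0009], "dr": [0, 0, 0], "jaw": 1},
  {"linear": [0, 0, 0], "dr": [0, 0, 0], "jaw": 1},
  {"linear": [0, 0, 0], "dr": [0, 0, 0], "jaw": 1},
  {"linear": [0, 0, 0], "dr": [0, 0, 0], "jaw": 1},
  {"linear": [0, 0, 0], "dr": [0, 0, 0], "jaw": 1},
  {"linear": [0, 0, 0], "dr": [0, 0, 0], "jaw": 1},
  {"linear": [0, 0, 0], "dr": [0, 0, 0], "jaw": 1},
  {"linear": [0, 0, 0], "dr": [0, 0, 0], "jaw": 1},
])

```text
time: 68.17
tool_pos: [470.8, 368.4, 18.5]
eef_rot: [0.953, -0.145, 0.264, 0.042]
wrist_force: [-1.2, -0.8, -0.4]
opening: 0.253
```

Request:
servo_tool([
  {"linear": [-0.0005, 0, 0.0009], "dr": [0, 0, 0], "jaw": 1},
  {"linear": [-0.0005, 0, 0.0009], "dr": [0, 0, 0], "jaw": 1},
  {"linear": [-0.0005, 0, 0.0009], "dr": [0, 0, 0], "jaw": 1},
  {"linear": [0, 0, 0], "dr": [0, 0, 0], "jaw": 1},
  {"linear": [0, 0, 0], "dr": [0, 0, 0], "jaw": 1},
  {"linear": [0, 0, 0], "dr": [0, 0, 0], "jaw": 1},
  {"linear": [0, 0, 0], "dr": [0, 0, 0], "jaw": 1},
  {"linear": [0, 0, 0], "dr": [0, 0, 0], "jaw": 1},
  {"linear": [0, 0, 0], "dr": [0, 0, 0], "jaw": 1},
  {"linear": [0, 0, 0], "dr": [0, 0, 0], "jaw": 1},
])

```text
time: 69.0
tool_pos: [470.9, 368.5, 15.5]
eef_rot: [0.953, -0.145, 0.264, 0.042]
wrist_force: [-0.7, 0.6, 0.6]
opening: 0.251
```

```bash
python3 - <<'E'
from h import *
o=st();s=env.snapshot('side');o=st()
save('n10s',s,(212,284,372,384),5)
E
```

```text
t 69.0 tcp [470.9 368.5  15.5] x [ 0.818 -0.255  0.515] y [-0.299 -0.954  0.002] z [ 0.491 -0.156 -0.857] F [-0.7  0.6  0.6] op 0.251 q7 [-1.8   0.79  0.94  2.16 -0.25  0.33 -2.72]
t 69.05 tcp [470.9 368.5  15.5] x [ 0.818 -0.255  0.515] y [-0.299 -0.954  0.002] z [ 0.491 -0.156 -0.857] F [-0.5  0.2  0.5] op 0.253 q7 [-1.8   0.79  0.94  2.16 -0.25  0.33 -2.72]
```

View pics/n10s.png

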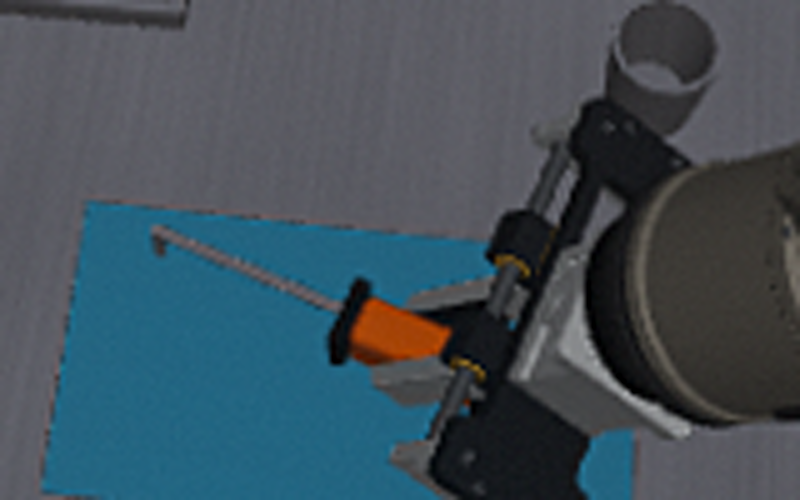

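Request:
servo_tool([
  {"linear": [-0.0005, 0, 0.0009], "dr": [0, 0, 0], "jaw": 1},
  {"linear": [-0.0005, 0, 0.0009], "dr": [0, 0, 0], "jaw": 1},
  {"linear": [0, 0, 0], "dr": [0, 0, 0], "jaw": 1},
  {"linear": [0, 0, 0], "dr": [0, 0, 0], "jaw": 1},
  {"linear": [0, 0, 0], "dr": [0, 0, 0], "jaw": 1},
  {"linear": [0, 0, 0], "dr": [0, 0, 0], "jaw": 1},
  {"linear": [0, 0, 0], "dr": [0, 0, 0], "jaw": 1},
  {"linear": [0, 0, 0], "dr": [0, 0, 0], "jaw": 1},
  {"linear": [0, 0, 0], "dr": [0, 0, 0], "jaw": 1},
  {"linear": [0, 0, 0], "dr": [0, 0, 0], "jaw": 1},
])

```text
time: 69.88
tool_pos: [471.0, 368.5, 13.4]
eef_rot: [0.953, -0.145, 0.264, 0.042]
wrist_force: [-1.5, 0.0, 0.5]
opening: 0.256
```

Request:
servo_tool([
  {"linear": [0, 0, 0], "dr": [0, 0, 0], "jaw": 0.7},
  {"linear": [0, 0, 0], "dr": [0, 0, 0], "jaw": 0.65},
  {"linear": [0, 0, 0], "dr": [0, 0, 0], "jaw": 0.6},
  {"linear": [0, 0, 0], "dr": [0, 0, 0], "jaw": 0.5},
  {"linear": [0, 0, 0], "dr": [0, 0, 0], "jaw": 0.4},
  {"linear": [0, 0, 0], "dr": [0, 0, 0], "jaw": 0.4},
  {"linear": [0, 0, 0], "dr": [0, 0, 0], "jaw": 0.4},
  {"linear": [0, 0, 0], "dr": [0, 0, 0], "jaw": 0.4},
  {"linear": [0, 0, 0], "dr": [0, 0, 0], "jaw": 0.4},
  {"linear": [0, 0, 0], "dr": [0, 0, 0], "jaw": 0.4},
])

```text
time: 70.72
tool_pos: [471.0, 368.4, 13.4]
eef_rot: [0.953, -0.145, 0.264, 0.042]
wrist_force: [0.0, 0.0, -0.7]
opening: 0.6
```

```bash
python3 - <<'E'
from h import *
o=st();s=env.snapshot('side');w=env.snapshot('wrist')
save('n11s',s,(212,284,372,384),5);save('n11w',w,None,1.2)
E
```

```text
t 70.72 tcp [471.  368.4  13.4] x [ 0.818 -0.255  0.515] y [-0.299 -0.954  0.002] z [ 0.491 -0.156 -0.857] F [ 0.   0.  -0.7] op 0.6 q7 [-1.79  0.79  0.93  2.16 -0.25  0.33 -2.72]
```

View pics/n11s.png

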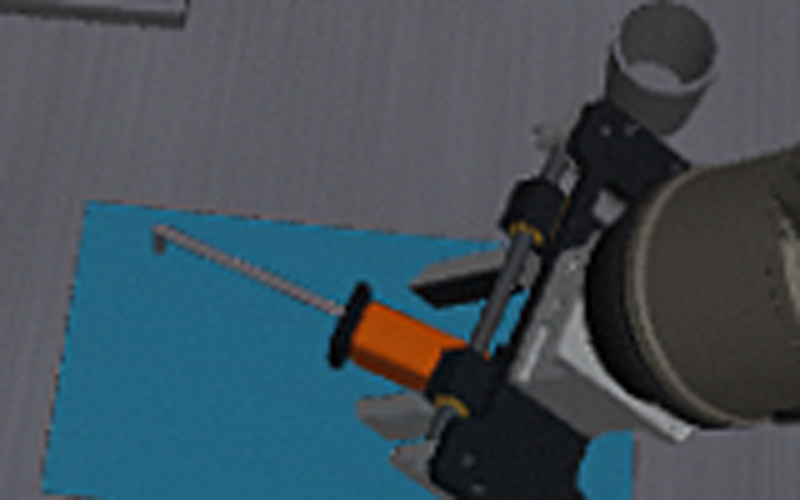

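View pics/n11w.png

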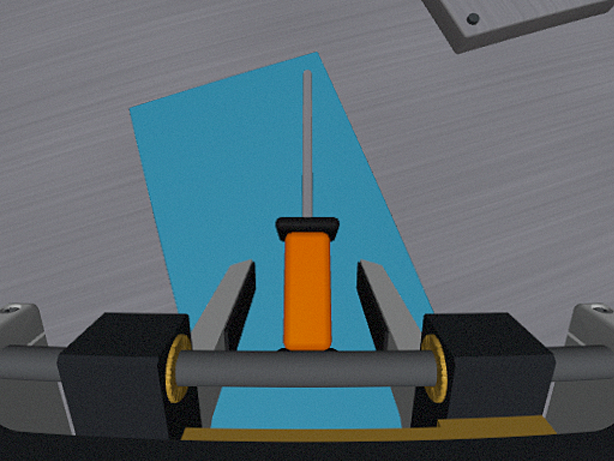

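Request:
servo_tool([
  {"linear": [0, 0, -0.004], "dr": [0, 0, 0], "jaw": 0.4},
  {"linear": [0, 0, -0.006], "dr": [0, 0, 0], "jaw": 0.4},
  {"linear": [0, 0, -0.01], "dr": [0, 0, 0], "jaw": 0.4},
  {"linear": [0, 0, -0.01], "dr": [0, 0, 0], "jaw": 0.4},
  {"linear": [0.006, 0, -0.01], "dr": [0, 0, 0], "jaw": 0.4},
  {"linear": [0.01, 0, -0.016], "dr": [0, 0, 0], "jaw": 0.4},
  {"linear": [0.01, 0, -0.016], "dr": [0, 0, 0], "jaw": 0.4},
  {"linear": [0.01, 0, -0.016], "dr": [0, 0, 0], "jaw": 0.4},
  {"linear": [0.01, 0, -0.016], "dr": [0, 0, 0], "jaw": 0.4},
  {"linear": [0.006, 0, -0.01], "dr": [0, 0, 0], "jaw": 0.4},
])

```text
time: 71.65
tool_pos: [457.7, 373.2, 140.2]
eef_rot: [0.953, -0.146, 0.264, 0.041]
wrist_force: [0.6, 0.7, 0.6]
opening: 0.603
```

Request:
servo_tool([
  {"linear": [0.008, 0, -0.013], "dr": [0, 0, 0], "jaw": 0.4},
  {"linear": [0.01, 0, -0.016], "dr": [0, -0.05, 0], "jaw": 0.4},
  {"linear": [0.01, 0, -0.016], "dr": [0, -0.1, 0], "jaw": 0.4},
  {"linear": [0.01, 0, -0.016], "dr": [0, -0.1, 0], "jaw": 0.4},
  {"linear": [0.006, 0, -0.016], "dr": [0, -0.1, 0], "jaw": 0.4},
  {"linear": [0.004, 0, -0.01], "dr": [0, -0.1, 0], "jaw": 0.4},
  {"linear": [0, 0, 0], "dr": [0, 0, 0], "jaw": 0.4},
  {"linear": [0, 0, 0], "dr": [0, 0, 0], "jaw": 0.4},
  {"linear": [0, 0, 0], "dr": [0, 0, 0], "jaw": 0.4},
  {"linear": [0, 0, 0], "dr": [0, 0, 0], "jaw": 0.4},
])

```text
time: 72.48
tool_pos: [463.8, 371.3, 235.6]
eef_rot: [0.987, -0.15, 0.048, 0.009]
wrist_force: [0.0, 0.2, -0.9]
opening: 0.597
```

```bash
python3 - <<'E'
from h import *
o=st();s=env.snapshot('side');t=env.snapshot('top')
save('n12s',s,None,1.5);save('n12t',t,None,1.5)
E
```

```text
t 72.48 tcp [463.8 371.3 235.6] x [ 0.95  -0.295  0.097] y [-0.297 -0.955  0.004] z [ 0.091 -0.033 -0.995] F [ 0.   0.2 -0.9] op 0.597 q7 [-1.65  0.39  1.05  1.84 -0.29  1.07 -2.38]
```

View pics/n12s.png

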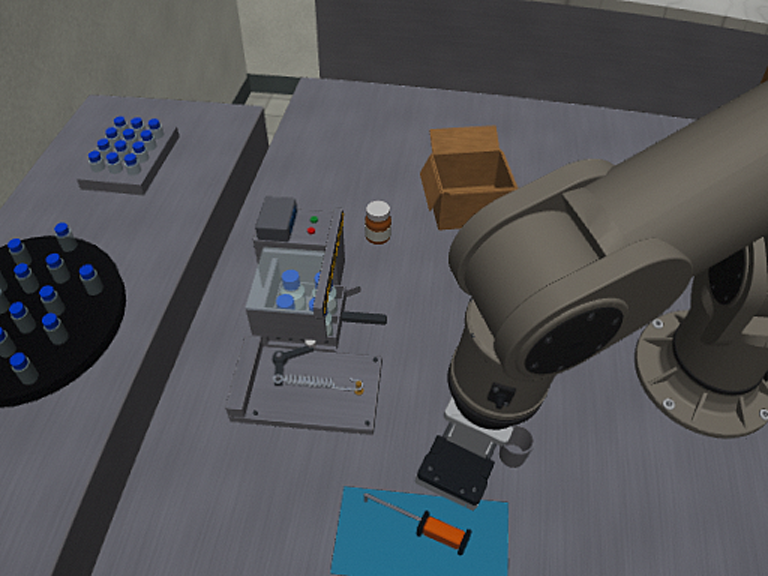

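View pics/n12t.png

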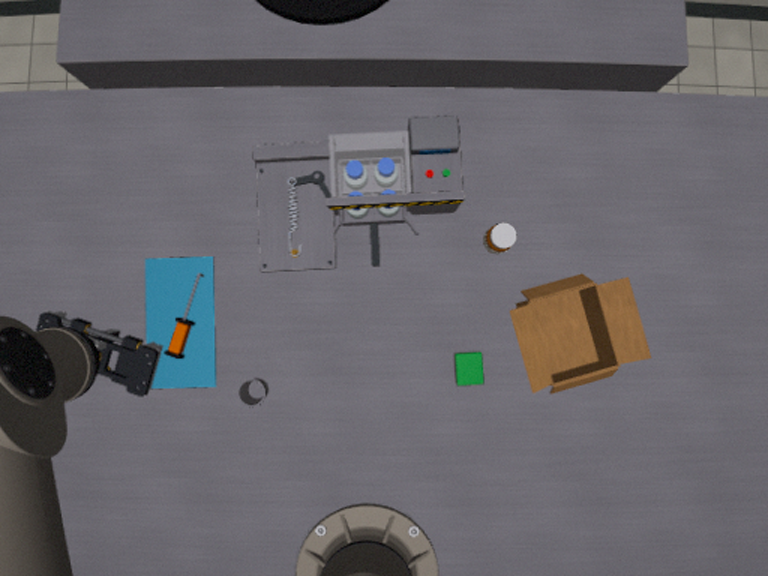

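```bash
python3 - <<'E'
from h import *
s=env.snapshot('side');t=env.snapshot('top')
a=cv2.resize(t[175:270,335:440],(400,362),interpolation=cv2.INTER_CUBIC)
b=cv2.resize(s[75:165,270:370],(400,362),interpolation=cv2.INTER_CUBIC)
save('n13',np.hstack([a,b]))
save('n14',s,(150,150,270,240),6)
E
```

```text
(no output)
```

View pics/n13.png

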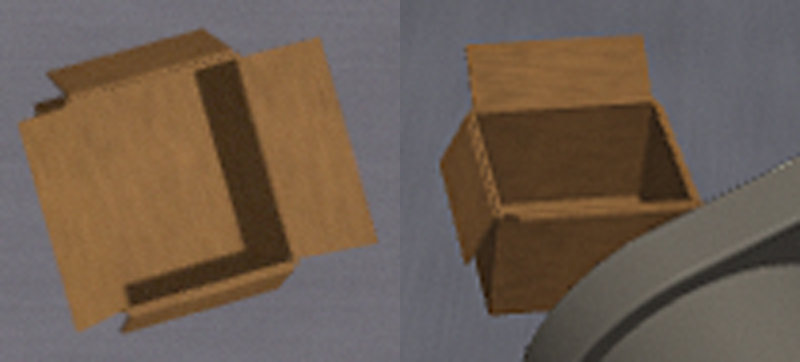

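View pics/n14.png

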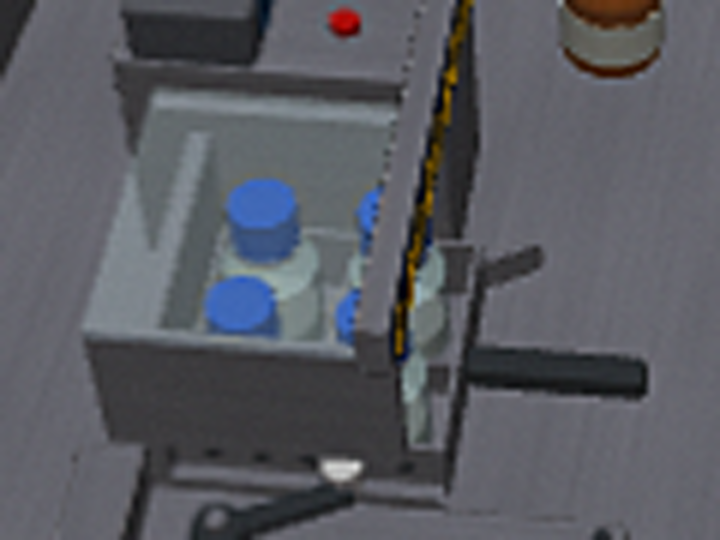

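```bash
ls; python3 - <<'E'
import cv2
a=cv2.imread('pics/n6s.png')[110:240,400:540];cv2.imwrite('pics/n15.png',cv2.resize(a,None,fx=5,fy=4.6,interpolation=cv2.INTER_CUBIC)[:, :700])
E
```

```text
aa_pose.npy
ab_pose.npy
ac_pose.npy
d_pose.npy
e_pose.npy
h.py
pics
u_pose.npy
v_pose.npy
w_pose.npy
x_pose.npy
y_pose.npy
```

View pics/n15.png

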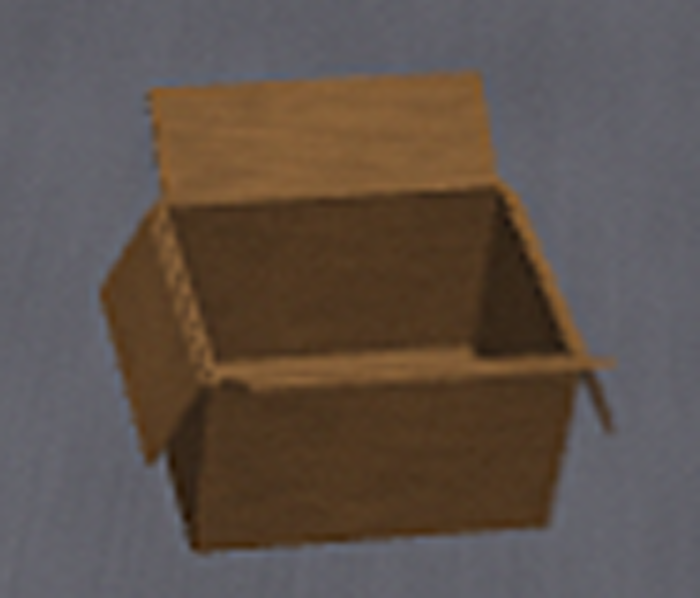

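```bash
python3 - <<'E'
from h import *
S=cam('side');o=-S['R'].T@S['t'];print(o.round(0))
# rim right end of strip px in original: crop/5 +400, /4.6+110, /1.5
def px(x,y): return [(x/5+400)/1.5,(y/4.6+110)/1.5]
P=onz(S,[px(165,205),px(500,185),px(575,358),px(215,375)],104);print('rim corners @104',P.round(0))
m=(P[2]+P[3])/2; d=o-m; hor=np.hypot(*d[:2]); 
u=P[2]-P[3];u/=np.linalg.norm(u);n=np.array([-u[1],u[0],0]); n*=np.sign(n@d)
print('dir comp outward',(d@n).round(0),'up',d[2].round(0),'edge-on flap angle',(np.pi-np.arctan2(d[2],d@n)).round(2))
E
```

```text
[502. 736. 983.]
rim corners @104 [[ 565. -412.  104.]
 [ 421. -454.  104.]
 [ 387. -331.  104.]
 [ 533. -294.  104.]]
dir comp outward 1006.0 up 879.0 edge-on flap angle 2.42
```

```bash
python3 - <<'E'
from h import *
S=cam('side');print(onz(S,[[150+645/6,150+362/6],[150+645/6,150+388/6]],32).round(1), 'expected end', (FO+fx*(47-147)).round(1))
s=env.snapshot('side');b=s.astype(int);m=((b[...,2]>180)&(b[...,1]<130)&(b[...,0]<60)).astype(np.uint8);m[:280]=0
M=cv2.moments(m,True);c=[M['m10']/M['m00'],M['m01']/M['m00']];print(c,'handle middle @17',onz(S,[c],20).round(1))
v=(S['R'] is None)
n=proj(S,[[631,144.3,36]]);print(n)
st()
E
```

```text
[[ 6.067e+02 -1.490e+01  3.200e+01]
 [ 6.045e+02  1.000e-01  3.200e+01]] expected end [607.3 -12.4]
[293.4318181818182, 352.5] handle middle @17 [[467.9 367.1  20. ]]
[[238.7081712  256.70066899]]
t 72.73 tcp [464.2 371.5 236. ] x [ 0.95  -0.296  0.097] y [-0.297 -0.955  0.004] z [ 0.092 -0.032 -0.995] F [ 0.1 -0.3 -0.8] op 0.597 q7 [-1.65  0.39  1.05  1.84 -0.29  1.07 -2.38]
```

```bash
python3 -c "
from workcell import env
print(env.hand_in())"
```

```text
the job is handed in; nothing more can be done
None
```

The whole job was carried out and handed in at about 73 s of the 208 s allowed; no verdict was reported.

**What I did**
- Folded both flaps back.
- Stood all four bottles in the tray, one to a pocket.
- Slid the tray home.
- Stretched the spring with the puller and caught its hook on the post.
- Laid the puller flat on the mat and moved the arm clear.

**What went wrong on the way**
- The puller was knocked about 3 cm aside before I took it, so I found it again first.
- On the first lift-out its tip jammed between the post and the hook, and it tipped about 36° nose-down in the grip. I brought the tip out past the hook's beak and lifted it free.
- The wrist's last joint then stopped at its limit while I was levelling the puller. I turned the tool about 17° and let the mat level the puller before releasing it.

**Last checks, all from the camera views**
- **Hook:** its bend lies round the post in the side and wrist views, and the roller is at the tray's side. Before the puller was carried off, only its own weight showed on the wrist. The hook's pull and the clamp's angle could not be read directly.
- **Tray:** the handle's end is within about 5 mm of where it should be with the tray home, which is about the side camera's own error. This does not by itself confirm the 5 mm limit. When I pushed it in, it stopped hard at the expected place.
- **Bottles:** all four stand upright in the tray.
- **Flaps:** the left one is at about 2.4 rad. The right one looks folded back about as far, but I did not measure it again.
- **Puller:** it lies flat with its handle's middle at about (467, 367) mm, over the mat.
- **Jar, case and cup:** they look undisturbed.

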